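Take spotted plates out of the spotting board and lean them on the drying stand

ROBOT

A 7-joint arm with a two-finger parallel gripper is mounted at the origin on a cart in front of the work surface, level with it; the furniture and walls round the work are solid. World frame = base frame: x ahead of the robot, y to its left, z up, the work surface at z = 0. Lengths are in m, angles in rad, forces in N, time in s.
With the tool pointing down it reaches from about 0.4 to 0.85 m from the base axis. Payload 6.9 kg.
Tool frame: the origin (TCP) lies on the centre line of the jaws, within the pads' length; the fingertips stand 14 mm ahead of it and the grasp point (between the pads) lies 5 mm behind it (manip.tip_reach is the distance from the TCP to the fingertips, in m); x points along the fingers, y is the direction in which the jaws open and shut, and the axes are right-handed (so a half turn about x gives the same grasp; the last joint's range is limited). The gripper opens to 85 mm and grips with 20 to 120 N. Pads are 22 mm wide; open, the fingers measure 114 mm over their backs; the gripper's body (76 mm by 85 mm) begins 54 mm behind the grasp point. The pads swing forward as they close: fully open they stand 13 mm farther back than shut.
Start: joints at [1.377, 0.507, -0.238, 1.5, 0.126, 1.149, -0.155], TCP at [0.185, -0.597, 0.224] pointing down, gripper open.
Joint ranges: [-3.08, 3.08], [-0.24, 2.05], [-1.43, 1.35], [0, 2.5], [-1.52, 4.66], [0.17, 1.96], [-2.89, 2.89]. Speed limits (rad/s): [2.39, 2.39, 3.14, 3.14, 3.14, 3.14, 3.14].

INTERFACE

Orientations are given as a 3x3 rotation matrix whose columns are the frame's x, y, z axes.
In Python, from plant import manip, vision gives the robot as it stands. The module is installed in compiled form; this text tells all that it offers.
- The arm moves only by the tool play_rows, never from a script. Its argument "steps" is a list that holds one entry, the list of rows, each a list of 4 numbers: the shift along the tool's x, y, z in mm, then the turn about the tool's x in rad. A call has 1 to 5 rows; each row shifts and turns the commanded pose from where the row before left it, along the tool's axes as they then stand; what a row does not reach is not made up. A row lasts 1/8 s, in which the tool goes at most 62.5 mm and 10.7 degrees, less where a joint would pass 70% of its speed; a pose out of reach is approached as far as the arm can. A call with a gripper value outside its range is refused whole. "fingers" is the finger opening in mm, from 0 to 85.4, set as the call begins (left out, the last holds). The fingers move at their own pace and stop on an object; the grip force is fixed at half the most. Time passes only in rows, so rows that do not move let the fingers close. It gives the time, the measured TCP pose, the force and the opening at its end, in the units of the state.
- manip.observe(): the state, without advancing time (a new reading comes with each control period).
- vision.read_camera(name): name is "scene" or "side" or "wrist"; returns a dict with "frame" (384x512x3 uint8, blue, green, red), "z_map" (384x512 float32, m along the optical axis (not along the pixel's ray), 0 where there is no reading), "camera_matrix" (3x3 intrinsics, pixels), "R" (3x3) and "t" (3): a world point X has camera coordinates R X + t; the wrist camera has in their place "tool_from_camera" (4x4, takes a point from camera to tool coordinates, whose origin is the TCP and whose axes are the tool frame's). Camera axes: x right, y down, z forward; pixel columns grow to the right and rows downward; lengths in m; the calibration is good to about 2 mm. The wrist camera is an equidistant fisheye: a pixel r from the principal point sees the ray r / f radians off the axis. A picture is of the moment at which its call begins: read the wrist's pose just before it.
- manip.hand_in(): hands the job in, once; it reports no verdict.
The state is a dict: "time_s": time; "joint_positions": joint angles; "dq": joint speeds; "joint_torque": joint torques, N m; "position": TCP position; "orientation": TCP orientation; "force": force on the tool from outside, world axes, zero at the start; "wrist_torque": the same for the moment, N m; "width": finger opening in m.
Only numpy, scipy, OpenCV 4.12 (cv2) and the standard library are available. Lean on these libraries where they do the work, as an engineer would, in place of code of your own. Each camera call takes 0.05 s, during which the arm holds its last target.

TASK

The spotted glass plates have to dry. Swing the keeper bar at the front of the spotting board down out of the way, slide each plate forward until it is out from under the fixed lip and then lift it off, and lean all plates on the drying stand side by side without overlapping: short end on the rubber foot ledge, back flat against the rail, white layer facing outwards. When the board is empty and every plate leans safely, swing the keeper bar back up to close the board, and leave the vials and the stopper standing behind alone.

Things in the scene. Friction and masses are not known exactly. Their poses are not given: they have to be found in the camera images.
- board: aluminium spotting board, 2.5 kg, stands loose; base 118 x 302 mm. Origin: centre of its underside; x to its rear, y left, z up. Four lanes at y = -111, -37, +37, +111 mm (some empty). In each a plate lies flat on a grey plinth 18 mm wide, so its long edges overhang 11 mm each side; plinth top 44 mm above the worktop, 24 mm above the base slab. Back stop for the plates at x = +53 mm.
- lip_edge (a point): middle of the lower front edge of the fixed lip, at the board's x = +27, z = +50.7 mm (1.7 mm over the plates). The lip runs back to x = +63 mm over all lanes, top at 58 mm, screw heads 63 mm, and covers the rear 25 mm of each plate. Spacer blocks under it leave 1.7 mm play beside the plates: slide a plate straight along the board's -x, 27 mm or more, before lifting.
- keeper (a joint): keeper: steel rod 8 mm thick along y that bars the front ends of the lanes, 20 mm from a hinge parallel to the board's y. 0 = up (closed; rod centre 50 mm above the worktop, just in front of the plates), 1.25 = swung forward and down towards the robot (open, rod below the plates). Stiff hinge (0.05 N m friction): it stays where it is left.
- keeper_knob (a point): centre of the keeper's black ball knob, 18 mm across, on a 7 mm stem at the rod's right (-y) end, 47 mm from the hinge line: straight above the hinge line when closed (77 mm above the worktop), in front of it and 45 mm above the worktop when open. Pinch it from above, jaws along the board's y, and lead it round the hinge line; it turns between the pads.
- keeper_hinge (a point): point on the keeper's hinge line level with the knob (in the board's frame at x = -55, y = -166, z = +30 mm); axes as the board's
- stand: drying stand, fixed, 85 x 282 mm. Origin: centre of its underside; x to its rear, y left, z up. A plate leaning on it has its lower end against the ledge's front rim and its back on the rail, slopes 55 degrees up from level towards +x, and has its centre at x = +3, z = +72 mm. Room for four plates, e.g. at y = -105, -35, +35, +105 mm; posts behind the rail at y = -135 and +135 mm.
- rest (a point): point at mid-length of the stand's rubber foot ledge (stand's x = -24, z = +30 mm) where the lowest edge (lower end of the glass back) of a leaning plate rests. The rim in front rises to 38 mm above the worktop, rear face at the stand's x = -28 mm. Axes as the stand's.
- rail (a point): mid-length of the stand's back rail: steel rod 10 mm thick along y, its centre at the stand's x = +23, z = +89 mm; the space between ledge and rail behind a leaning plate is open
- plate1_mid (a point): chromatography plate 100 x 40 x 5 mm (x, y, z), 60 g: 3 mm glass, rough white layer on its +z face, row of brown spots 36 mm from the centre at the -x end. This point is its centre; x along its length, y across, z out of the white face. It starts in the board's lane at y = -111 mm, with its spots towards the robot, or is absent.
- plate2_mid (a point): chromatography plate 100 x 40 x 5 mm (x, y, z), 60 g: 3 mm glass, rough white layer on its +z face, row of brown spots 36 mm from the centre at the -x end. This point is its centre; x along its length, y across, z out of the white face. It starts in the board's lane at y = -37 mm, with its spots towards the robot, or is absent.
- plate3_mid (a point): chromatography plate 100 x 40 x 5 mm (x, y, z), 60 g: 3 mm glass, rough white layer on its +z face, row of brown spots 36 mm from the centre at the -x end. This point is its centre; x along its length, y across, z out of the white face. It starts in the board's lane at y = 37 mm, with its spots towards the robot, or is absent.
- plate4_mid (a point): chromatography plate 100 x 40 x 5 mm (x, y, z), 60 g: 3 mm glass, rough white layer on its +z face, row of brown spots 36 mm from the centre at the -x end. This point is its centre; x along its length, y across, z out of the white face. It starts in the board's lane at y = 111 mm, with its spots towards the robot, or is absent.
- vial_a: bystander: capped vial, 26 mm across, 58 mm tall, standing behind; origin at the centre of its underside
- vial_b: bystander: another capped vial, 26 mm across, 58 mm tall, standing behind; origin at the centre of its underside
- cap: bystander: frosted stopper, 29 mm across, 43 mm tall, standing behind; origin at the centre of its underside

How it is judged:
On the way, in this order (a step that is already met when the one before it is completed fails the run):
1. the keeper bar is swung down out of the plates' way (value of joint keeper above 1 rad), for 0.2 s.
2. every plate leans on the stand (x of plate1_mid in the frame of stand between -0.01 and 0.015 m and y of plate1_mid in the frame of stand between -0.128 and 0.128 m and z of plate1_mid in the frame of stand between 0.066 and 0.08 m and angle between plate1_mid's own z axis and vertical between 0.925 and 1.15 rad and angle between the y axis of each of plate1_mid, plate2_mid, plate3_mid, plate4_mid and the y axis of stand, either way round below 0.15 rad and x of plate2_mid in the frame of stand between -0.01 and 0.015 m and y of plate2_mid in the frame of stand between -0.128 and 0.128 m and z of plate2_mid in the frame of stand between 0.066 and 0.08 m and angle between plate2_mid's own z axis and vertical between 0.925 and 1.15 rad and x of plate3_mid in the frame of stand between -0.01 and 0.015 m and y of plate3_mid in the frame of stand between -0.128 and 0.128 m and z of plate3_mid in the frame of stand between 0.066 and 0.08 m and angle between plate3_mid's own z axis and vertical between 0.925 and 1.15 rad and x of plate4_mid in the frame of stand between -0.01 and 0.015 m and y of plate4_mid in the frame of stand between -0.128 and 0.128 m and z of plate4_mid in the frame of stand between 0.066 and 0.08 m and angle between plate4_mid's own z axis and vertical between 0.925 and 1.15 rad and distance between plate1_mid and plate2_mid above 0.042 m and distance between each of plate1_mid, plate2_mid and plate3_mid above 0.042 m and distance between each of plate1_mid, plate2_mid, plate3_mid and plate4_mid above 0.042 m), for 0.3 s.
At the end, for the whole second after the job is handed in: Every plate present leans on the stand, short end on the ledge, back on the rail, white face out (centre within about 8 mm of the described height, 53 to 66 degrees up from level, square to the rail within 8 degrees), centres 42 mm or more apart; keeper up again (within 0.2 rad of closed) (all of step 2 and value of joint keeper below 0.2 rad); the robot touches nothing.
It fails at once if the first vial is pushed aside or knocked over (distance of vial_a from where it was at the start of the episode above 0.03 m or angle between vial_a's own z axis and vertical above 0.6 rad).
It fails at once if the second vial is pushed aside or knocked over (distance of vial_b from where it was at the start of the episode above 0.03 m or angle between vial_b's own z axis and vertical above 0.6 rad).
It fails at once if the stopper is pushed aside or knocked over (distance of cap from where it was at the start of the episode above 0.03 m or angle between cap's own z axis and vertical above 0.6 rad).
Of plate1, plate2, plate3, plate4 only 3 to 4 are there at a start; the rules pass over those that are not, and their reading is None.
At some moment in a run one of board may be knocked a few centimetres aside while the robot is not near it.
Once in a run the grip may slacken for a moment while it holds something.
It also fails if it takes over 200 s, if anything falls off the work surface, if the arm or the gripper's body presses on something with over 40 N, if the wrist force passes 120 N, or if a joint passes its speed limit or range.

## Working session

There is one attempt and no reset: what is moved stays moved. The work goes in short steps, Python scripts to look and compute and a tool call to move; the robot and the scene stay as the last step left them, time stands still between calls to the robot, and variables do not carry over. Pictures are saved under pics/ and viewed, and the job is handed in when it is done.

Besides the shell and the picture viewer there is one more tool, called after "Emit:" in YAML: its name, and indented under it one key for each argument. play_rows: Moves the arm, as the interface text tells. Its arguments: {"type":"object","properties":{"steps":{"type":"array","items":{"type":"array","items":{"type":"array","items":{"type":"number"}}}},"fingers":{"type":"number"}},"required":["steps"]}

```bash
mkdir -p pics; ls; cat > h.py <<'E'
import numpy as np, cv2
from plant import manip, vision
def snap(name,fn=None):
    s=manip.observe(); c=vision.read_camera(name)
    if fn: cv2.imwrite('pics/'+fn,c['frame'])
    return s,c
def cloud(c):
    K=c['camera_matrix'];z=c['z_map'];h,w=z.shape
    u,v=np.meshgrid(np.arange(w),np.arange(h))
    P=np.stack([(u-K[0,2])/K[0,0]*z,(v-K[1,2])/K[1,1]*z,z],-1)
    return (P-c['t'])@c['R']   # R^T (P-t)
E
python3 - <<'E'
from h import *
s=manip.observe(); print({k:np.round(v,3).tolist() for k,v in s.items()}, manip.tip_reach)
for n in ['scene','side','wrist']:
    s,c=snap(n,n+'0.png'); print(n,c['camera_matrix'].round(1).tolist(), [ (k,np.round(c[k],3).tolist()) for k in ('R','t','tool_from_camera') if k in c])
E
```

```text
pics
{'time_s': 0.0, 'joint_positions': [1.376, 0.508, -0.238, 1.501, 0.126, 1.149, -0.155], 'dq': [-0.0, -0.001, 0.002, 0.001, -0.0, 0.001, 0.0], 'joint_torque': [-0.0, -62.06, -2.187, -24.966, 0.013, 0.012, 0.0], 'position': [0.184, -0.597, 0.223], 'orientation': [[-0.001, 0.295, -0.955], [0.002, -0.955, -0.295], [-1.0, -0.002, 0.0]], 'force': [0.617, -0.463, 0.257], 'wrist_torque': [-0.004, -0.031, -0.034], 'width': 0.085} 0.014
scene [[398.0, 0.0, 255.0], [0.0, 398.0, 188.0], [0.0, 0.0, 1.0]] [('R', [[0.626, -0.779, 0.019], [-0.598, -0.496, -0.63], [0.5, 0.383, -0.776]]), ('t', [-0.386, 0.415, 0.66])]
side [[448.7, 0.0, 255.4], [0.0, 448.7, 193.4], [0.0, 0.0, 1.0]] [('R', [[-1.0, 0.003, 0.025], [-0.018, 0.609, -0.793], [-0.017, -0.793, -0.609]]), ('t', [0.577, 0.086, 1.106])]
wrist [[297.3, 0.0, 257.8], [0.0, 297.3, 190.5], [0.0, 0.0, 1.0]] [('tool_from_camera', [[-0.001, -0.298, 0.955, -0.149], [1.0, 0.0, 0.001, -0.001], [-0.001, 0.955, 0.298, -0.076], [0.0, 0.0, 0.0, 1.0]])]
```

View pics/scene0.png

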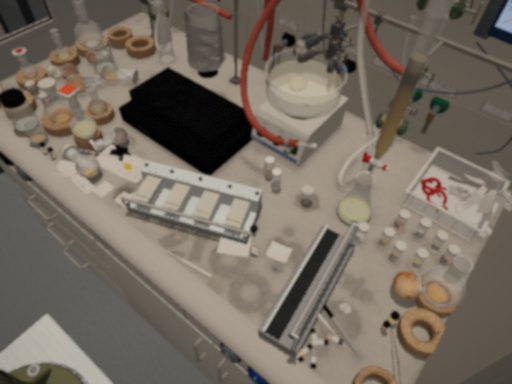

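View pics/side0.png

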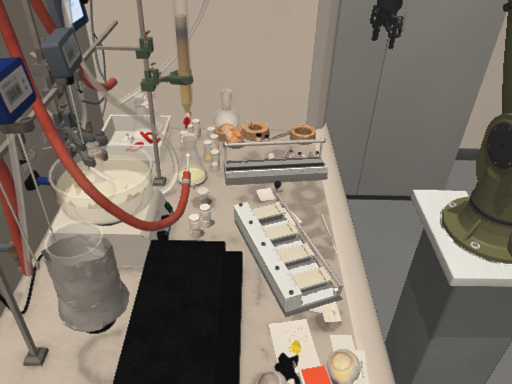

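View pics/wrist0.png

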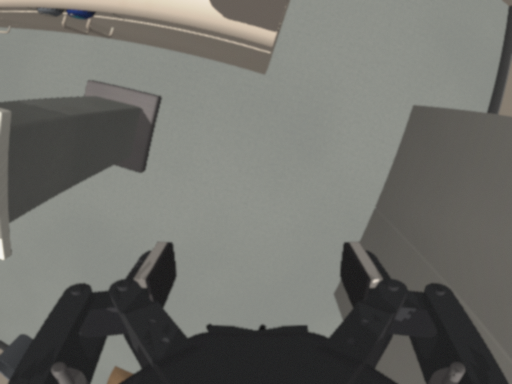

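```bash
python3 - <<'E'
from h import *
# top-down maps 1mm/px, x 0.35..0.85 up, y -0.45..0.35
for n in ['scene','side']:
    s,c=snap(n); P=cloud(c); z=c['z_map']; 
    m=(z>0)&(P[...,2]>-0.02)&(P[...,2]<0.2)&(P[...,0]>0.2)&(P[...,0]<0.8)&(P[...,1]>-0.6)&(P[...,1]<0.3)
    print(n,m.sum(), (z>0).mean())
    im=np.zeros((600,900,3),np.uint8); hm=np.zeros((600,900,3),np.uint8)
    X=P[m]; col=c['frame'][m]
    r=((0.8-X[:,0])*1000).astype(int).clip(0,599); q=((0.3-X[:,1])*1000).astype(int).clip(0,899)
    o=np.argsort(X[:,2])
    for dr in range(-1,2):
        for dq in range(-1,2):
            im[(r[o]+dr).clip(0,599),(q[o]+dq).clip(0,899)]=col[o]
            hm[(r[o]+dr).clip(0,599),(q[o]+dq).clip(0,899)]=(np.clip(X[o,2]*2000+20,0,255)[:,None]).astype(np.uint8)
    cv2.imwrite(f'pics/top_{n}.png',cv2.resize(im,(800,533))); cv2.imwrite(f'pics/hm_{n}.png',cv2.resize(cv2.applyColorMap(hm[...,0],cv2.COLORMAP_JET),(800,533)))
E
```

```text
scene 69445 0.9957326253255209
side 44563 0.9961496988932291
```

View pics/top_scene.png

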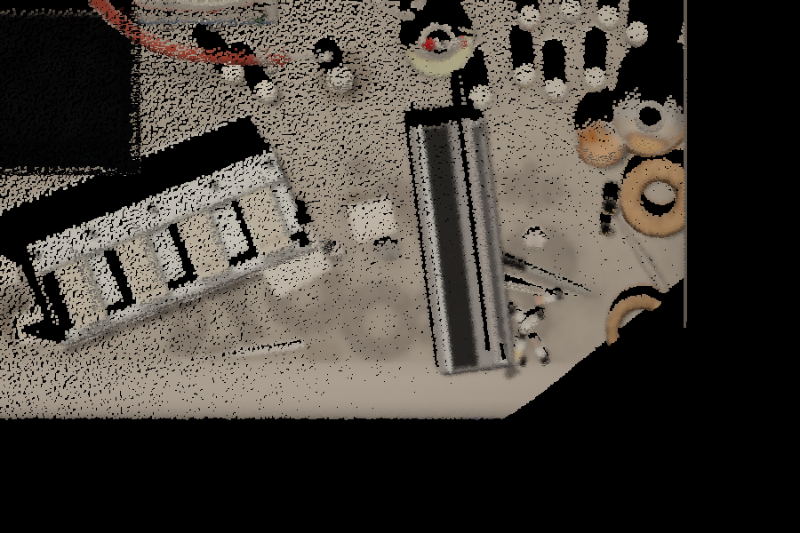

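View pics/top_side.png

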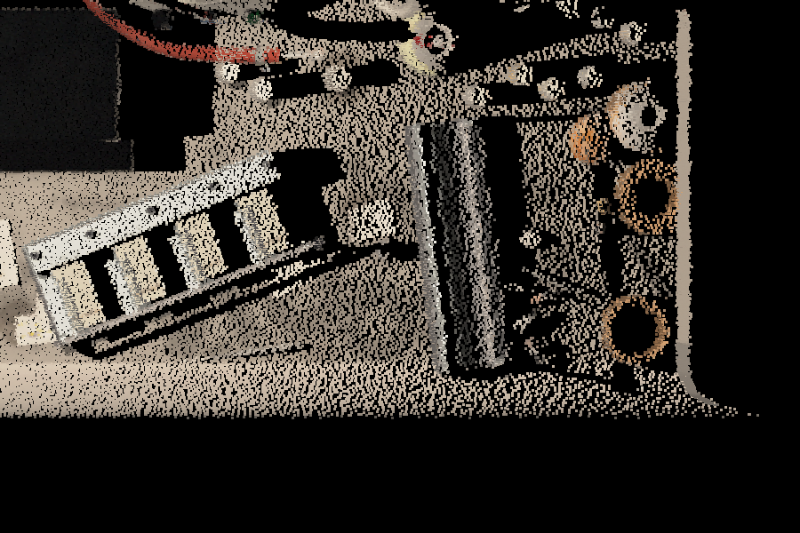

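View pics/hm_scene.png

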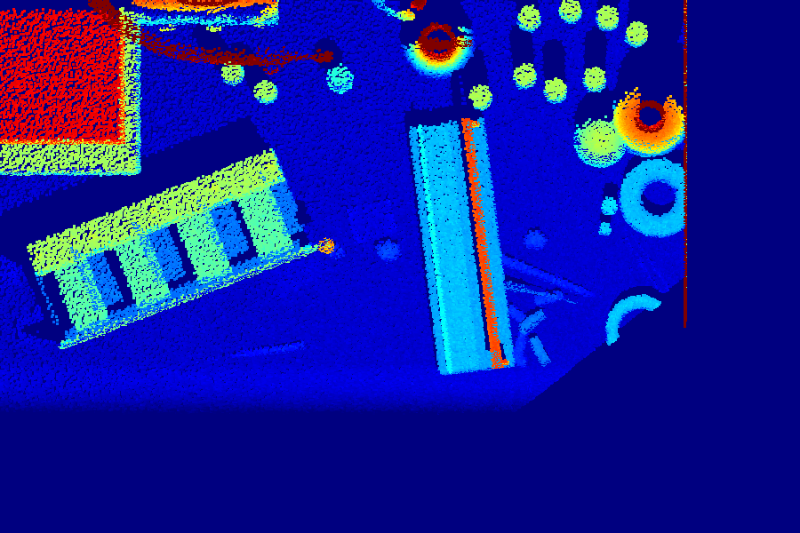

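```bash
cat >> h.py <<'E'
def rect(X):
    r=cv2.minAreaRect((X[:,:2]*1000).astype(np.float32)); return r
def fitline(X):
    vx,vy,x0,y0=cv2.fitLine((X[:,:2]*1000).astype(np.float32),cv2.DIST_HUBER,0,.01,.01).ravel(); return np.array([vx,vy]),np.array([x0,y0])
def box(P,x0,x1,y0,y1,z0,z1):
    return (P[...,0]>x0)&(P[...,0]<x1)&(P[...,1]>y0)&(P[...,1]<y1)&(P[...,2]>z0)&(P[...,2]<z1)
E
python3 - <<'E'
from h import *
for n in ['scene','side']:
    s,c=snap(n); P=cloud(c); 
    t=P[box(P,.42,.5,-.15,.0,-.02,.02)]; print(n,'table z',np.median(t[:,2]))
    L=P[box(P,.46,.68,-.08,.29,.054,.061)]; print('lip',len(L),rect(L),fitline(L),np.median(L[:,2]))
    pl=P[box(P,.40,.62,-.08,.29,.045,.052)]; print('plates',len(pl),np.median(pl[:,2]))
    k=P[box(P,.45,.60,-.11,-.04,.066,.1)]; print('knob',len(k),k.mean(0) if len(k) else 0,k.min(0),k.max(0))
    r=P[box(P,.37,.69,-.30,-.14,.087,.1)]; print('rail',len(r),fitline(r),r[:,0].min(),r[:,0].max(),r[:,2].max())
    q=P[box(P,.37,.69,-.30,-.14,.02,.1)]; print('stand all',rect(q))
    q=P[box(P,.37,.69,-.30,-.14,.034,.041)]; print('rim',len(q),rect(q),fitline(q))
E
```

```text
scene table z 0.00026538031897811796
lip 2311 ((575.315673828125, 116.29389190673828), (228.00067138671875, 326.2731628417969), 16.83377456665039) (array([ 0.24850382, -0.9686309 ], dtype=float32), array([575.05493, 103.31571], dtype=float32)) 0.058101305469195355
plates 2276 0.04881356154385802
knob 60 [ 0.52297009 -0.06775308  0.08164995] [ 0.51656174 -0.07460679  0.06756821] [ 0.53216114 -0.05829117  0.08723314]
rail 750 (array([0.99236363, 0.12334658], dtype=float32), array([ 511.97324, -244.66045], dtype=float32)) 0.38598363398352686 0.6659739266958074 0.09671757760718451
stand all ((536.0355224609375, -231.72125244140625), (305.1088562011719, 113.04605102539062), 7.034677028656006)
rim 364 ((534.2734375, -219.74127197265625), (305.6234436035156, 85.27161407470703), 3.506077527999878) (array([0.992979  , 0.11829109], dtype=float32), array([ 505.7486, -191.4294], dtype=float32))
side table z 0.0004170660971694989
lip 2686 ((549.4074096679688, 114.53046417236328), (361.71026611328125, 177.03709411621094), 85.76286315917969) (array([ 0.2566851, -0.9664951], dtype=float32), array([571.6826 , 129.46637], dtype=float32)) 0.05835482802666411
plates 1970 0.04905853833634611
knob 46 [ 0.52645021 -0.05858379  0.07931684] [ 0.51926452 -0.06531287  0.06631213] [ 0.53411087 -0.05335168  0.0869225 ]
rail 329 (array([0.9919315 , 0.12677507], dtype=float32), array([ 529.68384, -236.2004 ], dtype=float32)) 0.3884087469683354 0.6643490323070954 0.09744940539509653
stand all ((535.6067504882812, -226.570068359375), (302.39447021484375, 120.36223602294922), 8.206535339355469)
rim 228 ((534.4137573242188, -216.64398193359375), (301.7213439941406, 78.17607879638672), 7.347513675689697) (array([0.9928727 , 0.11917979], dtype=float32), array([ 523.20764, -184.69328], dtype=float32))
```

```bash
cat >> h.py <<'E'
def board(verbose=1):
    out=[]
    for n in ['scene','side']:
        s,c=snap(n); P=cloud(c)
        g=c['frame'].astype(int).sum(-1)/3
        im=np.zeros((800,900),np.uint8)
        m=box(P,.30,.75,-.25,.45,.0545,.0615)&(g>60)
        X=P[m]
        r=((X[:,0])*1000).astype(int); q=((X[:,1]+.4)*1000).astype(int); im[r,q]=255
        im=cv2.morphologyEx(im,cv2.MORPH_CLOSE,np.ones((7,7)))
        im=cv2.morphologyEx(im,cv2.MORPH_OPEN,np.ones((13,13)))
        nn,lab,st,ce=cv2.connectedComponentsWithStats(im)
        best=None
        for i in range(1,nn):
            ys,xs=np.nonzero(lab==i)
            (cx,cy),(a,b),an=cv2.minAreaRect(np.stack([ys,xs-400],1).astype(np.float32))
            if max(a,b)>250 and max(a,b)<330 and min(a,b)<60: best=i; R=((cx,cy),(a,b),an)
        if best is None: print(n,'no lip',[ (st[i].tolist()) for i in range(1,nn)]); continue
        sel=lab[r,q]==best; Y=X[sel]
        d,p=fitline(Y); d=d if d[1]>0 else -d
        yaw=np.arctan2(-d[0],d[1]); bx=np.array([np.cos(yaw),np.sin(yaw)]); by=np.array([-bx[1],bx[0]])
        u=Y[:,:2]@bx*1000; v=Y[:,:2]@by*1000
        e=[np.percentile(u,1),np.percentile(u,99),np.percentile(v,.5),np.percentile(v,99.5)]
        o=bx*((e[0]+e[1])/2-45)+by*((e[2]+e[3])/2)
        out.append((o,np.degrees(yaw)))
        if verbose: print(n,'origin',o.round(1),'yaw',np.degrees(yaw).round(2),'lip w,l',round(e[1]-e[0],1),round(e[3]-e[2],1),len(Y))
    return out
E
python3 - <<'E'
from h import *
board()
E
```

```text
scene origin [519.1 107.4] yaw 21.51 lip w,l 36.1 289.1 1388
side no lip [[783, 418, 26, 25, 589], [458, 497, 212, 104, 7385], [394, 580, 68, 45, 2016], [396, 689, 18, 18, 304], [434, 711, 19, 17, 316]]
```

```bash
cat >> h.py <<'E'
def lipfit(o,yawdeg,show=1):
    """refine from prior (mm), both cams; returns list"""
    res=[]
    for n in ['scene','side']:
        s,c=snap(n); P=cloud(c)*1000; g=c['frame'].astype(int).sum(-1)/3
        y=np.radians(yawdeg); oo=np.array(o)
        for it in range(3):
            bx=np.array([np.cos(y),np.sin(y)]); by=np.array([-bx[1],bx[0]])
            d=P[...,:2]-oo; u=d@bx; v=d@by
            m=(u>15)&(u<75)&(abs(v)<165)&(P[...,2]>55)&(P[...,2]<61)&(g>60)
            U=u[m];V=v[m]
            cs=[]
            # front & rear edge lines per v bin
            F=[];B=[]
            for a in range(-140,140,14):
                k=(V>=a)&(V<a+14)
                if k.sum()>15: F.append((a+7,np.percentile(U[k],3)));B.append((a+7,np.percentile(U[k],97)))
            F=np.array(F);B=np.array(B)
            pm=np.polyfit(F[:,0],(F[:,1]+B[:,1])/2,1) if len(F)>4 else [0,0]
            e=[np.percentile(V,.3),np.percentile(V,99.7)]
            y+=-np.arctan(pm[0])
            oo=oo+bx*(pm[1]-45)+by*((e[0]+e[1])/2)
        w=np.median(B[:,1]-F[:,1])
        res.append((oo,np.degrees(y)))
        if show: print(n,'origin',oo.round(1),'yaw',np.degrees(y).round(2),'w',w.round(1),'len',round(e[1]-e[0],1))
    return res
E
python3 - <<'E'
from h import *
lipfit([519,107.4],21.5)
s,c=snap('side')
cv2.imwrite('pics/sidez.png',cv2.resize(c['frame'][170:340,200:360],(800,850))[:600])
s,c=snap('scene')
cv2.imwrite('pics/scenez.png',cv2.resize(c['frame'][150:260,110:280],(800,518)))
cv2.imwrite('pics/scenest.png',cv2.resize(c['frame'][215:365,250:390],(560,600)))
E
```

```text
scene origin [518.3 108.7] yaw 21.4 w 34.3 len 296.0
side origin [519.8 114.2] yaw 21.33 w 33.9 len 295.6
```

View pics/sidez.png

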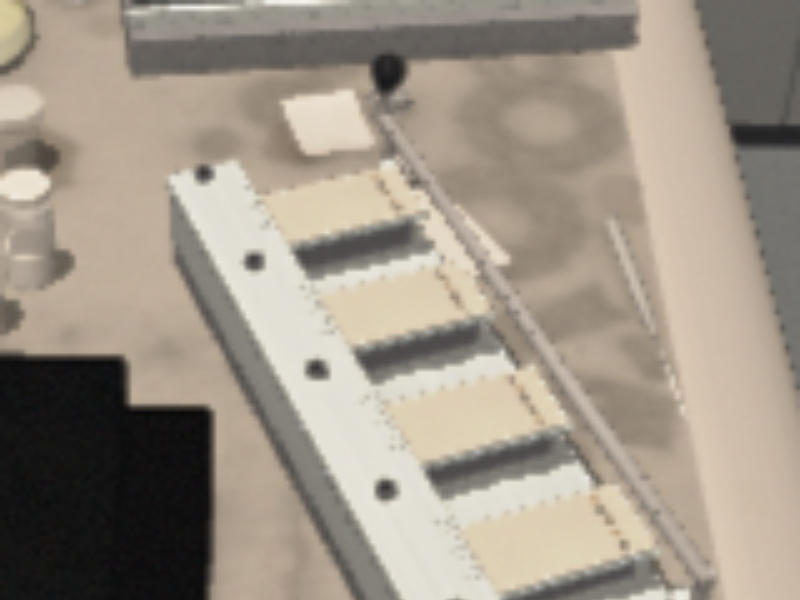

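View pics/scenez.png

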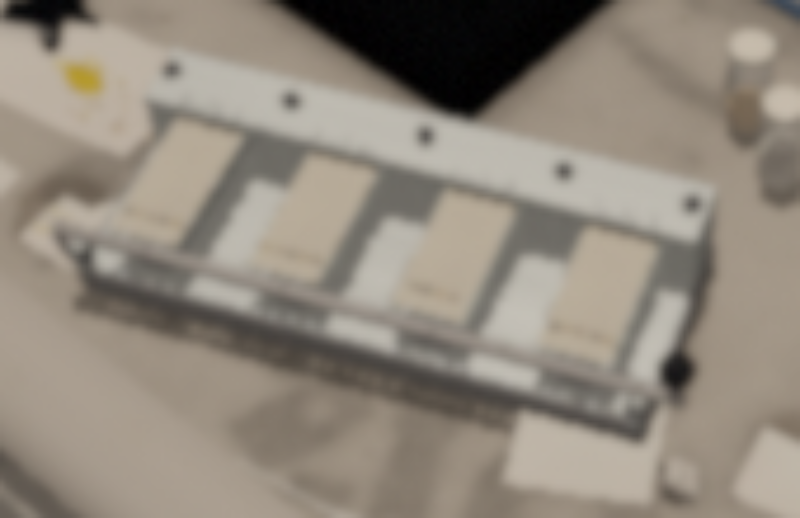

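View pics/scenest.png

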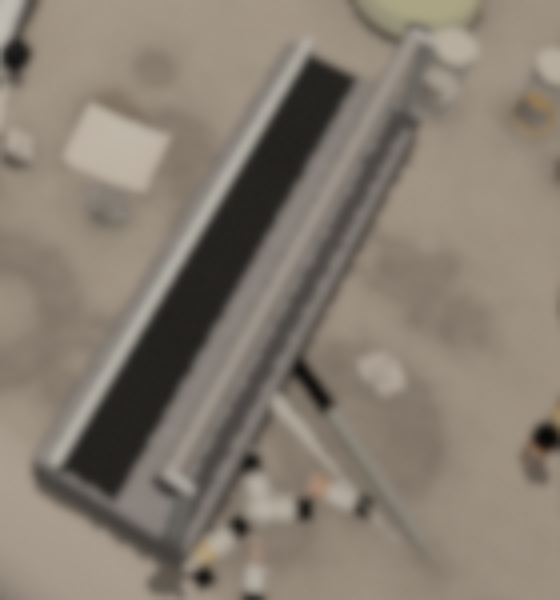

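```bash
cat >> h.py <<'E'
def plan(x,y,z,dirdeg=None,st=None):
    """target TCP (m) and the world heading (deg) of tool y; prints tool shift mm + turn"""
    s=st or manip.observe(); R=np.array(s['orientation']); p=np.array(s['position'])
    d=R.T@(np.array([x,y,z])-p)*1000
    cur=np.degrees(np.arctan2(R[1,1],R[0,1])); t=0
    if dirdeg is not None:
        t=(dirdeg-cur+180)%360-180
    print('t=%.2f p=%s w=%.1f head=%.2f F=%s | shift %s turn %.3f'%(s['time_s'],(p*1000).round(1),s['width']*1000,cur,np.round(s['force'],1),d.round(1),-np.radians(t)))
def b2w(o,yaw,x,y):
    c,s_=np.cos(np.radians(yaw)),np.sin(np.radians(yaw)); return o[0]+c*x-s_*y, o[1]+s_*x+c*y
E
python3 - <<'E'
from h import *
plan(.527,-.063,.20,-68.6)
E
```

```text
t=0.65 p=[ 184.5 -597.1  224.2] w=85.4 head=-72.83 F=[ 0.3  0.4 -0.6] | shift [  24.2 -409.2 -484.9] turn -0.074
```

Emit:
play_rows:
  steps:
    - [[0,-34,-40,0],[0,-34,-40,0],[0,-34,-40,0],[0,-34,-40,0],[0,-34,-40,0]]
  fingers: 50

```text
time_s: 1.27
position: [0.3263, -0.3742, 0.2245]
orientation: [[0.001, 0.295, -0.955], [-0.001, -0.955, -0.295], [-1.0, 0.001, -0.0]]
force: [0.9, -0.2, -0.0]
width: 0.05
```

Emit:
play_rows:
  steps:
    - [[0,-34,-40,0],[0,-34,-40,0],[0,-34,-40,0],[0,-34,-40,0],[0,-34,-40,-0.074]]

```text
time_s: 1.9
position: [0.4672, -0.1528, 0.2245]
orientation: [[0.001, 0.366, -0.931], [-0.001, -0.931, -0.366], [-1.0, 0.001, -0.001]]
force: [1.5, -0.8, 0.3]
width: 0.0501
```

```bash
python3 - <<'E'
from h import *
plan(.527,-.063,.20,-68.6)
snap('wrist','w1.png')
E
```

```text
t=1.90 p=[ 467.2 -152.8  224.5] w=50.1 head=-68.51 F=[ 1.5 -0.8  0.3] | shift [ 24.5 -61.6 -88.5] turn 0.001
```

View pics/w1.png

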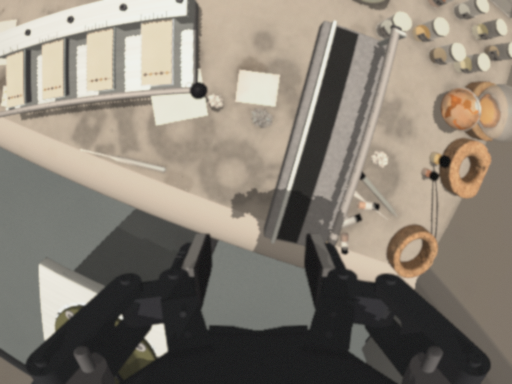

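```bash
cat >> h.py <<'E'
def wrays(c,uv):
    K=c['camera_matrix']; d=(np.asarray(uv,float)-[K[0,2],K[1,2]])/K[0,0]
    th=np.linalg.norm(d,axis=-1); k=np.where(th>1e-9,np.sin(th)/np.maximum(th,1e-9),1)
    return np.concatenate([d*k[...,None],np.cos(th)[...,None]],-1)
def wplane(s,c,uv,z):
    """pixel -> world mm on plane z(mm)"""
    T=c['tool_from_camera']; R=np.array(s['orientation']); p=np.array(s['position'])
    r=wrays(c,uv)@T[:3,:3].T@R.T; o=R@T[:3,3]+p
    k=(z/1000-o[2])/r[...,2]; return (o+r*k[...,None])*1000
def wcloud(s,c):
    h,w=c['z_map'].shape; u,v=np.meshgrid(np.arange(w),np.arange(h))
    r=wrays(c,np.stack([u,v],-1)); P=r/r[...,2:]*c['z_map'][...,None]
    T=c['tool_from_camera']; P=P@T[:3,:3].T+T[:3,3]
    return (P@np.array(s['orientation']).T+np.array(s['position']))*1000
def knobpx(c,box=None):
    f=c['frame'].max(-1); m=(f<45).astype(np.uint8)
    if box: 
        mm=np.zeros_like(m); mm[box[1]:box[3],box[0]:box[2]]=1; m&=mm
    nn,lab,st,ce=cv2.connectedComponentsWithStats(m)
    return [(ce[i].round(1).tolist(),int(st[i,4]),st[i,2:4].tolist()) for i in range(1,nn) if 30<st[i,4]<3000]
def rays_w(c,s,uv):
    T=c['tool_from_camera']; R=np.array(s['orientation']); p=np.array(s['position'])
    return R@T[:3,3]+p, wrays(c,uv)@T[:3,:3].T@R.T
E
python3 - <<'E'
from h import *
s,c=snap('wrist')
print(knobpx(c,(170,60,230,120)))
for px in [(199,90),(191,14),(268,238),(328,24),(335,238),(399,32)]: print(px,[wplane(s,c,px,z).round(1)[:2].tolist() for z in (38,58,77,89)])
P=wcloud(s,c); W=P[...,2]
m=box(P,460,520,-120,-70,-20,20); print('table',np.median(P[m][:,2]))
r=P[box(P,370,690,-300,-140,86,100)]; d=cv2.fitLine(r[:,:2].astype(np.float32),cv2.DIST_HUBER,0,.01,.01).ravel(); print('rail',len(r),d, r[:,2].max(),r[:,0].min(),r[:,0].max())
r=P[box(P,370,690,-200,-140,35,41)]; d=cv2.fitLine(r[:,:2].astype(np.float32),cv2.DIST_HUBER,0,.01,.01).ravel(); print('rim',len(r),d, np.median(r[:,2]),r[:,0].min(),r[:,0].max())
E
```

```text
[([205.7, 96.7], 126, [14, 13])]
(199, 90) [[530.0, -48.8], [530.7, -52.9], [531.3, -56.7], [531.7, -59.1]]
(191, 14) [[610.7, -5.5], [606.6, -12.1], [602.6, -18.3], [600.2, -22.3]]
(268, 238) [[392.6, -190.4], [401.5, -186.0], [409.8, -181.8], [415.1, -179.2]]
(328, 24) [[658.2, -153.8], [651.2, -151.6], [644.6, -149.5], [640.5, -148.2]]
(335, 238) [[424.0, -271.0], [431.0, -261.8], [437.6, -253.1], [441.8, -247.6]]
(399, 32) [[693.6, -236.3], [684.5, -229.2], [675.9, -222.4], [670.5, -218.2]]
table -0.4520095165147925
rail 2126 [ 9.9231023e-01  1.2377568e-01  5.5347247e+02 -2.3635951e+02] 95.52254504763366 429.34605628513583 668.5518629381495
rim 869 [ 9.92439449e-01  1.22735195e-01  5.44098083e+02 -1.84750183e+02] 37.21928924299361 409.82326429852776 662.259610166264
```

```bash
python3 - <<'E'
from h import *
s,c=snap('wrist','w2.png')
k=knobpx(c,(170,60,230,120));print(k)
print(wplane(s,c,k[0][0],77).round(1), s['position'])
# scene+side knob pixels
obs=[]
for n in ['scene','side']:
    s2,c2=snap(n); P=cloud(c2)*1000
    m=(box(P,500,550,-90,-40,60,100)&(c2['frame'].max(-1)<90))
    v,u=np.nonzero(m); print(n,len(u),u.mean(),v.mean(),np.ptp(u),np.ptp(v))
    K=c2['camera_matrix'];R=c2['R'];r=R.T@np.array([(u.mean()-K[0,2])/K[0,0],(v.mean()-K[1,2])/K[1,1],1]);o=-R.T@c2['t']
    k=(.077-o[2])/r[2]; print((o+k*r)*1000)
P=wcloud(s,c)
g=c['frame'].max(-1)
for (nm,b) in [('lip',(480,700,-80,300,54,61.5)),]:
    pass
lipfit([519,111.5],21.4)
E
```

```text
[([203.1, 93.8], 126, [13, 14])]
[527.5 -65.4  77. ] [ 0.46944786 -0.14808326  0.22476204]
scene 29 253.27586206896552 229.51724137931035 5 6
[524.24348542 -67.91844226  77.        ]
side 41 277.1219512195122 184.1219512195122 6 7
[526.16116332 -62.95863943  77.        ]
scene origin [515.9 113.3] yaw 20.84 w 34.0 len 285.9
side origin [520.1 113.7] yaw 21.31 w 34.0 len 296.1
```

```bash
python3 - <<'E'
from h import *
plan(.5265,-.0645,.13,-68.6)
E
```

```text
t=2.25 p=[ 465.6 -155.5  224.1] w=49.7 head=-68.72 F=[-0.4  0.1  0.9] | shift [ 94.  -62.7 -89.8] turn -0.002
```

Emit:
play_rows:
  steps:
    - [[18,-13,-18,0],[28,-20,-27,0],[26,-16,-24,0],[14,-9,-13,0],[8,-5,-8,0]]
  fingers: 40

```text
time_s: 2.88
position: [0.5269, -0.0632, 0.1294]
orientation: [[-0.001, 0.364, -0.931], [-0.0, -0.931, -0.364], [-1.0, -0.0, 0.001]]
force: [0.5, -0.3, -1.1]
width: 0.04
```

Emit:
play_rows:
  steps:
    - [[0,0,0,0],[0,0,0,0],[0,0,0,0]]

```text
time_s: 3.25
position: [0.5271, -0.0636, 0.1308]
orientation: [[0.001, 0.364, -0.931], [-0.001, -0.931, -0.364], [-1.0, 0.001, -0.001]]
force: [-0.1, -0.3, -0.6]
width: 0.0399
```

```bash
python3 - <<'E'
from h import *
plan(.5265,-.0645,.072,-68.6)
s,c=snap('wrist','w3.png')
plan(.5265,-.0645,.072,-68.6)
E
```

```text
t=3.25 p=[527.1 -63.6 130.8] w=39.9 head=-68.66 F=[-0.1 -0.3 -0.6] | shift [58.8  0.6  0.9] turn -0.001
t=3.30 p=[527.1 -63.4 130.8] w=40.0 head=-68.65 F=[-0.6  1.   0.5] | shift [58.8  0.7  1. ] turn -0.001
```

View pics/w3.png

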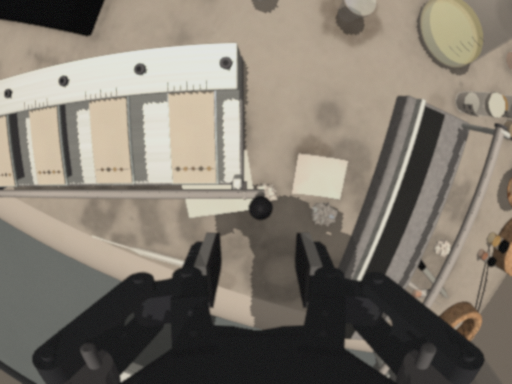

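```bash
python3 - <<'E'
from h import *
s,c=snap('wrist')
k=knobpx(c,(235,185,285,230));print(k)
print(wplane(s,c,k[0][0],77).round(1))
P=wcloud(s,c)
y=np.radians(21.4); oo=np.array([519,112.5])
bx=np.array([np.cos(y),np.sin(y)]); by=np.array([-bx[1],bx[0]])
d=P[...,:2]-oo;u=d@bx;v=d@by
m=(u>15)&(u<75)&(v>-165)&(v<0)&(P[...,2]>54)&(P[...,2]<62)
U,V=u[m],v[m]
for a in range(-150,0,15):
    k=(V>=a)&(V<a+15)
    if k.sum()>20: print(a+7,np.percentile(U[k],[2,98]).round(1),np.median(P[m][k][:,2]).round(1))
print('right end',V.min(),np.percentile(V,1))
# plates
f=c['frame'].astype(int); pm=(abs(P[...,2]-49)<3)&(u<28)&(f[...,2]-f[...,0]>20)
print(np.percentile(v[pm&(v<-74)],[2,98]),np.percentile(v[pm&(v>-74)&(v<0)],[2,98]),np.percentile(u[pm&(v<-74)],[2,98]))
E
```

```text
[([260.7, 208.0], 369, [22, 23])]
[527.5 -65.2  77. ]
-143 [28.8 63.6] 57.8
-128 [28.8 63.3] 57.8
-113 [28.8 63.1] 57.8
-98 [28.8 63.4] 57.7
-83 [28.8 63.3] 57.7
-68 [28.8 63.3] 57.8
-53 [28.9 63.4] 57.7
-38 [28.8 63.4] 57.7
-23 [28.8 63.4] 57.7
-8 [28.9 63.2] 57.8
right end -151.2762443724425 -150.40667343091525
[-132.20055476  -95.9633886 ] [-58.00693431 -21.77438766] [-46.56050662  26.50904399]
```

Emit:
play_rows:
  steps:
    - [[12,0.8,0.2,0],[16,0.8,0.2,0],[16,0,0,0],[10,0,0,0],[4.8,0,0,0]]

```text
time_s: 3.98
position: [0.5269, -0.0641, 0.0703]
orientation: [[-0.001, 0.365, -0.931], [0.0, -0.931, -0.365], [-1.0, -0.001, 0.001]]
force: [0.1, 0.8, -0.5]
width: 0.04
```

Emit:
play_rows:
  steps:
    - [[0,0,0,0],[0,0,0,0],[0,0,0,0],[0,0,0,0]]
  fingers: 10

```text
time_s: 4.47
position: [0.5278, -0.0652, 0.0718]
orientation: [[0.001, 0.364, -0.931], [-0.001, -0.931, -0.364], [-1.0, 0.001, -0.001]]
force: [1.0, -4.2, 0.9]
width: 0.0114
```

Emit:
play_rows:
  steps:
    - [[0,0,0,0],[0,0,0,0]]

```text
time_s: 4.72
position: [0.5278, -0.0652, 0.0718]
orientation: [[0.001, 0.364, -0.931], [-0.001, -0.931, -0.364], [-1.0, 0.001, -0.001]]
force: [1.2, -4.6, 1.5]
width: 0.0113
```

```bash
python3 - <<'E'
from h import *
s,c=snap('wrist')
cv2.imwrite('pics/w4.png',cv2.resize(c['frame'][150:350,160:360],(800,800))[:600])
E
```

```text
(no output)
```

View pics/w4.png

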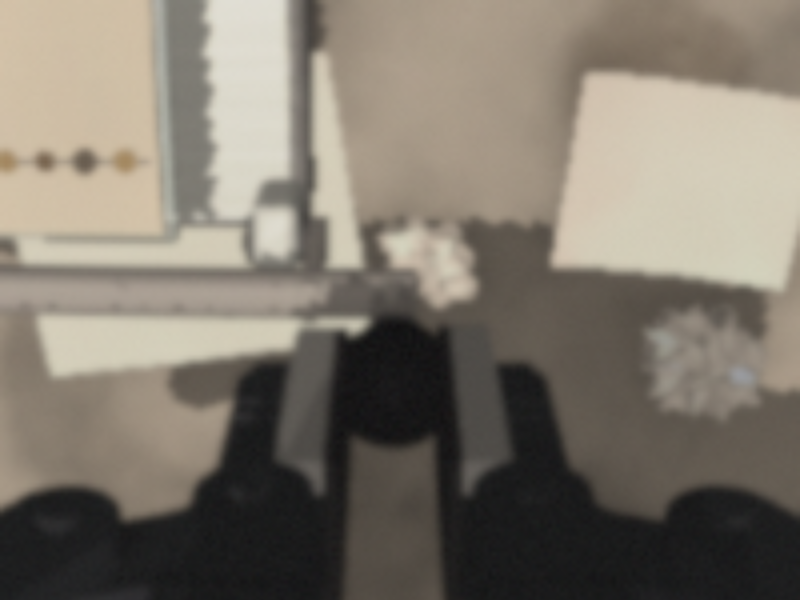

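Emit:
play_rows:
  steps:
    - [[0.4,0,5.9,0],[1.1,0,5.8,0],[1.8,0,5.6,0],[2.5,0,5.3,0],[3.1,0,5.0,0]]

```text
time_s: 5.4
position: [0.5011, -0.0752, 0.0634]
orientation: [[0.0, 0.364, -0.931], [-0.001, -0.931, -0.364], [-1.0, 0.001, 0.0]]
force: [-2.0, -5.0, 5.7]
width: 0.0102
```

```bash
python3 - <<'E'
from h import *
s,c=snap('wrist')
plan(.5,0,.1)
cv2.imwrite('pics/w5.png',cv2.resize(c['frame'][150:350,160:360],(800,800))[:600])
E
```

```text
t=5.45 p=[500.2 -75.5  62.8] w=10.0 head=-68.64 F=[-3.1 -6.3  4.8] | shift [-37.3 -70.3 -27.3] turn -0.000
```

View pics/w5.png

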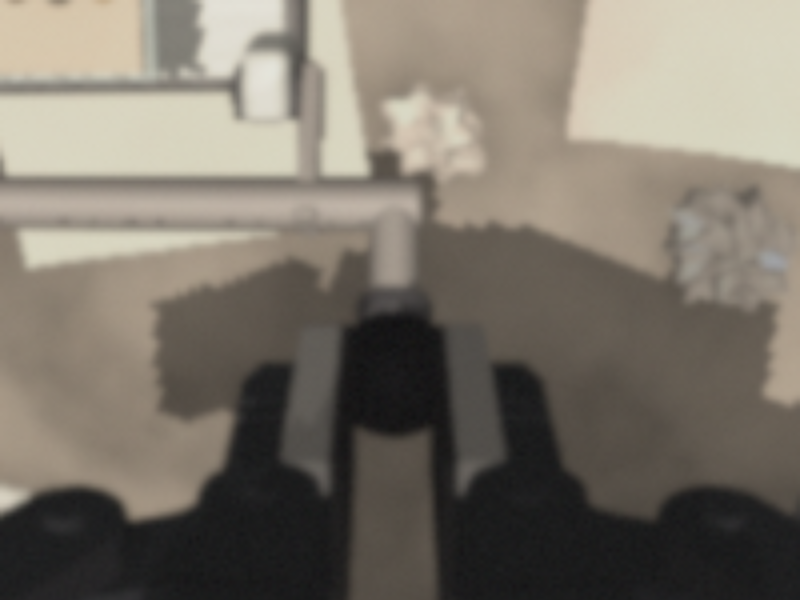

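Emit:
play_rows:
  steps:
    - [[3.7,0,4.5,0],[4.3,0,4.0,0],[4.7,0,3.5,0],[5.1,0,2.9,0],[5.4,0,2.2,0]]

```text
time_s: 6.08
position: [0.4883, -0.0802, 0.0412]
orientation: [[0.006, 0.366, -0.931], [-0.0, -0.931, -0.366], [-1.0, 0.002, -0.005]]
force: [-3.3, -2.7, 47.9]
width: 0.0105
```

Emit:
play_rows:
  steps:
    - [[1,0,0,0],[0,0,0,0],[0,0,0,0]]

```text
time_s: 6.45
position: [0.4887, -0.0803, 0.0416]
orientation: [[0.007, 0.366, -0.931], [-0.001, -0.931, -0.366], [-1.0, 0.004, -0.006]]
force: [-4.8, -2.8, 42.0]
width: 0.01
```

```bash
python3 - <<'E'
from h import *
s,c=snap('wrist')
plan(.5,0,.1)
cv2.imwrite('pics/w6.png',cv2.resize(c['frame'][150:350,160:360],(800,800))[:600])
E
```

```text
t=6.50 p=[488.7 -80.3  41.7] w=10.3 head=-68.56 F=[-5.  -1.8 41.7] | shift [-58.4 -70.4 -40.2] turn -0.000
```

View pics/w6.png

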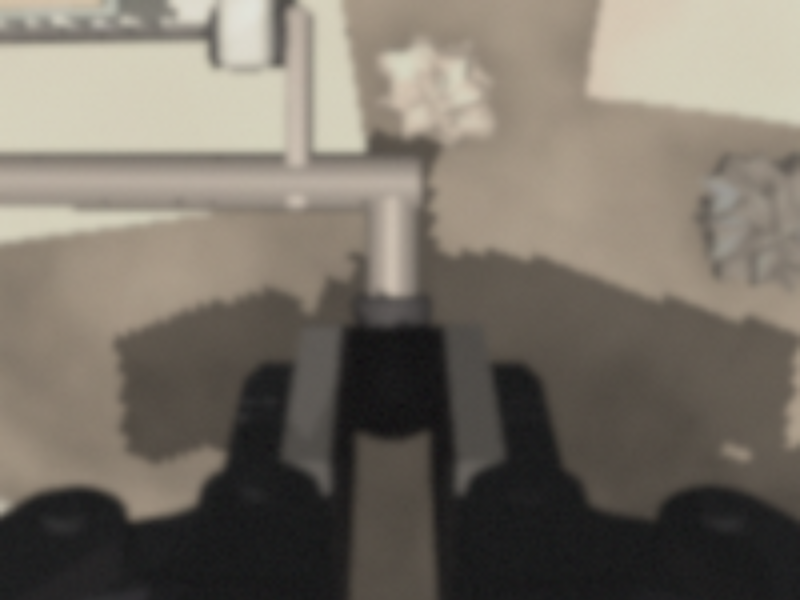

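Emit:
play_rows:
  steps:
    - [[-3,0,0,0],[0,0,0,0]]

```text
time_s: 6.75
position: [0.4885, -0.0802, 0.043]
orientation: [[0.006, 0.366, -0.931], [-0.0, -0.931, -0.366], [-1.0, 0.002, -0.006]]
force: [1.5, -2.2, 16.7]
width: 0.0099
```

Emit:
play_rows:
  steps:
    - [[0,0,0,0],[0,0,0,0],[0,0,0,0]]
  fingers: 45

```text
time_s: 7.12
position: [0.4853, -0.0801, 0.0408]
orientation: [[-0.001, 0.366, -0.931], [0.001, -0.931, -0.366], [-1.0, -0.001, 0.001]]
force: [0.2, 0.3, -0.9]
width: 0.045
```

```bash
python3 - <<'E'
from h import *
plan(.551,.003,.14,-68.6)
print(manip.observe()['joint_positions'])
E
```

```text
t=7.12 p=[485.3 -80.1  40.8] w=45.0 head=-68.56 F=[ 0.2  0.3 -0.9] | shift [-99.2 -53.5 -91.5] turn 0.001
[ 0.34402013  0.56140184 -0.33829851  2.06744337  0.33499057  0.56526961
 -1.42808417]
```

Emit:
play_rows:
  steps:
    - [[-20,0,0,0],[-45,0,0,0],[-34,-18,-30,0],[0,-22,-38,0],[0,-13,-23,0]]
  fingers: 60

```text
time_s: 7.75
position: [0.5522, 0.0041, 0.1407]
orientation: [[0.001, 0.367, -0.93], [0.001, -0.93, -0.367], [-1.0, -0.001, -0.002]]
force: [-0.1, -0.7, -0.4]
width: 0.0601
```

Emit:
play_rows:
  steps:
    - [[0,0,0,0],[0,0,0,0],[0,0,0,0]]

```text
time_s: 8.12
position: [0.5503, 0.0007, 0.14]
orientation: [[-0.001, 0.364, -0.932], [-0.001, -0.932, -0.364], [-1.0, 0.0, 0.001]]
force: [-0.1, -0.2, 0.2]
width: 0.06
```

```bash
cat >> h.py <<'E'
def wplates(o,yaw,fn=None,crop=1):
    """all in board frame of prior, from wrist view"""
    s,c=snap('wrist',fn); P=wcloud(s,c); y=np.radians(yaw); oo=np.array(o)
    bx=np.array([np.cos(y),np.sin(y)]); by=np.array([-bx[1],bx[0]])
    d=P[...,:2]-oo;u=d@bx;v=d@by; f=c['frame'].astype(int); z=P[...,2]
    m=(u>10)&(u<80)&(abs(v)<170)&(z>54)&(z<61.5)&(f.min(-1)>90)
    for a in range(-150,150,30):
        k=m&(v>=a)&(v<a+30)
        if k.sum()>60: print('lip',a+15,np.percentile(u[k],[2,98]).round(1),np.median(z[k]).round(1))
    if m.sum(): print('lip ends',np.percentile(v[m],[.2,99.8]).round(1))
    pm=(abs(z-49)<3)&(u<27.5)&(u>-75)&(f[...,2]-f[...,0]>20)&(f.min(-1)>70)
    for i,l in enumerate((-111,-37,37,111)):
        k=pm&(abs(v-l)<32)
        if k.sum()>150: print('plate',i+1,'v',np.percentile(v[k],[1,99]).round(1),'mid',np.percentile(v[k],[1,99]).mean().round(1),'u',np.percentile(u[k],[1,99]).round(1),'z',np.median(z[k]).round(1),k.sum())
    return s,c
E
python3 - <<'E'
from h import *
plan(.551,.003,.14,-68.6)
wplates([519.4,110.2],21.4,'w7.png')
E
```

```text
t=8.12 p=[550.3   0.7 140. ] w=60.0 head=-68.67 F=[-0.1 -0.2  0.2] | shift [ 0.  -1.9 -1.5] turn -0.001
lip -135 [29.7 64.1] 57.8
lip -105 [29.7 64.1] 57.8
lip -75 [29.4 64. ] 57.8
lip -45 [29.7 64. ] 57.8
lip -15 [29.7 64. ] 57.8
lip 15 [29.7 64. ] 57.8
lip 45 [29.6 64. ] 57.7
lip 75 [29.6 64.1] 57.7
lip 105 [29.9 64.8] 57.6
lip 135 [30.5 64.8] 57.6
lip ends [-148.5  145.9]
plate 1 v [-129.6  -93.4] mid -111.5 u [-45.3  27.1] z 48.4 3154
plate 2 v [-55.6 -18.4] mid -37.0 u [-44.5  26.8] z 48.4 3213
plate 3 v [18.4 55.3] mid 36.8 u [-44.8  26.8] z 48.4 2416
plate 4 v [ 92.7 129.3] mid 111.0 u [-45.5  26.8] z 48.3 1680
```

View pics/w7.png

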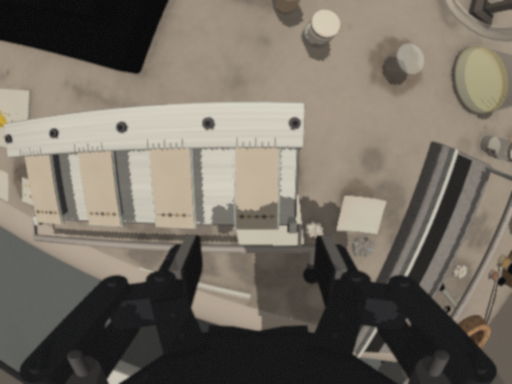

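```bash
python3 - <<'E'
from h import *
O=(520.7,110.7)
for l in (-111.2,-37,37,111): print(b2w(O,21.4,-10,l))
x,y=b2w(O,21.4,-10,-111.2); plan(x/1000,y/1000,.0415,-68.6)
E
```

```text
(np.float64(551.9637402597181), np.float64(3.5178254327106657))
(np.float64(524.8898828618667), np.float64(72.60216696971027))
(np.float64(497.88900082088287), np.float64(141.50029734353734))
(np.float64(470.888118779899), np.float64(210.39842771736446))
t=8.18 p=[550.5   0.8 140.1] w=60.3 head=-68.67 F=[0.2 0.2 0.3] | shift [98.6 -2.  -2.4] turn -0.001
```

Emit:
play_rows:
  steps:
    - [[15,-1,-1.2,0],[25,-1,-1.2,0],[28,0,0,0],[20,0,0,0],[7,0,0,0]]

```text
time_s: 8.8
position: [0.5514, 0.0045, 0.0434]
orientation: [[-0.003, 0.365, -0.931], [0.0, -0.931, -0.365], [-1.0, -0.001, 0.003]]
force: [0.2, 0.2, -0.7]
width: 0.0603
```

Emit:
play_rows:
  steps:
    - [[3.5,0,0,0],[0,0,0,0],[0,0,0,0]]

```text
time_s: 9.18
position: [0.553, 0.0047, 0.0424]
orientation: [[0.001, 0.365, -0.931], [0.0, -0.931, -0.365], [-1.0, 0.0, -0.001]]
force: [-0.5, 0.0, -0.7]
width: 0.06
```

Emit:
play_rows:
  steps:
    - [[0,0,0,0],[0,0,0,0],[0,0,0,0],[0,0,0,0]]
  fingers: 30

```text
time_s: 9.68
position: [0.5526, 0.0047, 0.0418]
orientation: [[0.0, 0.365, -0.931], [0.0, -0.931, -0.365], [-1.0, -0.0, -0.0]]
force: [0.2, 1.0, 0.2]
width: 0.03
```

```bash
python3 - <<'E'
from h import *
s,c=snap('wrist')
print(s['width'])
cv2.imwrite('pics/w8.png',cv2.resize(c['frame'][100:300,130:397],(800,600)))
E
```

```text
0.03002645089511166
```

View pics/w8.png

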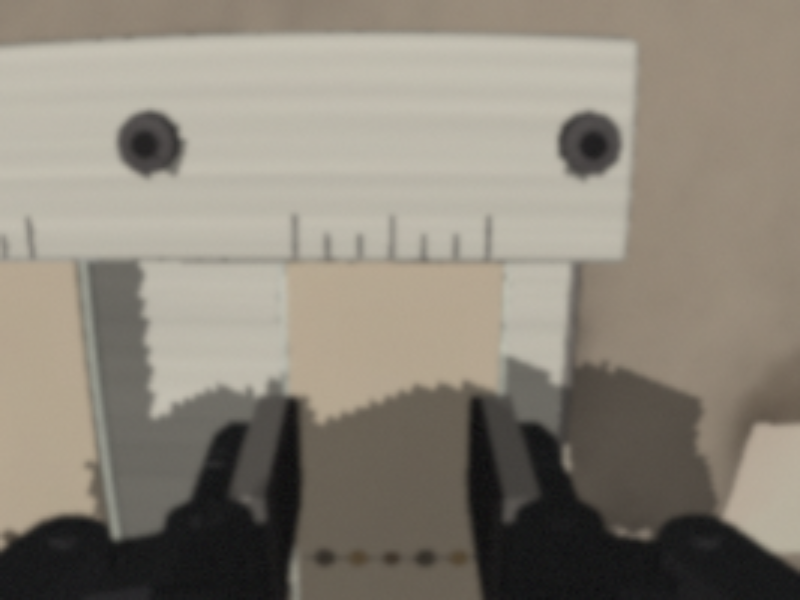

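```bash
python3 - <<'E'
from h import *
s,c=snap('wrist')
P=wcloud(s,c); T=(P/1000-np.array(s['position']))@np.array(s['orientation'])*1000
print(s['position'],manip.tip_reach)
for r,cc in [(236,222),(245,219),(260,213),(236,292),(250,297),(265,303),(240,230),(240,288),(285,256),(210,256)]:
    print((r,cc),T[r,cc].round(1),P[r,cc].round(1),c['frame'][r,cc])
E
```

```text
[0.55254457 0.00473254 0.04177825] 0.014
(236, 222) [-17.2 -18.1 -11.7] [556.8  25.9  59. ] [74 79 82]
(245, 219) [-26.8 -18.5 -11.7] [556.7  26.2  68.6] [73 76 80]
(260, 213) [-40.7 -19.5 -11.7] [556.3  27.1  82.5] [71 76 79]
(236, 292) [-17.3  16.5 -11.7] [569.5  -6.3  59.1] [55 58 61]
(250, 297) [-30.7  17.4 -11.2] [569.3  -7.4  72.5] [62 65 68]
(265, 303) [-43.4  18.4 -10.8] [569.4  -8.5  85.1] [68 72 75]
(240, 230) [ -7.8 -15.2  -4.7] [551.4  20.6  49.5] [66 76 80]
(240, 288) [-17.6  14.6  -9.7] [566.9  -5.3  59.3] [22 21 23]
(285, 256) [-7.2 -1.4 25. ] [528.7  -3.1  49. ] [77 87 94]
(210, 256) [ -6.8  -1.3 -21.5] [572.1  13.9  48.6] [144 165 179]
```

```bash
python3 - <<'E'
from h import *
s,c=snap('wrist')
P=wcloud(s,c); T=(P/1000-np.array(s['position']))@np.array(s['orientation'])*1000
m=(abs(T[...,1])<40)&(abs(T[...,1])>12)&(T[...,2]>-14)&(T[...,2]<14)&(P[...,2]>50.5)&(c['frame'].max(-1)<100)
print(m.sum(), np.sort(T[m][:,0])[-12:].round(1))
rr,cc=np.nonzero(m&(T[...,0]>-16)); print(list(zip(rr,cc))[:20])
# column profile
for col in (221,222,223,224,291,292,293,294):
    print(col,[(r,T[r,col].round(1).tolist()) for r in range(228,240,2)])
E
```

```text
9867 [-9.8 -9.7 -9.6 -9.4 -9.4 -9.3 -9.2 -9.2 -8.9 -8.8 -8.7 -8.7]
[(np.int64(232), np.int64(219)), (np.int64(232), np.int64(220)), (np.int64(232), np.int64(221)), (np.int64(232), np.int64(222)), (np.int64(232), np.int64(223)), (np.int64(232), np.int64(224)), (np.int64(232), np.int64(225)), (np.int64(232), np.int64(226)), (np.int64(232), np.int64(227)), (np.int64(232), np.int64(287)), (np.int64(232), np.int64(288)), (np.int64(232), np.int64(289)), (np.int64(232), np.int64(290)), (np.int64(232), np.int64(291)), (np.int64(232), np.int64(292)), (np.int64(232), np.int64(293)), (np.int64(232), np.int64(294)), (np.int64(232), np.int64(295)), (np.int64(232), np.int64(296)), (np.int64(232), np.int64(297))]
221 [(228, [20.9, -23.6, 1.4]), (230, [20.9, -23.7, 2.8]), (232, [-11.6, -19.3, -11.2]), (234, [-13.8, -19.1, -11.1]), (236, [-17.1, -18.7, -11.6]), (238, [-18.4, -18.5, -11.2])]
222 [(228, [21.4, -23.0, 1.7]), (230, [20.9, -23.0, 2.8]), (232, [-11.0, -18.9, -10.9]), (234, [-15.4, -18.3, -11.9]), (236, [-16.0, -18.3, -11.1]), (238, [-19.1, -17.9, -11.5])]
223 [(228, [21.5, -22.4, 1.7]), (2
[... 329 characters left out ...]
(228, [-7.0, 17.1, -11.4]), (230, [-7.6, 17.0, -10.5]), (232, [-11.6, 16.6, -11.2]), (234, [-13.3, 16.4, -10.9]), (236, [-17.1, 16.0, -11.6]), (238, [-19.4, 15.8, -11.7])]
292 [(228, [-7.0, 17.6, -11.4]), (230, [-6.3, 17.7, -9.9]), (232, [-11.4, 17.1, -11.1]), (234, [-13.9, 16.9, -11.2]), (236, [-18.0, 16.4, -12.1]), (238, [-19.5, 16.3, -11.7])]
293 [(228, [-7.0, 18.1, -11.4]), (230, [-6.6, 18.2, -10.0]), (232, [-10.9, 17.7, -10.9]), (234, [-13.8, 17.4, -11.1]), (236, [-16.7, 17.1, -11.4]), (238, [-19.1, 16.8, -11.5])]
294 [(228, [-6.3, 18.8, -11.1]), (230, [-6.1, 18.8, -9.8]), (232, [-11.4, 18.2, -11.1]), (234, [-14.5, 17.8, -11.5]), (236, [-17.8, 17.4, -12.0]), (238, [-19.9, 17.2, -11.9])]
```

Emit:
play_rows:
  steps:
    - [[0,0.8,0,0],[0,0.7,0,0],[0,0,0,0]]
  fingers: 60

```text
time_s: 10.2
position: [0.5531, 0.0032, 0.0418]
orientation: [[-0.0, 0.365, -0.931], [0.0, -0.931, -0.365], [-1.0, -0.0, 0.0]]
force: [0.6, 0.0, 0.5]
width: 0.06
```

Emit:
play_rows:
  steps:
    - [[6,0,0,0],[8,0,0,0],[6,0,0,0],[3,0,0,0],[0,0,0,0]]

```text
time_s: 10.82
position: [0.5529, 0.0034, 0.0185]
orientation: [[-0.001, 0.365, -0.931], [0.0, -0.931, -0.365], [-1.0, -0.0, 0.001]]
force: [-0.7, -0.1, 0.9]
width: 0.06
```

```bash
python3 - <<'E'
from h import *
s,c=snap('wrist')
print(s['width'],s['force'])
cv2.imwrite('pics/w9.png',cv2.resize(c['frame'][100:300,130:397],(800,600)))
E
```

```text
0.059965752055317054 [-0.69025731 -0.05095098  0.92358562]
```

View pics/w9.png

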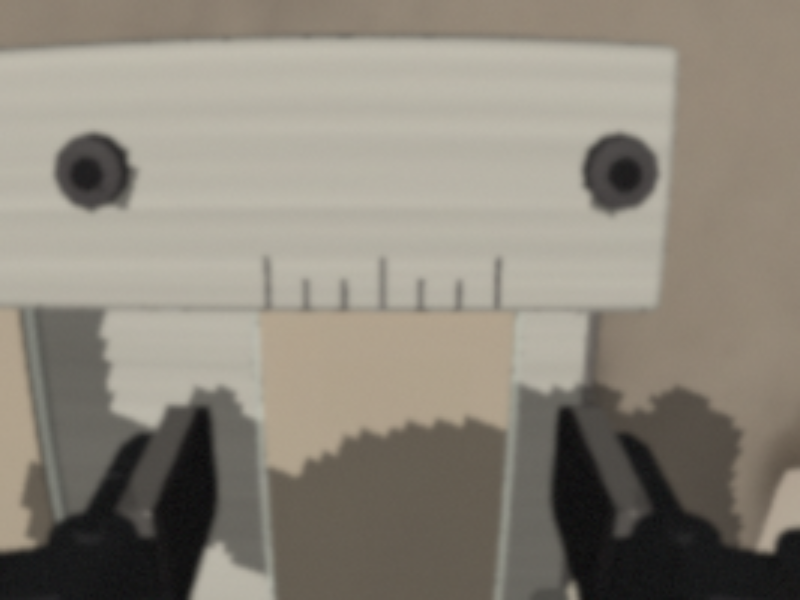

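Emit:
play_rows:
  steps:
    - [[0,0,0,0],[0,0,0,0],[0,0,0,0],[0,0,0,0]]
  fingers: 34

```text
time_s: 11.38
position: [0.5533, 0.0033, 0.0193]
orientation: [[0.001, 0.365, -0.931], [-0.0, -0.931, -0.365], [-1.0, 0.0, -0.001]]
force: [-1.7, 0.1, 6.6]
width: 0.0386
```

```bash
python3 - <<'E'
from h import *
s,c=snap('wrist')
P=wcloud(s,c); T=(P/1000-np.array(s['position']))@np.array(s['orientation'])*1000
m=(abs(T[...,1])<40)&(abs(T[...,1])>18)&(T[...,2]>-14)&(T[...,2]<14)&(P[...,2]>22)&(c['frame'].max(-1)<100)
h=T[m]; print(s['width'],s['force'])
cv2.imwrite('pics/w10.png',cv2.resize(c['frame'][100:300,130:397],(800,600)))
E
```

```text
0.03861104156881018 [-1.73899555  0.08585448  6.58843974]
```

View pics/w10.png

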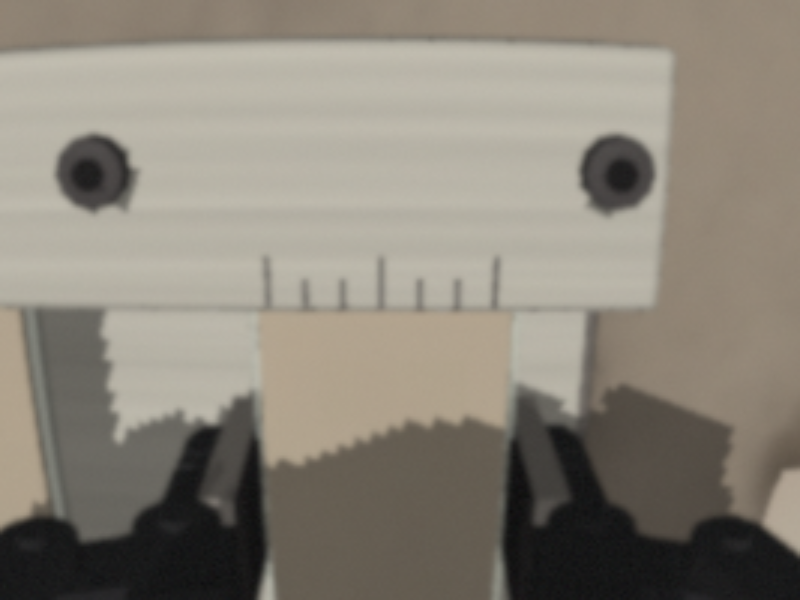

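Emit:
play_rows:
  steps:
    - [[-0.6,0,2,0],[0,0,6,0],[0,0,9,0],[0,0,9,0],[0,0,7,0]]

```text
time_s: 12.05
position: [0.5225, -0.0088, 0.0195]
orientation: [[0.002, 0.365, -0.931], [0.001, -0.931, -0.365], [-1.0, 0.0, -0.002]]
force: [8.4, 2.5, -1.7]
width: 0.0387
```

Emit:
play_rows:
  steps:
    - [[0,0,0,0],[0,0,0,0]]

```text
time_s: 12.3
position: [0.523, -0.0085, 0.0196]
orientation: [[0.001, 0.365, -0.931], [0.0, -0.931, -0.365], [-1.0, 0.0, -0.001]]
force: [3.3, 1.5, -0.6]
width: 0.0381
```

```bash
python3 - <<'E'
from h import *
s,c=snap('wrist')
plan(.5,0,.1)
cv2.imwrite('pics/w11.png',cv2.resize(c['frame'][60:300,100:420],(800,600)))
E
```

```text
t=12.35 p=[523.   -8.5  19.5] w=38.1 head=-68.57 F=[ 3.4  1.5 -0.7] | shift [-80.5 -16.3  18.2] turn -0.000
```

View pics/w11.png

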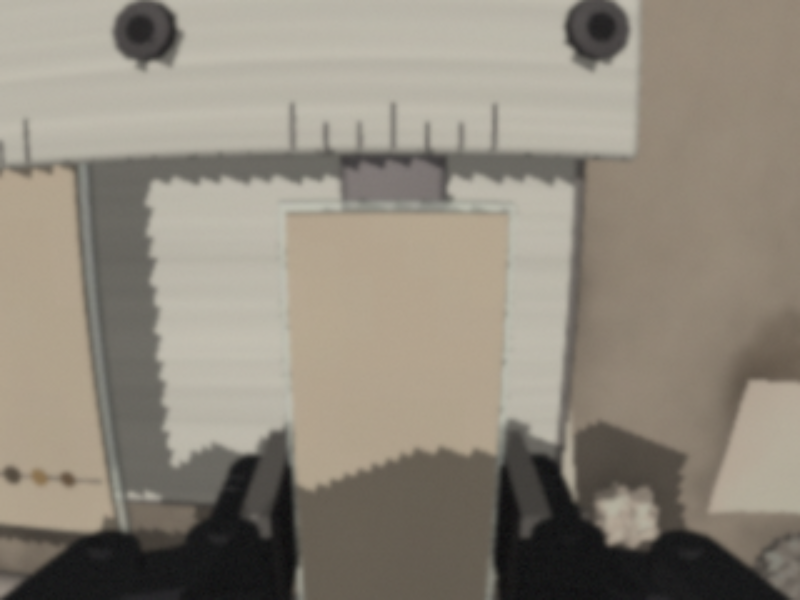

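Emit:
play_rows:
  steps:
    - [[-10,0,0,0],[-25,0,0,0],[-35,0,0,0],[-35,0,0,0],[-20,0,0,0]]

```text
time_s: 12.98
position: [0.5216, -0.009, 0.1464]
orientation: [[-0.0, 0.365, -0.931], [-0.001, -0.931, -0.365], [-1.0, 0.0, 0.001]]
force: [-0.0, -0.6, -1.2]
width: 0.0384
```

```bash
cat >> h.py <<'E'
SO=np.array([523.2,-217.0]); SX=np.array([.1238,-.9923]); SY=np.array([.9923,.1238])
def splan(x,y,zplate,G=27.1,head=-172.9):
    w=SO+x*SX+y*SY; plan(w[0]/1000,w[1]/1000,(zplate-G)/1000,head)
    s=manip.observe(); d=np.array(s['position'])[:2]*1000-SO; print('now stand x %.1f y %.1f plate z %.1f'%(d@SX,d@SY,s['position'][2]*1000+G))
E
python3 - <<'E'
from h import *
s,c=snap('wrist')
splan(-12,102,147)
cv2.imwrite('pics/w12.png',c['frame'])
E
```

```text
t=13.03 p=[522.7  -8.9 148.2] w=38.4 head=-68.61 F=[1.1 1.1 1.4] | shift [ 28.7 207.4 -26.3] turn 1.820
now stand x -206.5 y 25.3 plate z 175.3
```

View pics/w12.png

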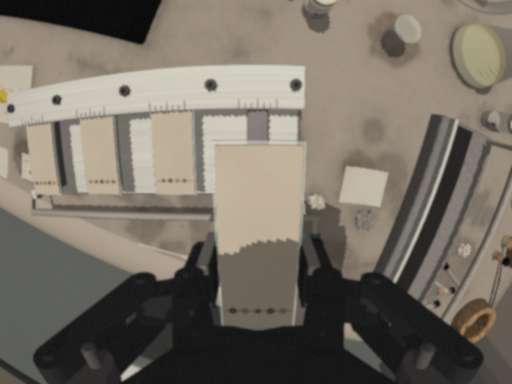

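Emit:
play_rows:
  steps:
    - [[0,30,-4,0],[0,50,-6,0],[0,55,-7,0],[0,45,-6,0],[0,27,-3,0]]

```text
time_s: 13.65
position: [0.6214, -0.1949, 0.1433]
orientation: [[-0.003, 0.362, -0.932], [-0.0, -0.932, -0.362], [-1.0, -0.001, 0.003]]
force: [0.4, 1.6, -0.9]
width: 0.0385
```

Emit:
play_rows:
  steps:
    - [[0,0,0,0.182],[0,0,0,0.182],[0,0,0,0.182],[0,0,0,0.182],[0,0,0,0.182]]

```text
time_s: 14.28
position: [0.6208, -0.1918, 0.1436]
orientation: [[-0.003, -0.516, -0.856], [0.001, -0.856, 0.516], [-1.0, 0.001, 0.003]]
force: [-0.2, 0.5, -0.8]
width: 0.0385
```

Emit:
play_rows:
  steps:
    - [[0,0,0,0.182],[0,0,0,0.182],[0,0,0,0.182],[0,0,0,0.182],[0,0,0,0.182]]

```text
time_s: 14.9
position: [0.6209, -0.1916, 0.1436]
orientation: [[-0.003, -0.993, -0.118], [0.001, -0.118, 0.993], [-1.0, 0.003, 0.001]]
force: [0.5, 0.8, -1.9]
width: 0.0381
```

Emit:
play_rows:
  steps:
    - [[0,0,0,0],[0,0,0,0],[0,0,0,0]]

```text
time_s: 15.28
position: [0.6219, -0.192, 0.1443]
orientation: [[-0.0, -0.992, -0.126], [0.0, -0.126, 0.992], [-1.0, 0.0, 0.0]]
force: [0.8, -0.5, -2.1]
width: 0.0383
```

```bash
python3 - <<'E'
from h import *
splan(-12,102,110)
s,c=snap('wrist','w13.png'); print(s['joint_positions'])
P=wcloud(s,c)
r=P[box(P,370,690,-300,-140,88,98)]; d=cv2.fitLine(r[:,:2].astype(np.float32),cv2.DIST_HUBER,0,.01,.01).ravel(); print('rail',len(r),d, r[:,2].max(), 'sx',(d[2:]-SO)@SX)
E
```

```text
t=15.28 p=[ 621.9 -192.   144.3] w=38.3 head=-172.74 F=[ 0.8 -0.5 -2.1] | shift [61.4 -1.  -0.6] turn 0.003
now stand x -12.6 y 101.1 plate z 171.4
[ 0.20420359  0.6107681   0.09863018  1.53881207 -0.06750602  0.99588948
 -2.69305261]
rail 2843 [ 9.9243009e-01  1.2281069e-01  5.2440845e+02 -2.4291408e+02] 95.86398577579818 sx 25.864145131530755
```

View pics/w13.png

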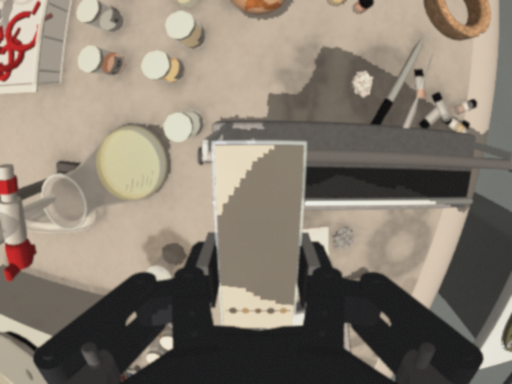

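```bash
python3 - <<'E'
from h import *
s,c=snap('wrist')
P=wcloud(s,c)
d=P[...,:2]-SO; u=d@SX; v=d@SY
m=(u>-50)&(u<60)&(abs(v)<160)&(P[...,2]>15)&(P[...,2]<100)
for lo,hi in ((15,34),(35,41),(80,98)):
    k=m&(P[...,2]>lo)&(P[...,2]<hi); print(lo,hi,k.sum(),'y',np.percentile(v[k],[.5,99.5]).round(1),'x',np.percentile(u[k],[1,50,99]).round(1),np.median(P[k][:,2]).round(1))
k=m&(abs(P[...,2]-38)<2.5)&(v<70)&(u<-15); print('rim x',np.percentile(u[k],[2,98]))
# plate
T=(P/1000-np.array(s['position']))@np.array(s['orientation'])*1000
k=(abs(T[...,1])<24)&(abs(T[...,2])<75)&(T[...,0]<-15)&(T[...,0]>-45); print('plate tool z',np.percentile(T[k][:,2],[.5,99.5]),'y',np.percentile(T[k&(T[...,2]<-20)][:,1],[.5,99.5]),'x',np.median(T[k][:,0]))
E
```

```text
15 34 12638 y [-133.6  154.7] x [-39.4   6.7  49.9] 27.1
35 41 939 y [-135.1  157.7] x [-31. -28.  49.] 37.2
80 98 2929 y [-132.1  142.9] x [20.4 26.  36.4] 92.2
rim x [-30.94216783 -26.13952933]
plate tool z [-58.94662732  37.78087809] y [-19.58461485  19.82740404] x -28.98481211388553
```

```bash
sed -i 's/^SO=np.array.*; SX/SO=np.array([523.4,-218.6]); SX/; s/G=27.1/G=26.5/' h.py; python3 - <<'E'
from h import *
splan(-9.5,102,100)
E
```

```text
t=15.38 p=[ 622.  -192.1  144.3] w=38.4 head=-172.80 F=[-0.9 -0.1 -1.2] | shift [70.8 -0.8 -4.6] turn 0.002
now stand x -14.1 y 101.2 plate z 170.8
```

Emit:
play_rows:
  steps:
    - [[12,0,-1.5,0],[20,0,-2,0],[20,0,-1,0],[14,0,0,0],[5,0,0,0]]

```text
time_s: 16.0
position: [0.6222, -0.1962, 0.0721]
orientation: [[-0.002, -0.992, -0.124], [0.001, -0.124, 0.992], [-1.0, 0.002, 0.001]]
force: [0.6, 0.5, -0.6]
width: 0.0387
```

Emit:
play_rows:
  steps:
    - [[0,0,0,0],[0,0,0,0],[0,0,0,0]]

```text
time_s: 16.38
position: [0.6231, -0.1965, 0.0741]
orientation: [[0.001, -0.992, -0.124], [-0.0, -0.124, 0.992], [-1.0, -0.001, -0.0]]
force: [0.3, -0.7, -1.0]
width: 0.038
```

```bash
python3 - <<'E'
from h import *
splan(-9.5,102,96.5)
E
```

```text
t=16.38 p=[ 623.1 -196.5   74.1] w=38.0 head=-172.86 F=[ 0.3 -0.7 -1. ] | shift [ 4.1 -0.3 -0.1] turn 0.001
now stand x -9.6 y 101.7 plate z 100.6
```

Emit:
play_rows:
  steps:
    - [[2,0,0,0],[2,0,0.3,0],[2,0,0.3,0],[2,0,0.2,0],[2,0,0,0]]

```text
time_s: 17.0
position: [0.6229, -0.196, 0.0652]
orientation: [[0.001, -0.992, -0.124], [-0.001, -0.124, 0.992], [-1.0, -0.001, -0.001]]
force: [-6.1, 1.8, 16.0]
width: 0.0384
```

```bash
python3 - <<'E'
from h import *
splan(-10.1,102,85)
s,c=snap('wrist','w14.png')
E
```

```text
t=17.00 p=[ 622.9 -196.    65.2] w=38.4 head=-172.88 F=[-6.1  1.8 16. ] | shift [ 6.7 -0.5 -0. ] turn 0.000
now stand x -10.1 y 101.5 plate z 91.7
```

View pics/w14.png

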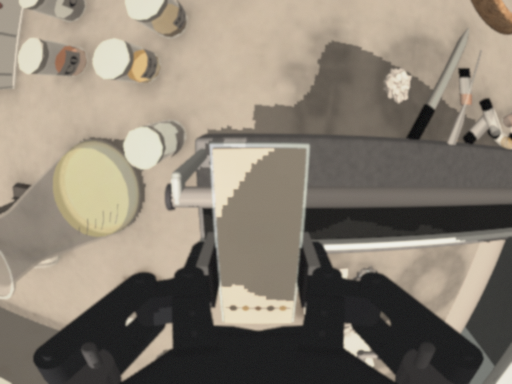

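Emit:
play_rows:
  steps:
    - [[2.5,0,0,0],[2.5,0,0,0],[2.8,0,-0.4,0],[2.8,0,-0.8,0],[2.8,0,-1,0]]

```text
time_s: 17.68
position: [0.6232, -0.1979, 0.0523]
orientation: [[0.002, -0.992, -0.124], [-0.0, -0.124, 0.992], [-1.0, -0.002, -0.0]]
force: [-6.1, 2.6, 17.5]
width: 0.0385
```

```bash
cat >> h.py <<'E'
def tilt(fn=None):
    s,c=snap('wrist',fn); P=wcloud(s,c); T=(P/1000-np.array(s['position']))@np.array(s['orientation'])*1000
    f=c['frame'].astype(int)
    k=(abs(T[...,1])<17)&(T[...,2]<0)&(T[...,2]>-75)&(T[...,0]<-10)&(T[...,0]>-90)
    a=np.polyfit(T[k][:,2],T[k][:,0],1); print('tilt deg',np.degrees(np.arctan(a[0])).round(1),k.sum(),'x at z=0: %.1f'%a[1],'rms',np.std(T[k][:,0]-np.polyval(a,T[k][:,2])).round(2),'z range',np.percentile(T[k][:,2],[1,99]).round(1))
    return s,c
E
python3 - <<'E'
from h import *
splan(-8.9,102,79.25)
tilt('w15.png')
E
```

```text
t=17.68 p=[ 623.2 -197.9   52.3] w=38.5 head=-172.87 F=[-6.1  2.6 17.5] | shift [-0.4 -0.4  0.7] turn 0.001
now stand x -8.2 y 101.6 plate z 78.8
tilt deg -11.1 12448 x at z=0: -60.7 rms 16.22 z range [-54.6  -1.2]
```

View pics/w15.png

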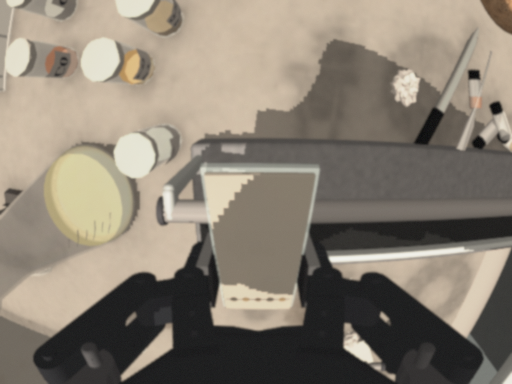

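Emit:
play_rows:
  steps:
    - [[2.7,0,-1,0],[2.7,0,-1.2,0],[2.5,0,-1.5,0],[2.5,0,-1.6,0],[0,0,0,0]]

```text
time_s: 18.35
position: [0.6242, -0.202, 0.0426]
orientation: [[0.002, -0.992, -0.125], [0.001, -0.125, 0.992], [-1.0, -0.002, 0.001]]
force: [-8.1, 5.4, 21.9]
width: 0.0382
```

```bash
python3 - <<'E'
from h import *
splan(-1,102,65.8)
s,c=tilt('w16.png')
P=wcloud(s,c); d=P[...,:2]-SO; u=d@SX; v=d@SY
k=(abs(v-101.5)<16)&(u>-40)&(u<50)&(P[...,2]>60)
print(k.sum(), np.polyfit(u[k],P[k][:,2],1), np.percentile(P[k][:,2],[1,99]))
for a in range(-20,40,6):
    q=k&(u>a)&(u<a+6)
    if q.sum()>10: print(a+3,np.median(P[q][:,2]).round(1),q.sum())
E
```

```text
t=18.35 p=[ 624.2 -202.    42.6] w=38.2 head=-172.82 F=[-8.1  5.4 21.9] | shift [ 3.3  0.1 -3. ] turn 0.001
now stand x -4.0 y 102.0 plate z 69.1
tilt deg 1.1 9938 x at z=0: -66.2 rms 13.71 z range [-46.1  -1.8]
15791 [  0.15436031 115.59911898] [ 63.01196385 151.48950883]
-17 68.4 225
-11 73.1 323
-5 77.8 315
1 82.9 405
7 133.2 4770
13 142.3 4044
19 97.8 803
25 102.1 838
31 107.3 1037
37 111.7 1675
```

View pics/w16.png

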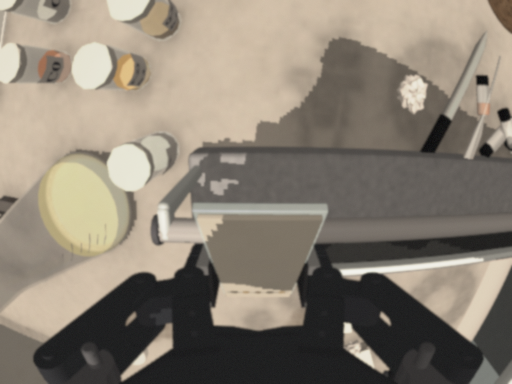

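Emit:
play_rows:
  steps:
    - [[2.5,0,-1.2,0],[2.5,0,-1.4,0],[2.5,0,-1.5,0],[0,0,0,0]]

```text
time_s: 18.9
position: [0.626, -0.2049, 0.0357]
orientation: [[0.004, -0.992, -0.126], [0.002, -0.126, 0.992], [-1.0, -0.005, 0.001]]
force: [-6.0, 8.1, 25.1]
width: 0.0384
```

```bash
cat >> h.py <<'E'
def tilt2(y,fn=None,rev=1):
    s,c=snap('wrist',fn); P=wcloud(s,c); d=P[...,:2]-SO; u=d@SX; v=d@SY
    k=(abs(v-y)<17)&(u>-40)&(u<60)&(P[...,2]>50)&(P[...,2]<125)
    X=np.stack([u[k],P[k][:,2]],1)
    # robust line: RANSAC via cv2.fitLine on points near iterated
    best=None
    rng=np.random.default_rng(0)
    for _ in range(300):
        a,b=X[rng.integers(len(X),size=2)]
        t=b-a; L=np.hypot(*t)
        if L<15: continue
        t/=L; 
        if abs(np.degrees(np.arctan2(abs(t[1]),abs(t[0])))-35)>34: continue
        r=abs((X-a)@np.array([-t[1],t[0]])); n=(r<1.2).sum()
        if best is None or n>best[0]: best=(n,a,t)
    n,a,t=best; q=X[abs((X-a)@np.array([-t[1],t[0]]))<1.2]
    p=np.polyfit(q[:,0],q[:,1],1); th=np.degrees(np.arctan(p[0])); sx=(np.array(s['position'])[:2]*1000-SO)@SX
    tt=np.array([np.cos(np.radians(th)),np.sin(np.radians(th))]); al=q@tt; top=q[np.argsort(al)[-int(len(al)*.01)-1]]
    print('tilt %.1f n=%d'%(th,n),'top surf z at grip x: %.1f'%np.polyval(p,sx),'upper end',top.round(1),'lower end',(top-100*tt).round(1))
    return s,c
E
python3 - <<'E'
from h import *
splan(-1,102,65.8)
tilt2(102,'w17.png')
E
```

```text
t=18.90 p=[ 626.  -204.9   35.7] w=38.4 head=-172.75 F=[-6.   8.1 25.1] | shift [-3.6  1.5  0.1] turn 0.003
now stand x -0.9 y 103.5 plate z 62.2
tilt 47.7 n=3687 top surf z at grip x: 76.0 upper end [ 35.8 114.2] lower end [-31.6  40.3]
```

View pics/w17.png

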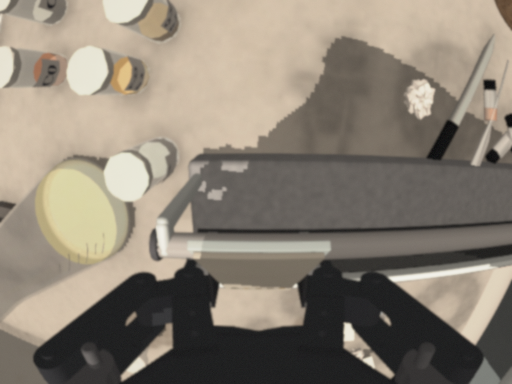

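Emit:
play_rows:
  steps:
    - [[0.5,0,-1.4,0],[0.8,0,-1.4,0],[0.8,0,-1.2,0],[0,0,0,0]]

```text
time_s: 19.45
position: [0.626, -0.2049, 0.0355]
orientation: [[0.003, -0.992, -0.128], [0.006, -0.128, 0.992], [-1.0, -0.004, 0.006]]
force: [-13.6, 18.3, 44.1]
width: 0.0385
```

```bash
python3 - <<'E'
from h import *
splan(-1,102,65.8)
tilt2(102,'w18.png')
E
```

```text
t=19.45 p=[ 626.  -204.9   35.5] w=38.5 head=-172.64 F=[-13.6  18.3  44.1] | shift [-3.8  1.5  0.2] turn 0.004
now stand x -0.8 y 103.5 plate z 62.0
tilt 47.7 n=3523 top surf z at grip x: 75.8 upper end [ 36.  114.2] lower end [-31.3  40.2]
```

Emit:
play_rows:
  steps:
    - [[-2,0,0,0],[-2,0,0,0],[-1,0,0,0],[0,0,0,0]]

```text
time_s: 20.0
position: [0.6257, -0.2048, 0.0359]
orientation: [[0.001, -0.992, -0.129], [0.007, -0.129, 0.992], [-1.0, -0.002, 0.007]]
force: [-2.7, 14.0, 10.0]
width: 0.0384
```

```bash
python3 - <<'E'
from h import *
splan(-1,102,65.8)
s,c=tilt2(102,'w19.png')
P=wcloud(s,c); T=(P/1000-np.array(s['position']))@np.array(s['orientation'])*1000
print('body?')
cv2.imwrite('pics/w19z.png',cv2.resize(c['frame'][200:384,130:390],(800,566)))
snap('scene','sc1.png'); s,c=snap('side'); cv2.imwrite('pics/sd1.png',cv2.resize(c['frame'][20:220,200:360],(640,600))if 0 else cv2.resize(c['frame'][60:210,200:350],(600,600)))
E
```

```text
t=20.00 p=[ 625.7 -204.8   35.9] w=38.4 head=-172.61 F=[-2.7 14.  10. ] | shift [-3.4  1.2  0. ] turn 0.005
now stand x -1.0 y 103.2 plate z 62.4
tilt 47.3 n=3585 top surf z at grip x: 76.0 upper end [ 36.2 114.3] lower end [-31.6  40.8]
body?
```

View pics/w19z.png

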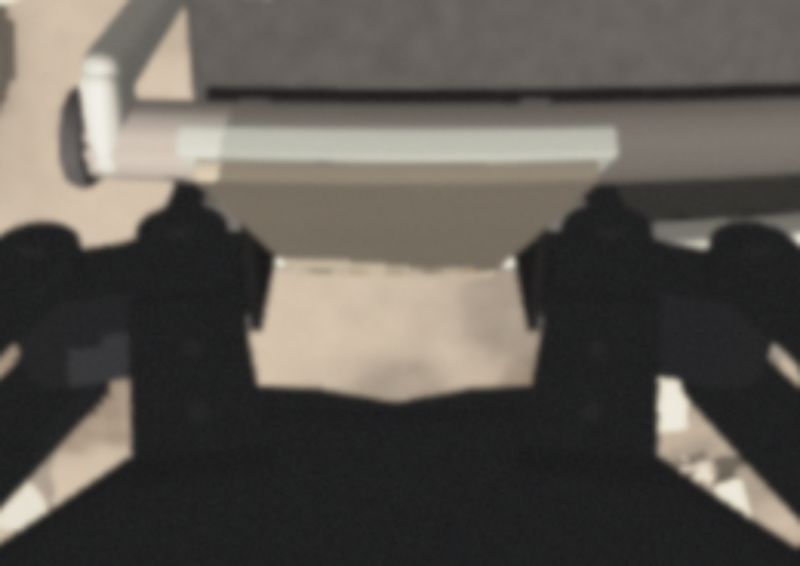

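View pics/sd1.png

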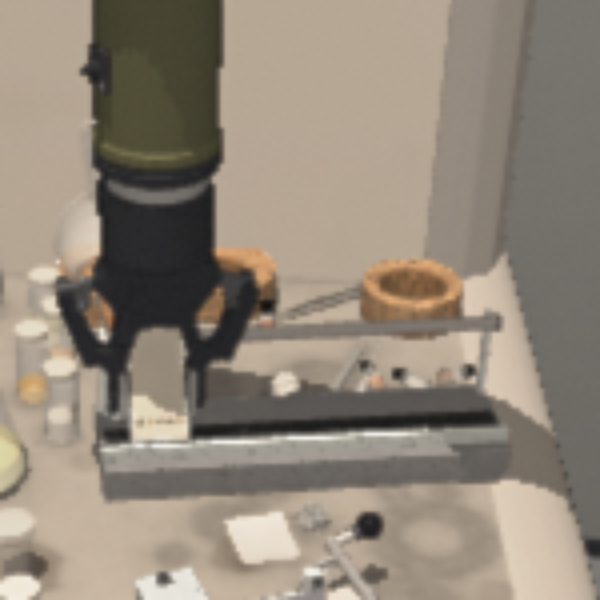

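View pics/sc1.png

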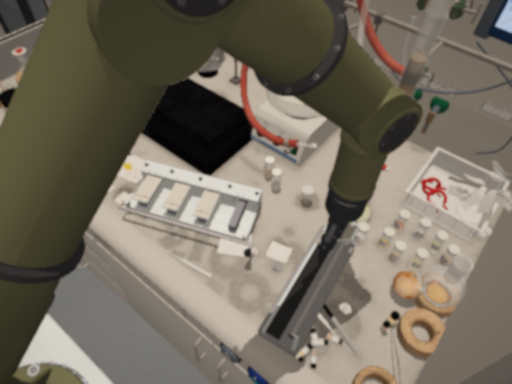

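Emit:
play_rows:
  steps:
    - [[-2,0,1.5,0],[-2,0,1,0],[-1,0,0,0],[0,0,0,0]]

```text
time_s: 20.65
position: [0.6243, -0.2081, 0.04]
orientation: [[-0.0, -0.992, -0.124], [0.001, -0.124, 0.992], [-1.0, -0.0, 0.001]]
force: [-0.3, 4.2, 2.4]
width: 0.0385
```

```bash
python3 - <<'E'
from h import *
splan(-1,102,65.8)
tilt2(102)
E
```

```text
t=20.65 p=[ 624.3 -208.1   40. ] w=38.5 head=-172.85 F=[-0.3  4.2  2.4] | shift [ 0.7 -0.6  3.1] turn 0.001
now stand x 2.1 y 101.4 plate z 66.5
tilt 46.7 n=4214 top surf z at grip x: 79.9 upper end [ 39.6 117.8] lower end [-29.  45.]
```

Emit:
play_rows:
  steps:
    - [[1,0,-0.6,0],[1,0,-0.6,0],[1,0,-0.6,0],[0,0,0,0]]

```text
time_s: 21.2
position: [0.6245, -0.2086, 0.0392]
orientation: [[0.001, -0.992, -0.125], [0.002, -0.125, 0.992], [-1.0, -0.001, 0.002]]
force: [-6.8, 10.3, 19.9]
width: 0.0384
```

```bash
python3 - <<'E'
from h import *
splan(-1,102,65.8)
tilt2(102)
E
```

```text
t=21.20 p=[ 624.5 -208.6   39.2] w=38.4 head=-172.81 F=[-6.8 10.3 19.9] | shift [-0.  -0.4  3.6] turn 0.002
now stand x 2.6 y 101.6 plate z 65.7
tilt 48.0 n=3593 top surf z at grip x: 79.6 upper end [ 38.8 118.4] lower end [-28.1  44.1]
```

Emit:
play_rows:
  steps:
    - [[-0.5,0,0,0],[0,0,0,0],[0,0,0,0]]
  fingers: 43

```text
time_s: 21.62
position: [0.6242, -0.2113, 0.0371]
orientation: [[-0.0, -0.992, -0.123], [-0.001, -0.123, 0.992], [-1.0, 0.001, -0.001]]
force: [0.5, 0.7, 0.2]
width: 0.043
```

```bash
python3 - <<'E'
from h import *
splan(-1,102,65.8)
tilt2(102,'w20.png')
s,c=snap('side'); cv2.imwrite('pics/sd2.png',cv2.resize(c['frame'][60:210,200:350],(600,600)))
E
```

```text
t=21.62 p=[ 624.2 -211.3   37.1] w=43.0 head=-172.91 F=[0.5 0.7 0.2] | shift [-2.2 -1.   6.2] turn -0.000
now stand x 5.2 y 101.0 plate z 63.6
tilt -14.9 n=2120 top surf z at grip x: 120.3 upper end [ 33.5 113.3] lower end [-63.1 139. ]
```

View pics/w20.png

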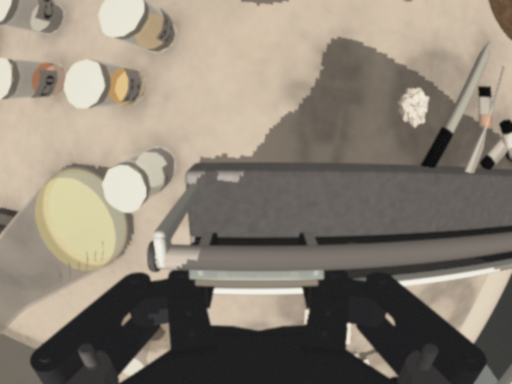

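View pics/sd2.png

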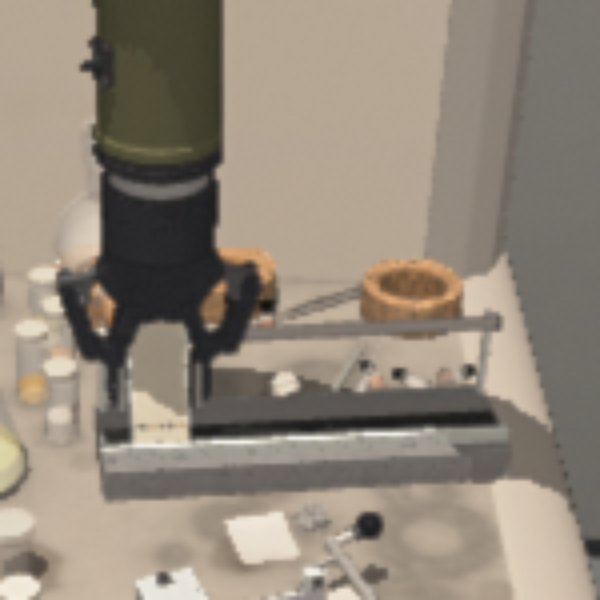

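Emit:
play_rows:
  steps:
    - [[0,0,2,0],[0,0,2,0],[-3,0,2,0]]
  fingers: 52

```text
time_s: 22.1
position: [0.6235, -0.2042, 0.0403]
orientation: [[-0.001, -0.992, -0.124], [0.0, -0.124, 0.992], [-1.0, 0.001, 0.0]]
force: [-0.1, 0.2, 0.7]
width: 0.0514
```

Emit:
play_rows:
  steps:
    - [[-15,0,0,0],[-30,0,0,0],[-40,0,0,0],[-30,0,0,0],[0,0,0,0]]

```text
time_s: 22.72
position: [0.6255, -0.2052, 0.1597]
orientation: [[0.006, -0.992, -0.124], [-0.002, -0.124, 0.992], [-1.0, -0.006, -0.003]]
force: [-0.1, 0.5, -0.7]
width: 0.0519
```

```bash
cat >> h.py <<'E'
def leans(fn=None):
    """measure leaning plates with side cam & scene cam depth in stand frame"""
    s,c=snap('side',fn); P=cloud(c)*1000; d=P[...,:2]-SO; u=d@SX; v=d@SY; z=P[...,2]; f=c['frame'].astype(int)
    m=(u>-35)&(u<45)&(abs(v)<140)&(z>36)&(z<125)&(f[...,2]-f[...,0]>8)&(f.max(-1)>60)
    im=np.zeros(m.shape,np.uint8); im[m]=255; im=cv2.morphologyEx(im,cv2.MORPH_OPEN,np.ones((3,3)))
    n,lab,st,ce=cv2.connectedComponentsWithStats(im)
    for i in range(1,n):
        if st[i,4]<120: continue
        k=lab==i; X=np.stack([u[k],v[k],z[k]],1); 
        w,V=np.linalg.eigh(np.cov(X.T)); nrm=V[:,0]*np.sign(V[2,0]); pa=V[:,2]
        print('plate? y %.1f w %.1f x %.1f z %.1f..%.1f tilt %.1f nrm_y %.2f rms %.2f n %d'%(X[:,1].mean(),np.percentile(X[:,1],98)-np.percentile(X[:,1],2),X[:,0].mean(),np.percentile(X[:,2],1),np.percentile(X[:,2],99),np.degrees(np.arccos(nrm[2])),nrm[1],w[0]**.5,k.sum()),'long axis',(pa*np.sign(pa[2])).round(2))
E
python3 - <<'E'
from h import *
splan(-1,102,65.8)
leans('sd3.png')
snap('wrist','w21.png')
E
```

```text
t=22.73 p=[ 625.5 -205.2  159.7] w=51.9 head=-172.87 F=[-0.1  0.5 -0.7] | shift [120.4   1.7   0.7] turn 0.000
now stand x -0.7 y 103.0 plate z 186.2
plate? y 68.7 w 209.0 x 7.1 z 38.3..113.9 tilt 54.8 nrm_y -0.03 rms 3.10 n 760 long axis [ 0.12 -0.99  0.11]
```

View pics/w21.png

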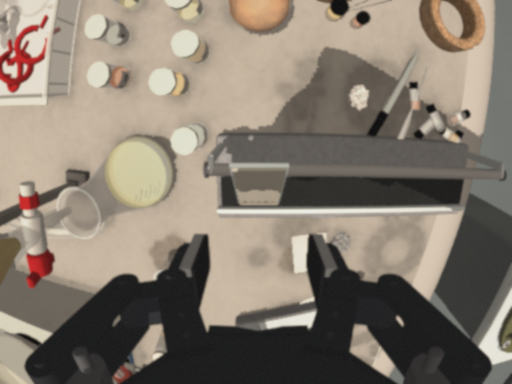

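View pics/sd3.png

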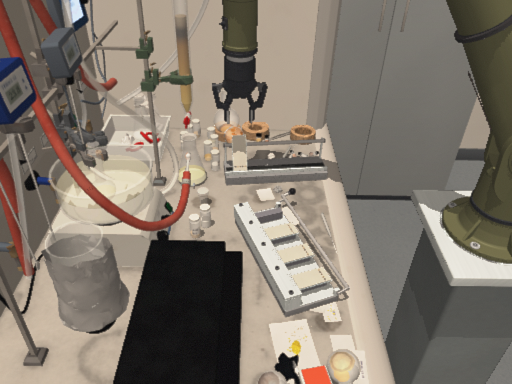

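```bash
cat >> h.py <<'E'
def wleans(ys,fn=None):
    s,c=snap('wrist',fn); P=wcloud(s,c); d=P[...,:2]-SO; u=d@SX; v=d@SY; z=P[...,2]
    # plate plane: points within 6mm of expected plane (top surface)
    n=np.array([-np.sin(np.radians(55)),np.cos(np.radians(55))]); p0=np.array([3,72])
    r=(u-p0[0])*n[0]+(z-p0[1])*n[1]
    t=(u-p0[0])*n[1]-(z-p0[1])*n[0]
    m=(abs(r-2.5)<9)&(abs(t)<56)&(z>50)
    for y in ys:
        k=m&(abs(v-y)<30)&(t>-40)&(t<40)
        k2=k&(z>98)&(z<120)
        if k.sum()<50: print(y,'few',k.sum()); continue
        A=np.stack([u[k],v[k],np.ones(k.sum())],1); 
        co=np.linalg.lstsq(A,z[k],rcond=None)[0]; res=z[k]-A@co; kk=abs(res)<2.5
        co=np.linalg.lstsq(A[kk],z[k][kk],rcond=None)[0]
        e=np.percentile(v[k2],[2,98]) if k2.sum()>20 else [0,0]
        print('slot',y,'tilt %.1f'%np.degrees(np.arctan(np.hypot(*co[:2]))),'yaw %.1f'%np.degrees(np.arctan2(co[1],co[0])),'y mid %.1f w %.1f'%(np.mean(e),e[1]-e[0]),'top z %.1f x %.1f'%(np.percentile(z[k],99.5),np.percentile(u[k],99)),'z surf at x=3: %.1f'%(co@[3,y,1]),k.sum())
    return s,c
E
python3 - <<'E'
from h import *
wleans([102])
E
```

```text
slot 102 tilt 55.6 yaw -0.2 y mid 101.6 w 37.4 top z 106.0 x 25.0 z surf at x=3: 75.6 1412
```

Emit:
play_rows:
  steps:
    - [[0,0,0,-0.182],[0,0,0,-0.182],[0,0,0,-0.182],[0,0,0,-0.182],[0,0,0,-0.182]]
  fingers: 60

```text
time_s: 23.5
position: [0.623, -0.2043, 0.1542]
orientation: [[-0.002, -0.506, -0.863], [0.001, -0.863, 0.506], [-1.0, 0.001, 0.002]]
force: [-0.9, 0.1, 0.0]
width: 0.06
```

Emit:
play_rows:
  steps:
    - [[0,0,0,-0.182],[0,0,0,-0.182],[0,0,0,-0.182],[0,0,0,-0.182],[0,0,0,-0.182]]

```text
time_s: 24.12
position: [0.623, -0.2043, 0.1542]
orientation: [[-0.002, 0.371, -0.929], [0.001, -0.929, -0.371], [-1.0, -0.002, 0.002]]
force: [0.6, -0.6, 0.1]
width: 0.0603
```

```bash
cat >> h.py <<'E'
O=(520.7,110.7); YAW=21.4
def bplan(u,v,z,o=None,yaw=None):
    o=o or O; yaw=YAW if yaw is None else yaw
    x,y=b2w(o,yaw,u,v); plan(x/1000,y/1000,z/1000,yaw-90)
E
python3 - <<'E'
from h import *
bplan(-15,-37,140)
E
```

```text
t=24.12 p=[ 623.  -204.3  154.2] w=60.3 head=-68.24 F=[ 0.6 -0.6  0.1] | shift [  14.6 -293.6   -6.6] turn 0.006
```

Emit:
play_rows:
  steps:
    - [[0,-35,0,0.006],[0,-55,0,0],[0,-60,0,0],[0,-60,0,0],[0,-50,-2,0]]

```text
time_s: 24.75
position: [0.5302, 0.0409, 0.1548]
orientation: [[-0.002, 0.361, -0.933], [0.0, -0.933, -0.361], [-1.0, -0.001, 0.002]]
force: [-0.0, 0.0, -0.2]
width: 0.0599
```

Emit:
play_rows:
  steps:
    - [[5,-25,-3,0],[9,-9,-1,0],[0,0,0,0],[0,0,0,0],[0,0,0,0]]

```text
time_s: 25.38
position: [0.5239, 0.0706, 0.1415]
orientation: [[0.0, 0.358, -0.934], [-0.0, -0.934, -0.358], [-1.0, 0.0, 0.0]]
force: [-1.0, -0.4, -0.2]
width: 0.06
```

```bash
python3 - <<'E'
from h import *
bplan(-15,-37,24)
wplates(O,YAW,'w22.png')
E
```

```text
t=25.38 p=[523.9  70.6 141.5] w=60.0 head=-69.05 F=[-1.  -0.4 -0.2] | shift [117.5  -1.5   3.3] turn -0.008
lip -135 [28.2 62.6] 57.9
lip -105 [28.6 62.3] 57.9
lip -75 [28.1 62.5] 57.8
lip -45 [28.2 62.8] 57.8
lip -15 [28.4 63. ] 57.8
lip 15 [28.7 63.1] 57.8
lip 45 [28.8 62.7] 57.8
lip 75 [29.  62.9] 57.8
lip 105 [28.5 63. ] 57.7
lip 135 [28.7 63.3] 57.7
lip ends [-148.   146.8]
plate 2 v [-55.5 -19.2] mid -37.4 u [-42.   25.8] z 48.5 2807
plate 3 v [18.7 55.7] mid 37.2 u [-47.   25.9] z 48.4 3205
plate 4 v [ 92.9 129.4] mid 111.1 u [-47.   25.7] z 48.4 2418
```

View pics/w22.png

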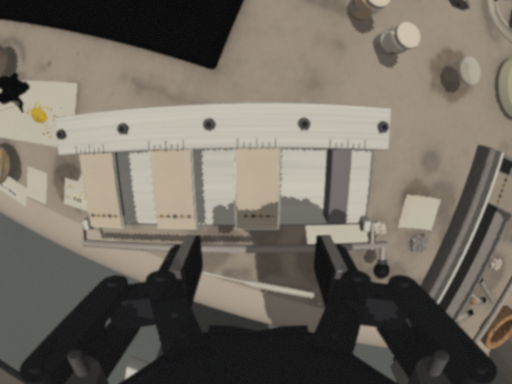

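Emit:
play_rows:
  steps:
    - [[20,-1,1.5,-0.008],[32,-0.5,1.5,0],[32,0,0.3,0],[22,0,0,0],[8,0,0,0]]

```text
time_s: 26.05
position: [0.5194, 0.0716, 0.0265]
orientation: [[-0.002, 0.366, -0.93], [-0.0, -0.93, -0.366], [-1.0, -0.0, 0.002]]
force: [-0.4, 0.6, -0.7]
width: 0.0597
```

Emit:
play_rows:
  steps:
    - [[3.5,0,0,0],[0,0,0,0],[0,0,0,0]]

```text
time_s: 26.42
position: [0.5204, 0.0722, 0.0247]
orientation: [[0.001, 0.367, -0.93], [0.0, -0.93, -0.367], [-1.0, 0.0, -0.001]]
force: [0.5, -0.6, 1.0]
width: 0.0602
```

```bash
python3 - <<'E'
from h import *
bplan(-15,-37,24)
s,c=snap('wrist')
cv2.imwrite('pics/w23.png',cv2.resize(c['frame'][100:300,130:397],(800,600)))
E
```

```text
t=26.43 p=[520.4  72.2  24.7] w=60.2 head=-68.48 F=[ 0.5 -0.6  1. ] | shift [0.7 1.3 0.6] turn 0.002
```

View pics/w23.png

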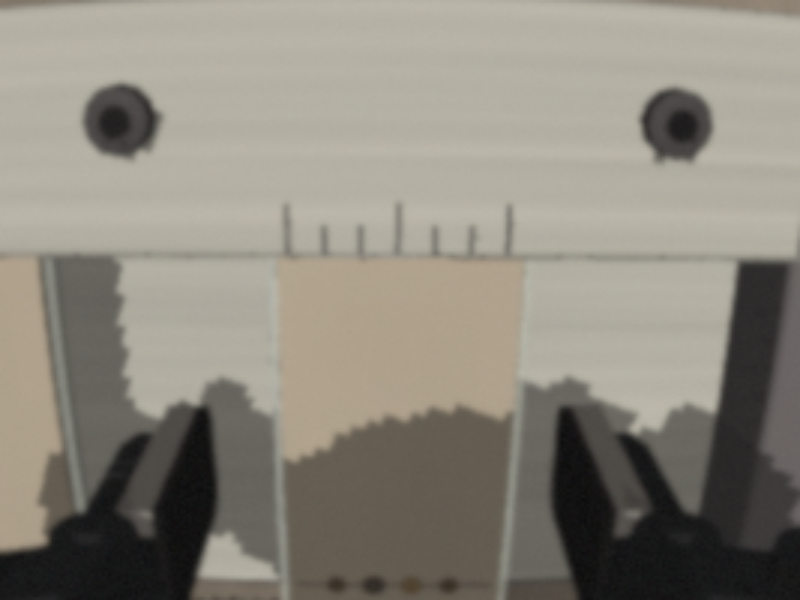

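Emit:
play_rows:
  steps:
    - [[0,1,0,0],[0,1,0,0],[0,0,0,0]]

```text
time_s: 26.85
position: [0.5206, 0.0702, 0.024]
orientation: [[0.0, 0.367, -0.93], [-0.0, -0.93, -0.367], [-1.0, 0.0, -0.0]]
force: [0.0, 0.1, -0.8]
width: 0.0597
```

Emit:
play_rows:
  steps:
    - [[0,0,0,0],[0,0,0,0],[0,0,0,0],[0,0,0,0]]
  fingers: 34

```text
time_s: 27.35
position: [0.5206, 0.0703, 0.0243]
orientation: [[0.0, 0.367, -0.93], [-0.0, -0.93, -0.367], [-1.0, 0.0, -0.0]]
force: [-1.8, -0.2, 5.5]
width: 0.0377
```

Emit:
play_rows:
  steps:
    - [[-0.6,0,2,0],[0,0,6,0],[0,0,9,0],[0,0,9,0],[0,0,7,0]]

```text
time_s: 27.98
position: [0.489, 0.0578, 0.0246]
orientation: [[-0.0, 0.367, -0.93], [-0.0, -0.93, -0.367], [-1.0, 0.0, 0.0]]
force: [-0.0, -0.8, 0.1]
width: 0.0381
```

Emit:
play_rows:
  steps:
    - [[0,0,0,0],[0,0,0,0]]

```text
time_s: 28.22
position: [0.4902, 0.0583, 0.0247]
orientation: [[0.0, 0.367, -0.93], [0.0, -0.93, -0.367], [-1.0, -0.0, -0.001]]
force: [0.1, 0.1, -1.2]
width: 0.0384
```

```bash
python3 - <<'E'
from h import *
bplan(-47,-37,24)
s,c=snap('wrist')
cv2.imwrite('pics/w24.png',cv2.resize(c['frame'][60:300,100:420],(800,600)))
E
```

```text
t=28.23 p=[490.2  58.3  24.7] w=38.4 head=-68.47 F=[ 0.1  0.1 -1.2] | shift [ 0.7 -0.6 -0.5] turn 0.002
```

View pics/w24.png

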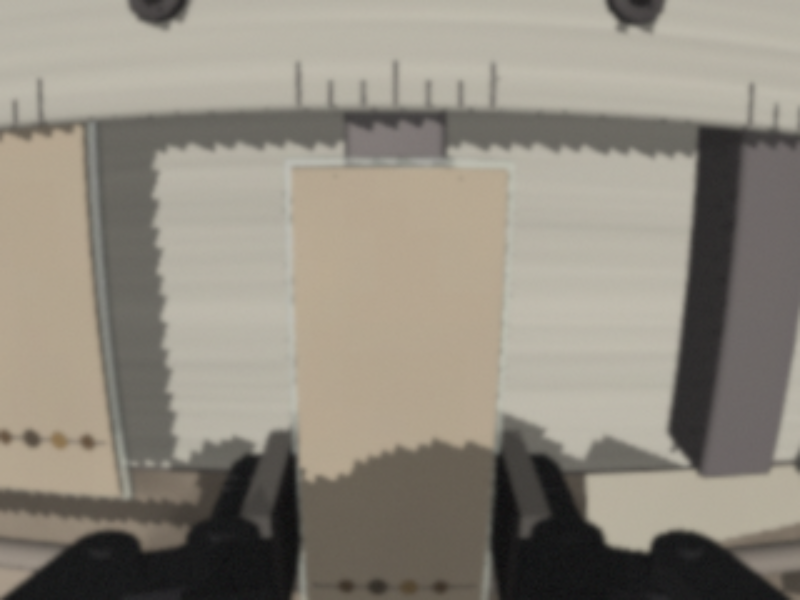

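Emit:
play_rows:
  steps:
    - [[-10,0,0,0],[-25,0,0,0],[-35,0,0,0],[-35,0,0,0],[-20,0,0,0]]

```text
time_s: 28.9
position: [0.4905, 0.0585, 0.152]
orientation: [[0.003, 0.367, -0.93], [0.0, -0.93, -0.367], [-1.0, 0.001, -0.003]]
force: [1.1, -0.5, -0.3]
width: 0.0381
```

```bash
python3 - <<'E'
from h import *
s=manip.observe(); print(s['joint_positions'])
from h import *
w=SO-15*SX+34*SY; plan(w[0]/1000,w[1]/1000,.148,-172.9)
snap('wrist','w25.png')
E
```

```text
[ 0.15373187  0.40446688 -0.45108245  1.94284206  0.23236649  0.84197803
 -1.61594282]
t=28.90 p=[490.5  58.5 152. ] w=38.1 head=-68.46 F=[ 1.1 -0.5 -0.3] | shift [  4.1 263.8  34.5] turn 1.823
```

View pics/w25.png

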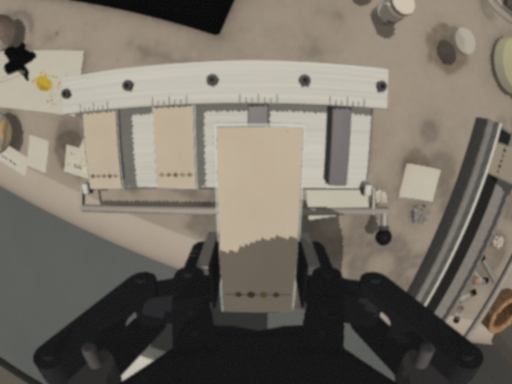

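Emit:
play_rows:
  steps:
    - [[0,30,4,0],[0,50,7,0],[0,55,7,0],[0,55,7,0],[0,45,6,0]]

```text
time_s: 29.58
position: [0.5473, -0.1742, 0.1495]
orientation: [[-0.0, 0.366, -0.931], [-0.0, -0.931, -0.366], [-1.0, 0.0, 0.0]]
force: [0.8, 0.1, -0.4]
width: 0.0386
```

Emit:
play_rows:
  steps:
    - [[2,29,4,0],[0,0,0,0.165],[0,0,0,0.182],[0,0,0,0.182],[0,0,0,0.182]]

```text
time_s: 30.2
position: [0.5541, -0.2, 0.1475]
orientation: [[-0.0, -0.335, -0.942], [0.0, -0.942, 0.335], [-1.0, -0.0, 0.0]]
force: [1.0, 0.3, 0.6]
width: 0.0381
```

Emit:
play_rows:
  steps:
    - [[0,0,0,0.182],[0,0,0,0.182],[0,0,0,0.182],[0,0,0,0.182],[0,0,0,0.182]]

```text
time_s: 30.82
position: [0.5541, -0.1999, 0.1475]
orientation: [[-0.0, -0.949, -0.315], [0.0, -0.315, 0.949], [-1.0, 0.0, 0.001]]
force: [-0.4, -0.2, -0.8]
width: 0.038
```

Emit:
play_rows:
  steps:
    - [[0,0,0,0.182],[0,0,0,0],[0,0,0,0],[0,0,0,0]]

```text
time_s: 31.32
position: [0.5542, -0.2002, 0.1476]
orientation: [[0.0, -0.989, -0.145], [0.0, -0.145, 0.989], [-1.0, -0.0, 0.0]]
force: [-0.8, 0.5, -0.7]
width: 0.0381
```

```bash
cat >> h.py <<'E'
def held():
    s,c=snap('wrist'); P=wcloud(s,c)
    T=(P/1000-np.array(s['position']))@np.array(s['orientation'])*1000
    k=(abs(T[...,1])<24)&(abs(T[...,2])<80)&(T[...,0]<-10)&(T[...,0]>-50); 
    e=np.percentile(T[k][:,2],[.5,99.5])
    print('held plate tool z',e.round(1),'c(from rear end) %.1f'%(-(e[0]-.6+50)),'x',np.percentile(T[k][:,0],[5,50,95]).round(1))
    return s,c
E
python3 - <<'E'
from h import *
held(); splan(-12,34,100,G=22)
print(manip.observe()['joint_positions'])
E
```

```text
held plate tool z [-66.   31.4] c(from rear end) 16.6 x [-39.8 -24.  -22.2]
t=31.38 p=[ 554.2 -200.3  147.6] w=38.5 head=-171.68 F=[-0.1 -0.2 -0.9] | shift [69.6 -1.2 -2.4] turn 0.021
now stand x -14.4 y 32.8 plate z 169.6
[ 0.2474757   0.51928445  0.0903365   1.70884309 -0.05672961  0.91605046
 -2.63584   ]
```

Emit:
play_rows:
  steps:
    - [[12,-0.6,0,0.021],[20,-0.6,0.6,0],[20,0,0,0],[13,0,0,0],[4.5,0,0,0]]

```text
time_s: 32.0
position: [0.5548, -0.1993, 0.077]
orientation: [[-0.002, -0.993, -0.122], [0.001, -0.122, 0.993], [-1.0, 0.001, 0.001]]
force: [0.8, 0.4, -1.0]
width: 0.0381
```

Emit:
play_rows:
  steps:
    - [[0,0,0,0],[0,0,0,0],[2,0,0,0],[2,0,0,0],[2,0,0,0]]

```text
time_s: 32.62
position: [0.5555, -0.1995, 0.0724]
orientation: [[0.001, -0.993, -0.122], [-0.0, -0.122, 0.993], [-1.0, -0.001, -0.0]]
force: [-1.7, 1.8, 7.4]
width: 0.0381
```

Emit:
play_rows:
  steps:
    - [[2.5,0,0,0],[2.5,0,0,0],[2.5,0,0,0],[2.5,0,-0.3,0],[2.5,0,-0.4,0]]

```text
time_s: 33.25
position: [0.5555, -0.1996, 0.0609]
orientation: [[0.001, -0.992, -0.122], [0.0, -0.122, 0.992], [-1.0, -0.001, 0.0]]
force: [-5.1, 2.8, 13.9]
width: 0.038
```

```bash
python3 - <<'E'
from h import *
splan(-14,34,77,G=21.5)
tilt2(34)
E
```

```text
t=33.25 p=[ 555.5 -199.6   60.9] w=38.0 head=-172.96 F=[-5.1  2.8 13.9] | shift [ 5.4  0.2 -0.8] turn -0.001
now stand x -14.8 y 34.2 plate z 82.4
tilt 17.0 n=12399 top surf z at grip x: 86.7 upper end [ 47.4 104.7] lower end [-48.2  75.4]
```

Emit:
play_rows:
  steps:
    - [[2.9,0,-0.3,0],[2.9,0,-0.6,0],[2.9,0,-0.9,0],[2.8,0,-1.1,0],[2.8,0,-1.3,0]]

```text
time_s: 33.92
position: [0.5559, -0.2035, 0.047]
orientation: [[0.001, -0.992, -0.123], [0.001, -0.123, 0.992], [-1.0, -0.001, 0.001]]
force: [-5.7, 4.6, 18.4]
width: 0.0381
```

```bash
python3 - <<'E'
from h import *
splan(-14,34,77,G=21.5)
tilt2(34,'w26.png')
E
```

```text
t=33.92 p=[ 555.9 -203.5   47. ] w=38.1 head=-172.96 F=[-5.7  4.6 18.4] | shift [-8.5  0.2  3.1] turn -0.001
now stand x -10.9 y 34.2 plate z 68.5
tilt 36.0 n=9741 top surf z at grip x: 75.4 upper end [ 43.3 112.8] lower end [-37.6  54. ]
```

Emit:
play_rows:
  steps:
    - [[2.8,0,-1.1,0],[2.8,0,-1.2,0],[2.6,0,-1.3,0],[2.5,0,-1.4,0],[0,0,0,0]]

```text
time_s: 34.6
position: [0.5572, -0.2081, 0.037]
orientation: [[0.002, -0.992, -0.123], [0.001, -0.123, 0.992], [-1.0, -0.002, 0.001]]
force: [-5.6, 6.7, 23.0]
width: 0.0382
```

```bash
python3 - <<'E'
from h import *
splan(-14,34,77,G=21.5)
tilt2(34,'w27.png')
E
```

```text
t=34.60 p=[ 557.2 -208.1   37. ] w=38.2 head=-172.93 F=[-5.6  6.7 23. ] | shift [-18.5   0.8   7.8] turn -0.001
now stand x -6.3 y 34.8 plate z 58.5
tilt 49.4 n=4632 top surf z at grip x: 68.6 upper end [ 37.5 117.4] lower end [-27.6  41.5]
```

Emit:
play_rows:
  steps:
    - [[2,0,-1.2,0],[2,0,-1.2,0],[1,0,-0.8,0],[0,0,0,0]]

```text
time_s: 35.15
position: [0.5582, -0.21, 0.0324]
orientation: [[0.003, -0.992, -0.124], [0.002, -0.124, 0.992], [-1.0, -0.003, 0.002]]
force: [-6.5, 10.7, 26.1]
width: 0.0381
```

```bash
python3 - <<'E'
from h import *
splan(-14,34,77,G=21.5)
tilt2(34,'w27b.png')
E
```

```text
t=35.15 p=[ 558.2 -210.    32.4] w=38.1 head=-172.86 F=[-6.5 10.7 26.1] | shift [-23.1   1.5   9.8] turn 0.001
now stand x -4.3 y 35.6 plate z 53.9
tilt -13.9 n=3126 top surf z at grip x: 125.9 upper end [ 36.2 116.6] lower end [-60.8 140.5]
```

Steep enough; release gently.

Emit:
play_rows:
  steps:
    - [[-0.5,0,0,0],[0,0,0,0],[0,0,0,0]]
  fingers: 43

```text
time_s: 35.58
position: [0.557, -0.212, 0.03]
orientation: [[-0.0, -0.992, -0.123], [0.001, -0.123, 0.992], [-1.0, -0.0, 0.001]]
force: [0.0, 2.4, 4.0]
width: 0.0428
```

Emit:
play_rows:
  steps:
    - [[-1,0,1,0],[-1,0,1,0],[-2,0,0,0]]
  fingers: 50

```text
time_s: 35.95
position: [0.5564, -0.2107, 0.0339]
orientation: [[-0.001, -0.993, -0.122], [-0.0, -0.122, 0.993], [-1.0, 0.001, -0.0]]
force: [1.5, -0.5, 0.0]
width: 0.05
```

Emit:
play_rows:
  steps:
    - [[-15,0,0,0],[-30,0,0,0],[-40,0,0,0],[-30,0,0,0],[0,0,0,0]]

```text
time_s: 36.58
position: [0.5582, -0.2113, 0.1527]
orientation: [[0.006, -0.993, -0.122], [-0.002, -0.122, 0.993], [-1.0, -0.005, -0.003]]
force: [-0.8, -0.1, -0.9]
width: 0.0502
```

```bash
python3 - <<'E'
from h import *
wleans([102,34],'w28.png')
print(manip.observe()['joint_positions'])
E
```

```text
slot 102 tilt 55.2 yaw 2.6 y mid 100.8 w 37.1 top z 106.3 x 24.8 z surf at x=3: 75.6 1405
slot 34 tilt 57.2 yaw 0.5 y mid 36.0 w 37.5 top z 106.7 x 24.8 z surf at x=3: 74.4 1342
[ 0.25931595  0.52356922  0.09630194  1.69013302 -0.06016298  0.92765516
 -2.64044986]
```

View pics/w28.png

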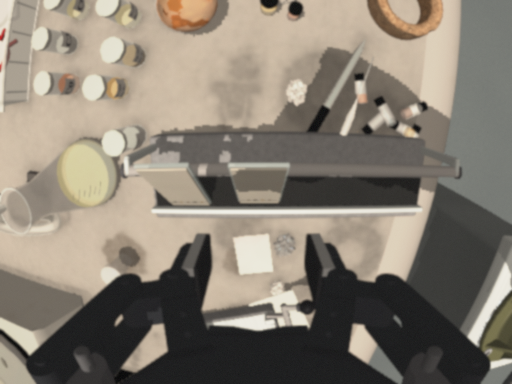

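Emit:
play_rows:
  steps:
    - [[0,0,0,-0.182],[0,0,0,-0.182],[0,0,0,-0.182],[0,0,0,-0.182],[0,0,0,-0.182]]
  fingers: 60

```text
time_s: 37.25
position: [0.5559, -0.2103, 0.1481]
orientation: [[-0.002, -0.507, -0.862], [0.001, -0.862, 0.507], [-1.0, 0.0, 0.002]]
force: [0.3, 0.1, 0.8]
width: 0.0598
```

Emit:
play_rows:
  steps:
    - [[0,0,0,-0.182],[0,0,0,-0.182],[0,0,0,-0.182],[0,0,0,-0.182],[0,0,0,-0.182]]

```text
time_s: 37.88
position: [0.5559, -0.2104, 0.1481]
orientation: [[-0.002, 0.369, -0.929], [0.001, -0.929, -0.369], [-1.0, -0.001, 0.002]]
force: [0.9, -0.1, -0.4]
width: 0.0597
```

```bash
python3 - <<'E'
from h import *
bplan(-15,37,140)
E
```

```text
t=37.88 p=[ 555.9 -210.4  148.1] w=59.7 head=-68.35 F=[ 0.9 -0.1 -0.4] | shift [   8.5 -348.5  -70.9] turn 0.004
```

Emit:
play_rows:
  steps:
    - [[0,-35,-7,0.004],[0,-55,-11,0],[0,-60,-12,0],[0,-60,-12,0],[0,-58,-12,0]]

```text
time_s: 38.5
position: [0.5094, 0.0606, 0.1484]
orientation: [[-0.001, 0.359, -0.933], [0.0, -0.933, -0.359], [-1.0, -0.001, 0.001]]
force: [0.4, -0.6, -0.3]
width: 0.06
```

Emit:
play_rows:
  steps:
    - [[4,-50,-10,0],[4,-24,-5,0],[0,-6,-1.5,0],[0,0,0,0],[0,0,0,0]]

```text
time_s: 39.12
position: [0.4975, 0.1377, 0.141]
orientation: [[-0.0, 0.357, -0.934], [-0.001, -0.934, -0.357], [-1.0, 0.001, 0.001]]
force: [-1.0, 0.3, 0.2]
width: 0.06
```

```bash
python3 - <<'E'
from h import *
bplan(-15,37,24)
wplates(O,YAW,'w29.png')
E
```

```text
t=39.12 p=[497.5 137.7 141. ] w=60.0 head=-69.07 F=[-1.   0.3  0.2] | shift [116.9  -3.4   3.2] turn -0.008
lip -135 [28.3 62.4] 57.9
lip -105 [27.9 62.4] 57.9
lip -75 [28.  62.7] 57.8
lip -45 [28.4 62.8] 57.9
lip -15 [28.4 63.1] 57.8
lip 15 [28.9 62.8] 57.8
lip 45 [28.9 62.8] 57.8
lip 75 [28.3 63.1] 57.8
lip 105 [28.7 63.2] 57.7
lip 135 [28.9 63.4] 57.7
lip ends [-147.3  147.7]
plate 3 v [18.6 55.1] mid 36.8 u [-41.9  25.9] z 48.5 2898
plate 4 v [ 93.1 130.1] mid 111.6 u [-46.4  25.9] z 48.4 3201
```

Emit:
play_rows:
  steps:
    - [[20,-2,1.5,-0.008],[32,-0.5,1.5,0],[32,0,0.3,0],[22,0,0,0],[8,0,0,0]]

```text
time_s: 39.8
position: [0.4929, 0.1394, 0.026]
orientation: [[-0.002, 0.366, -0.931], [-0.001, -0.931, -0.366], [-1.0, 0.0, 0.002]]
force: [0.2, -0.9, 0.4]
width: 0.0601
```

Emit:
play_rows:
  steps:
    - [[3.5,0,0,0],[0,0,0,0],[0,0,0,0]]

```text
time_s: 40.17
position: [0.4937, 0.1407, 0.0243]
orientation: [[0.001, 0.367, -0.93], [0.0, -0.93, -0.367], [-1.0, 0.0, -0.001]]
force: [0.2, 0.3, 0.6]
width: 0.0603
```

```bash
python3 - <<'E'
from h import *
bplan(-15,37,24)
s,c=snap('wrist')
cv2.imwrite('pics/w30.png',cv2.resize(c['frame'][100:300,130:397],(800,600)))
E
```

```text
t=40.17 p=[493.7 140.7  24.3] w=60.3 head=-68.48 F=[0.2 0.3 0.6] | shift [0.3 0.8 0.9] turn 0.002
```

View pics/w30.png

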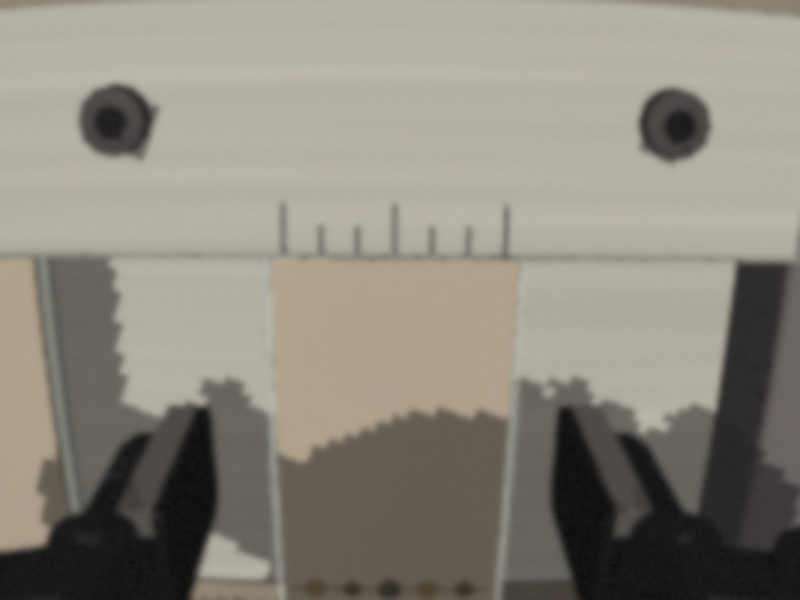

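Emit:
play_rows:
  steps:
    - [[0,0.8,0,0],[0,0.8,0,0],[0,0,0,0]]

```text
time_s: 40.6
position: [0.4939, 0.1391, 0.0237]
orientation: [[0.0, 0.367, -0.93], [0.0, -0.93, -0.367], [-1.0, 0.0, -0.0]]
force: [0.6, 0.0, 0.6]
width: 0.0599
```

Emit:
play_rows:
  steps:
    - [[0,0,0,0],[0,0,0,0],[0,0,0,0],[0,0,0,0]]
  fingers: 34

```text
time_s: 41.1
position: [0.4938, 0.1392, 0.0239]
orientation: [[0.0, 0.367, -0.93], [-0.0, -0.93, -0.367], [-1.0, 0.0, -0.0]]
force: [-0.1, -0.8, 5.2]
width: 0.0382
```

Emit:
play_rows:
  steps:
    - [[-0.6,0,2,0],[0,0,6,0],[0,0,9,0],[0,0,9,0],[0,0,7,0]]

```text
time_s: 41.72
position: [0.4623, 0.1267, 0.0242]
orientation: [[-0.0, 0.367, -0.93], [-0.0, -0.93, -0.367], [-1.0, 0.0, 0.0]]
force: [0.4, -0.3, -0.5]
width: 0.0382
```

Emit:
play_rows:
  steps:
    - [[0,0,0,0],[0,0,0,0]]

```text
time_s: 41.98
position: [0.4635, 0.1273, 0.0243]
orientation: [[0.001, 0.367, -0.93], [0.0, -0.93, -0.367], [-1.0, -0.0, -0.001]]
force: [-0.5, -0.4, -1.3]
width: 0.0382
```

```bash
python3 - <<'E'
from h import *
bplan(-47,37,24)
held()
s,c=snap('wrist')
cv2.imwrite('pics/w31.png',cv2.resize(c['frame'][60:300,100:420],(800,600)))
E
```

```text
t=41.98 p=[463.5 127.3  24.3] w=38.2 head=-68.47 F=[-0.5 -0.4 -1.3] | shift [ 0.3 -0.7 -0.3] turn 0.002
held plate tool z [-79.8  30.6] c(from rear end) 30.4 x [-37.8 -24.6 -21.6]
```

View pics/w31.png

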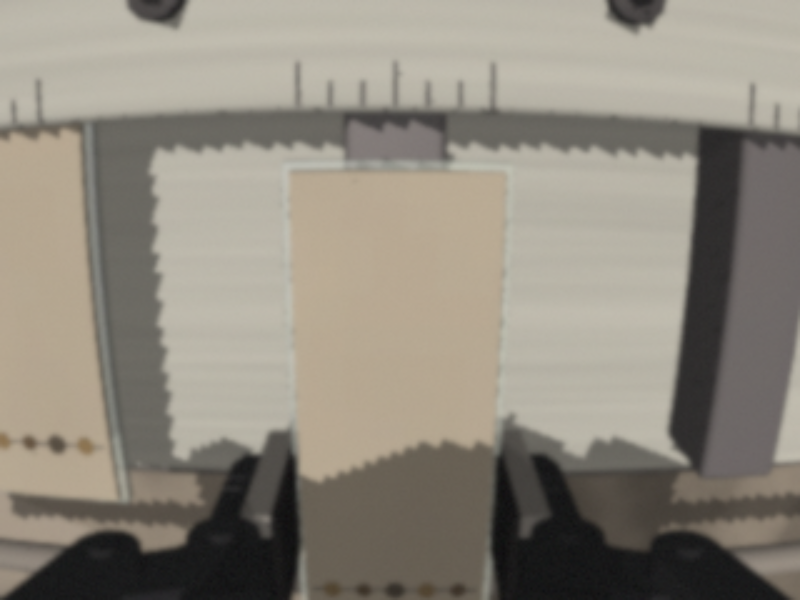

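Emit:
play_rows:
  steps:
    - [[-10,0,0,0],[-25,0,0,0],[-35,0,0,0],[-35,0,0,0],[-20,0,0,0]]

```text
time_s: 42.7
position: [0.4636, 0.1275, 0.1516]
orientation: [[0.002, 0.367, -0.93], [0.001, -0.93, -0.367], [-1.0, 0.0, -0.002]]
force: [-0.2, -0.3, -0.9]
width: 0.0388
```

```bash
python3 - <<'E'
from h import *
w=SO-15*SX-34*SY; plan(w[0]/1000,w[1]/1000,.148,-172.9)
snap('wrist','w32.png')
print(manip.observe()['joint_positions'])
E
```

```text
t=42.70 p=[463.6 127.5 151.6] w=38.8 head=-68.46 F=[-0.2 -0.3 -0.9] | shift [  3.4 320.8 100.6] turn 1.823
[ 0.01905425  0.38622525 -0.46761206  1.97222769  0.23335161  0.82975749
 -1.77157078]
```

View pics/w32.png

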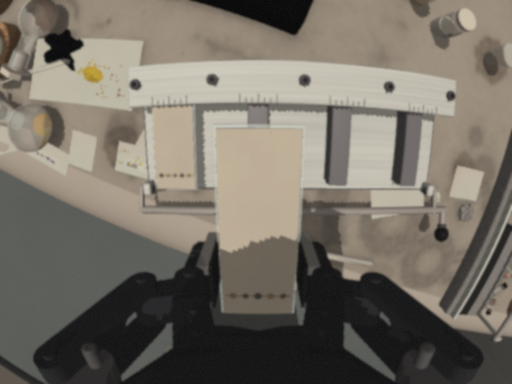

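Emit:
play_rows:
  steps:
    - [[0,30,9,0],[0,50,16,0],[0,55,17,0],[0,55,17,0],[0,55,17,0]]

```text
time_s: 43.38
position: [0.4822, -0.1304, 0.1494]
orientation: [[0.0, 0.367, -0.93], [0.0, -0.93, -0.367], [-1.0, 0.0, -0.0]]
force: [1.4, 1.2, -0.9]
width: 0.0382
```

Emit:
play_rows:
  steps:
    - [[2,50,16,0],[1,26,8,0],[0,0,0,0.185],[0,0,0,0.182],[0,0,0,0.182]]

```text
time_s: 44.0
position: [0.4877, -0.2082, 0.1461]
orientation: [[-0.0, -0.178, -0.984], [0.0, -0.984, 0.178], [-1.0, -0.0, 0.0]]
force: [-0.2, 0.6, -0.0]
width: 0.0382
```

Emit:
play_rows:
  steps:
    - [[0,0,0,0.182],[0,0,0,0.182],[0,0,0,0.182],[0,0,0,0.182],[0,0,0,0.182]]

```text
time_s: 44.62
position: [0.4877, -0.2079, 0.1462]
orientation: [[-0.0, -0.886, -0.463], [0.0, -0.463, 0.886], [-1.0, -0.0, 0.0]]
force: [-0.1, 0.8, -0.4]
width: 0.0385
```

Emit:
play_rows:
  steps:
    - [[0,0,0,0.182],[0,0,0,0.182],[0,0,0,0],[0,0,0,0],[0,0,0,0]]

```text
time_s: 45.25
position: [0.4878, -0.2082, 0.1462]
orientation: [[-0.0, -0.992, -0.125], [0.0, -0.125, 0.992], [-1.0, -0.0, 0.0]]
force: [-0.4, 0.1, -1.1]
width: 0.0382
```

```bash
python3 - <<'E'
from h import *
held(); splan(-15,-34,100,G=21.5)
print(manip.observe()['joint_positions'])
E
```

```text
held plate tool z [-65.5  31.7] c(from rear end) 16.1 x [-39.7 -24.5 -22.7]
t=45.30 p=[ 487.8 -208.3  146.2] w=38.2 head=-172.83 F=[ 0.2  0.2 -1.6] | shift [67.7 -0.   0.3] turn 0.001
now stand x -14.7 y -34.0 plate z 167.7
[ 0.29628192  0.4403259   0.08881585  1.86337675 -0.05102399  0.84013014
 -2.6056962 ]
```

Emit:
play_rows:
  steps:
    - [[12,0,0,0],[20,0,0.3,0],[19,0,0,0],[12,0,0,0],[4.5,0,0,0]]

```text
time_s: 45.92
position: [0.4874, -0.2078, 0.0777]
orientation: [[-0.001, -0.992, -0.123], [0.0, -0.123, 0.992], [-1.0, 0.001, 0.001]]
force: [-0.6, -0.6, 0.1]
width: 0.0381
```

Emit:
play_rows:
  steps:
    - [[0,0,0,0],[0,0,0,0],[2,0,0,0],[2,0,0,0],[2,0,0,0]]

```text
time_s: 46.55
position: [0.4879, -0.2079, 0.0727]
orientation: [[0.0, -0.992, -0.123], [-0.0, -0.123, 0.992], [-1.0, -0.0, -0.0]]
force: [-0.8, 1.4, 2.9]
width: 0.0383
```

Emit:
play_rows:
  steps:
    - [[2.5,0,0,0],[2.5,0,0,0],[2.5,0,0,0],[2.5,0,-0.3,0],[2.5,0,-0.4,0]]

```text
time_s: 47.18
position: [0.488, -0.208, 0.0612]
orientation: [[0.001, -0.992, -0.124], [0.0, -0.124, 0.992], [-1.0, -0.001, 0.0]]
force: [-3.7, 4.8, 13.8]
width: 0.0379
```

Emit:
play_rows:
  steps:
    - [[2.9,0,-0.3,0],[2.9,0,-0.6,0],[2.9,0,-0.9,0],[2.8,0,-1.1,0],[2.8,0,-1.3,0]]

```text
time_s: 47.8
position: [0.4885, -0.2119, 0.0471]
orientation: [[0.001, -0.992, -0.124], [0.001, -0.124, 0.992], [-1.0, -0.001, 0.001]]
force: [-5.5, 5.7, 14.8]
width: 0.0383
```

```bash
python3 - <<'E'
from h import *
splan(-14,-34,77,G=22)
tilt2(-34,'w33.png')
E
```

```text
t=47.80 p=[ 488.5 -211.9   47.1] w=38.3 head=-172.89 F=[-5.5  5.7 14.8] | shift [-7.9  0.2  3. ] turn 0.000
now stand x -11.0 y -33.8 plate z 69.1
tilt 35.0 n=9851 top surf z at grip x: 76.0 upper end [ 43.4 112.1] lower end [-38.5  54.7]
```

Same as plate 2 at this point; continue.

Emit:
play_rows:
  steps:
    - [[2.8,0,-1.1,0],[2.8,0,-1.2,0],[2.6,0,-1.3,0],[2.5,0,-1.4,0],[0,0,0,0]]

```text
time_s: 48.48
position: [0.4895, -0.2169, 0.037]
orientation: [[0.002, -0.992, -0.124], [0.001, -0.124, 0.992], [-1.0, -0.002, 0.0]]
force: [-4.6, 5.9, 21.7]
width: 0.0381
```

Emit:
play_rows:
  steps:
    - [[2,0,-1.2,0],[2,0,-1.2,0],[1,0,-0.8,0],[0,0,0,0]]

```text
time_s: 48.98
position: [0.4904, -0.2189, 0.0322]
orientation: [[0.002, -0.992, -0.125], [0.002, -0.125, 0.992], [-1.0, -0.002, 0.001]]
force: [-5.6, 9.6, 24.9]
width: 0.0385
```

```bash
python3 - <<'E'
from h import *
splan(-14,-34,77,G=22)
tilt2(-34,'w34.png')
E
```

```text
t=48.98 p=[ 490.4 -218.9   32.2] w=38.5 head=-172.81 F=[-5.6  9.6 24.9] | shift [-22.8   1.2  10.2] turn 0.002
now stand x -3.8 y -32.8 plate z 54.2
tilt -14.2 n=3155 top surf z at grip x: 125.8 upper end [ 36.1 116.5] lower end [-60.8 140.9]
```

View pics/w34.png

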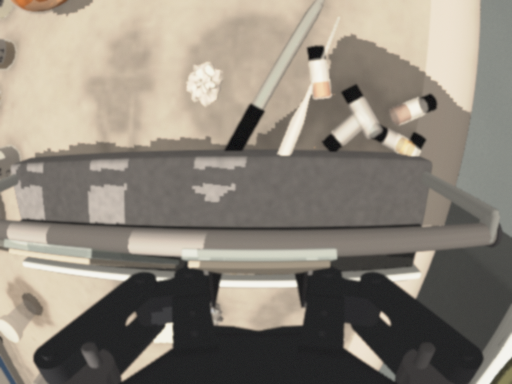

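Emit:
play_rows:
  steps:
    - [[-0.5,0,0,0],[0,0,0,0],[0,0,0,0]]
  fingers: 43

```text
time_s: 49.4
position: [0.4893, -0.221, 0.0304]
orientation: [[-0.0, -0.992, -0.123], [0.0, -0.123, 0.992], [-1.0, 0.0, 0.0]]
force: [0.1, 0.6, 0.6]
width: 0.0428
```

Emit:
play_rows:
  steps:
    - [[-1,0,1,0],[-1,0,1,0],[-2,0,0,0]]
  fingers: 50

```text
time_s: 49.78
position: [0.4891, -0.2188, 0.0347]
orientation: [[-0.0, -0.992, -0.123], [0.0, -0.123, 0.992], [-1.0, 0.0, 0.0]]
force: [0.2, 0.2, -0.9]
width: 0.05
```

Emit:
play_rows:
  steps:
    - [[-15,0,0,0],[-30,0,0,0],[-40,0,0,0],[-30,0,0,0],[0,0,0,0]]

```text
time_s: 50.4
position: [0.4906, -0.2197, 0.153]
orientation: [[0.005, -0.992, -0.123], [-0.002, -0.123, 0.992], [-1.0, -0.005, -0.003]]
force: [-0.1, -0.1, -1.0]
width: 0.0501
```

```bash
python3 - <<'E'
from h import *
wleans([102,34,-34],'w35.png')
E
```

```text
slot 102 tilt 54.9 yaw 4.8 y mid 100.5 w 37.4 top z 106.4 x 25.0 z surf at x=3: 75.8 1128
slot 34 tilt 56.8 yaw 4.2 y mid 34.1 w 37.4 top z 106.5 x 25.3 z surf at x=3: 74.1 1261
slot -34 tilt 57.0 yaw 0.4 y mid -32.7 w 36.8 top z 106.1 x 24.6 z surf at x=3: 74.5 1336
```

View pics/w35.png

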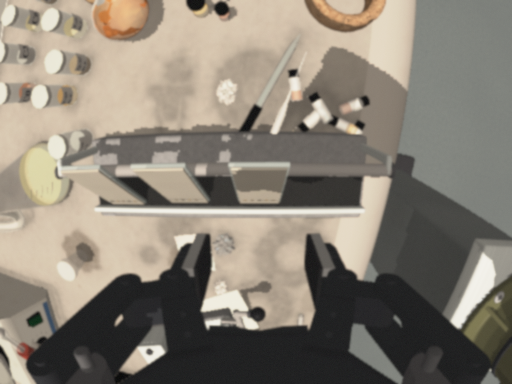

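Emit:
play_rows:
  steps:
    - [[0,0,0,-0.182],[0,0,0,-0.182],[0,0,0,-0.182],[0,0,0,-0.182],[0,0,0,-0.182]]
  fingers: 60

```text
time_s: 51.08
position: [0.4885, -0.2187, 0.1488]
orientation: [[-0.002, -0.507, -0.862], [0.001, -0.862, 0.507], [-1.0, 0.0, 0.002]]
force: [-0.4, 0.7, 0.1]
width: 0.0597
```

Emit:
play_rows:
  steps:
    - [[0,0,0,-0.182],[0,0,0,-0.182],[0,0,0,-0.182],[0,0,0,-0.182],[0,0,0,-0.182]]

```text
time_s: 51.7
position: [0.4885, -0.2187, 0.1488]
orientation: [[-0.002, 0.37, -0.929], [0.001, -0.929, -0.37], [-1.0, -0.002, 0.001]]
force: [0.8, -0.3, -0.0]
width: 0.06
```

```bash
python3 - <<'E'
from h import *
bplan(-15,111,140)
E
```

```text
t=51.70 p=[ 488.5 -218.7  148.8] w=60.0 head=-68.29 F=[ 0.8 -0.3 -0. ] | shift [   9.2 -405.2 -137.4] turn 0.005
```

Emit:
play_rows:
  steps:
    - [[0,-30,-10,0.005],[0,-50,-17,0],[0,-57,-19,0],[0,-57,-19,0],[0,-57,-19,0]]

```text
time_s: 52.32
position: [0.4763, 0.0471, 0.1491]
orientation: [[-0.001, 0.359, -0.933], [0.0, -0.933, -0.359], [-1.0, -0.0, 0.001]]
force: [1.2, 0.9, 0.7]
width: 0.0601
```

Emit:
play_rows:
  steps:
    - [[3,-57,-20,0],[3,-50,-17,0],[2,-30,-10,0],[0,-12,-4,0],[0,0,0,0]]

```text
time_s: 52.95
position: [0.4709, 0.2025, 0.1412]
orientation: [[-0.001, 0.36, -0.933], [-0.001, -0.933, -0.36], [-1.0, 0.0, 0.001]]
force: [0.3, -0.7, 0.3]
width: 0.0598
```

Emit:
play_rows:
  steps:
    - [[0,0,0,0],[0,0,0,0]]

```text
time_s: 53.2
position: [0.4715, 0.2012, 0.1417]
orientation: [[-0.0, 0.357, -0.934], [-0.001, -0.934, -0.357], [-1.0, 0.001, 0.0]]
force: [-0.4, -0.6, 0.1]
width: 0.0603
```

```bash
python3 - <<'E'
from h import *
bplan(-15,111,24)
wplates(O,YAW,'w36.png')
E
```

```text
t=53.20 p=[471.5 201.2 141.7] w=60.3 head=-69.06 F=[-0.4 -0.6  0.1] | shift [117.7  -8.9   2.3] turn -0.008
lip -135 [17.  51.3] 57.8
lip -105 [16.7 51.4] 57.9
lip -75 [16.5 51. ] 57.9
lip -45 [16.4 50.5] 57.8
lip -15 [15.8 50.5] 57.8
lip 15 [15.5 50.2] 57.8
lip 45 [15.5 49.6] 57.8
lip 75 [14.9 49.4] 57.8
lip 105 [14.9 49.2] 57.8
lip 135 [14.5 48.8] 57.8
lip ends [-132.4  162.4]
plate 4 v [107.2 142.5] mid 124.8 u [-60.6  11.3] z 48.4 2884
```

View pics/w36.png

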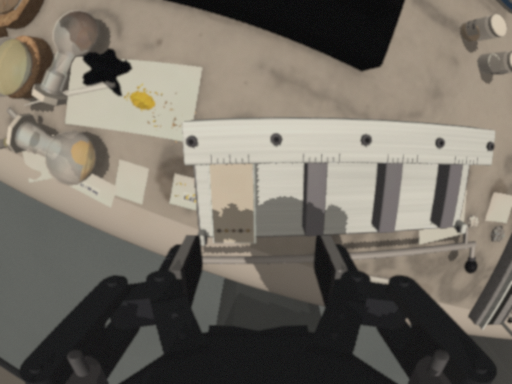

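```bash
sed -i 's/^O=(520.7,110.7); YAW=21.4/O=(503.6,119.5); YAW=22.1/' h.py; python3 - <<'E'
from h import *
bplan(-15,111,24)
wplates(O,YAW)
bplan(-15,111,140)
E
```

```text
t=53.25 p=[471.5 201.5 141.7] w=60.1 head=-69.05 F=[-0.3 -0.1  0.7] | shift [117.7 -22.7  16.6] turn -0.020
lip -135 [27.9 62.7] 57.9
lip -105 [28.1 62.5] 57.9
lip -75 [28.1 62.6] 57.9
lip -45 [28.3 62.8] 57.9
lip -15 [28.2 62.7] 57.9
lip 15 [28.1 62.9] 57.9
lip 45 [28.7 62.9] 57.8
lip 75 [28.7 62.8] 57.8
lip 105 [28.6 62.8] 57.8
lip 135 [28.9 63.3] 57.8
lip ends [-147.6  147.3]
plate 4 v [ 92.6 129.1] mid 110.9 u [-46.7  25.4] z 48.4 2914
t=53.30 p=[471.5 201.7 141.8] w=60.1 head=-69.03 F=[-0.2 -0.3 -0.2] | shift [  1.8 -22.4  16.6] turn -0.020
```

Emit:
play_rows:
  steps:
    - [[5,-12,9,-0.02],[25,-9,7.6,0],[30,0,0,0],[15,0,0,0],[0,0,0,0]]

```text
time_s: 53.92
position: [0.4472, 0.2163, 0.066]
orientation: [[-0.002, 0.379, -0.925], [-0.001, -0.925, -0.379], [-1.0, -0.0, 0.002]]
force: [-1.2, -0.5, -0.7]
width: 0.0598
```

```bash
python3 - <<'E'
from h import *
bplan(-15,111,24)
E
```

```text
t=53.92 p=[447.2 216.3  66. ] w=59.8 head=-67.73 F=[-1.2 -0.5 -0.7] | shift [42.  -0.1 -0.9] turn 0.003
```

Emit:
play_rows:
  steps:
    - [[10,0.5,-0.4,0.003],[14,0.5,-0.4,0],[10,0,0,0],[6,0,0,0],[2,0,0,0]]

```text
time_s: 54.55
position: [0.449, 0.2156, 0.0242]
orientation: [[-0.001, 0.375, -0.927], [-0.0, -0.927, -0.375], [-1.0, -0.0, 0.001]]
force: [-0.6, 0.3, 0.7]
width: 0.0598
```

Emit:
play_rows:
  steps:
    - [[0,0,0,0],[0,0,0,0],[0,0,0,0]]

```text
time_s: 54.92
position: [0.4493, 0.2157, 0.025]
orientation: [[0.001, 0.375, -0.927], [0.0, -0.927, -0.375], [-1.0, -0.0, -0.001]]
force: [0.8, 0.1, 0.6]
width: 0.06
```

```bash
python3 - <<'E'
from h import *
bplan(-15,111,24)
s,c=snap('wrist')
cv2.imwrite('pics/w37.png',cv2.resize(c['frame'][100:300,130:397],(800,600)))
E
```

```text
t=54.92 p=[449.3 215.7  25. ] w=60.0 head=-67.96 F=[0.8 0.1 0.6] | shift [ 1.  -1.4  0.9] turn -0.001
```

View pics/w37.png

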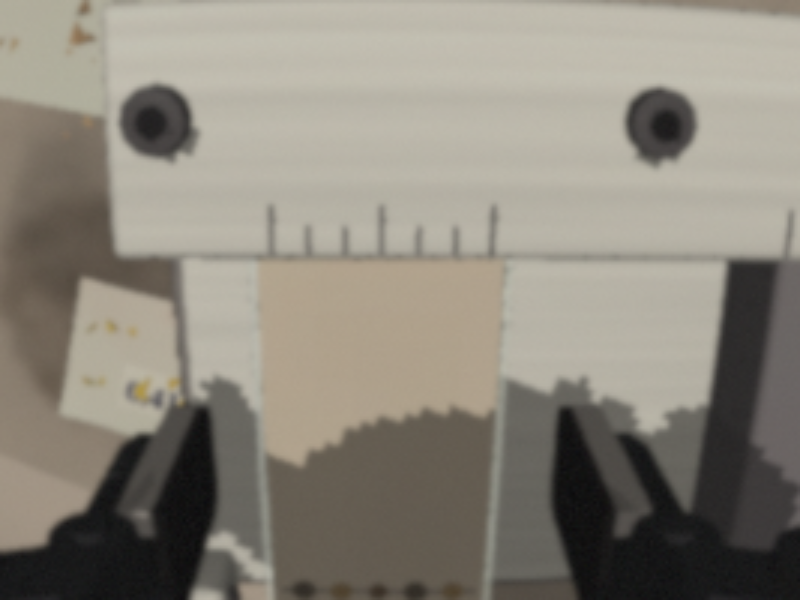

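Emit:
play_rows:
  steps:
    - [[0.4,0,-2,0],[0.4,0,-2.5,0],[0,0,0,0],[0,0,0,0]]

```text
time_s: 55.48
position: [0.4533, 0.2173, 0.0239]
orientation: [[-0.0, 0.375, -0.927], [-0.0, -0.927, -0.375], [-1.0, -0.0, 0.0]]
force: [-0.2, 1.4, -0.2]
width: 0.0601
```

Emit:
play_rows:
  steps:
    - [[0,0,0,0],[0,0,0,0],[0,0,0,0],[0,0,0,0]]
  fingers: 34

```text
time_s: 55.98
position: [0.4533, 0.2173, 0.0242]
orientation: [[0.0, 0.375, -0.927], [-0.0, -0.927, -0.375], [-1.0, 0.0, -0.0]]
force: [-0.9, -0.5, 5.8]
width: 0.0379
```

Emit:
play_rows:
  steps:
    - [[-0.6,0,2,0],[0,0,6,0],[0,0,9,0],[0,0,8,0],[0,0,5,0]]

```text
time_s: 56.6
position: [0.4248, 0.2057, 0.0245]
orientation: [[-0.0, 0.376, -0.927], [-0.0, -0.927, -0.376], [-1.0, 0.0, 0.0]]
force: [0.3, 0.3, 0.1]
width: 0.0381
```

Emit:
play_rows:
  steps:
    - [[0,0,0,0],[0,0,0,0]]

```text
time_s: 56.85
position: [0.4259, 0.2063, 0.0246]
orientation: [[0.0, 0.375, -0.927], [0.0, -0.927, -0.375], [-1.0, -0.0, -0.001]]
force: [-0.1, -1.2, -1.3]
width: 0.0383
```

```bash
python3 - <<'E'
from h import *
bplan(-41,111,24)
s,c=snap('wrist')
cv2.imwrite('pics/w38.png',cv2.resize(c['frame'][60:300,100:420],(800,600)))
E
```

```text
t=56.85 p=[425.9 206.3  24.6] w=38.3 head=-67.96 F=[-0.1 -1.2 -1.3] | shift [ 0.6 -1.4  1.6] turn -0.001
```

View pics/w38.png

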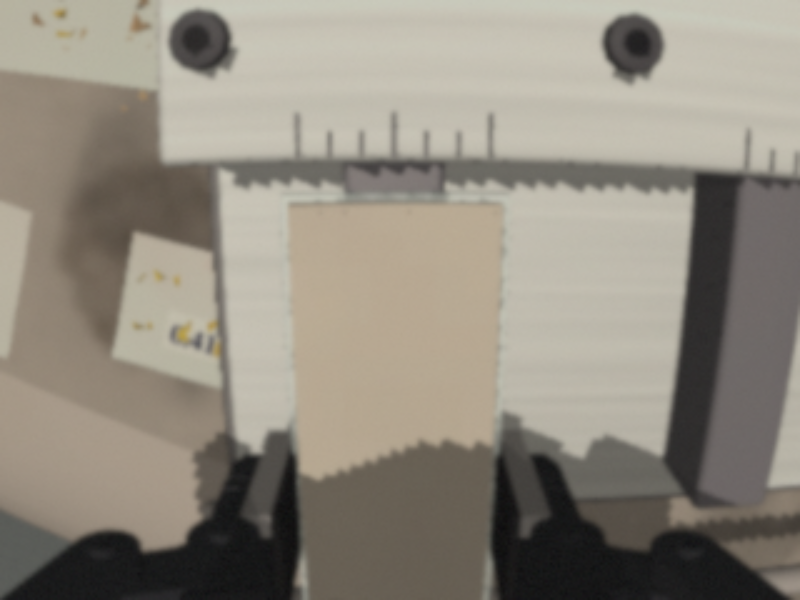

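Emit:
play_rows:
  steps:
    - [[-6,0,0,0],[-20,0,0,0],[-35,0,0,0],[-40,0,0,0],[-22,0,0,0]]

```text
time_s: 57.52
position: [0.4261, 0.2065, 0.1498]
orientation: [[0.002, 0.375, -0.927], [0.001, -0.927, -0.375], [-1.0, -0.0, -0.003]]
force: [0.9, 0.9, -0.5]
width: 0.038
```

```bash
python3 - <<'E'
from h import *
w=SO-15*SX-102*SY; print(w); plan(w[0]/1000,w[1]/1000,.148,-172.9)
held()
E
```

```text
[ 420.3284 -216.3431]
t=57.52 p=[426.1 206.5 149.8] w=38.0 head=-67.95 F=[ 0.9  0.9 -0.5] | shift [  1.3 389.8 164. ] turn 1.832
held plate tool z [-60.7  36.7] c(from rear end) 11.3 x [-40.3 -24.3 -22.5]
```

Emit:
play_rows:
  steps:
    - [[0,30,12,0],[0,50,21,0],[0,56,24,0],[0,56,24,0],[0,56,24,0]]

```text
time_s: 58.2
position: [0.4211, -0.0651, 0.1475]
orientation: [[0.001, 0.376, -0.927], [0.0, -0.927, -0.376], [-1.0, 0.0, -0.0]]
force: [1.3, -0.2, -1.1]
width: 0.0382
```

Emit:
play_rows:
  steps:
    - [[1,56,24,0],[0,46,19,0],[0,28,11,0],[0,12,5,0],[0,0,0,0.182]]

```text
time_s: 58.82
position: [0.4197, -0.2172, 0.1461]
orientation: [[-0.0, 0.197, -0.98], [0.001, -0.98, -0.197], [-1.0, -0.001, 0.0]]
force: [-1.2, 0.7, -0.5]
width: 0.0384
```

Emit:
play_rows:
  steps:
    - [[0,0,0,0.182],[0,0,0,0.182],[0,0,0,0.182],[0,0,0,0.182],[0,0,0,0.182]]

```text
time_s: 59.45
position: [0.4201, -0.2154, 0.1464]
orientation: [[-0.0, -0.653, -0.758], [0.001, -0.758, 0.653], [-1.0, -0.001, 0.001]]
force: [0.7, -0.9, -0.9]
width: 0.0383
```

Emit:
play_rows:
  steps:
    - [[0,0,0,0.182],[0,0,0,0.182],[0,0,0,0.182],[0,0,0,0.182],[0,0,0,0]]

```text
time_s: 60.08
position: [0.4202, -0.2156, 0.1464]
orientation: [[-0.0, -0.99, -0.138], [0.0, -0.138, 0.99], [-1.0, 0.0, 0.001]]
force: [-0.1, 0.3, -1.0]
width: 0.0384
```

Emit:
play_rows:
  steps:
    - [[0,0,0,0],[0,0,0,0]]

```text
time_s: 60.32
position: [0.4199, -0.2167, 0.1465]
orientation: [[-0.0, -0.99, -0.138], [0.0, -0.138, 0.99], [-1.0, -0.0, 0.0]]
force: [-0.2, -1.3, -1.2]
width: 0.0384
```

```bash
python3 - <<'E'
from h import *
s,c=held(); splan(-12,-102,100,G=22); cv2.imwrite('pics/w39.png',c['frame'])
print(manip.observe()['joint_positions'])
E
```

```text
held plate tool z [-59.8  37.7] c(from rear end) 10.4 x [-40.2 -24.3 -22.5]
t=60.38 p=[ 419.9 -216.9  146.5] w=38.0 head=-172.13 F=[ 0.4 -0.8 -1. ] | shift [68.5 -0.4 -2.6] turn 0.013
now stand x -14.5 y -102.5 plate z 168.5
[ 0.36477751  0.36184965  0.08221898  2.00352902 -0.04171934  0.77779021
 -2.53280441]
```

View pics/w39.png

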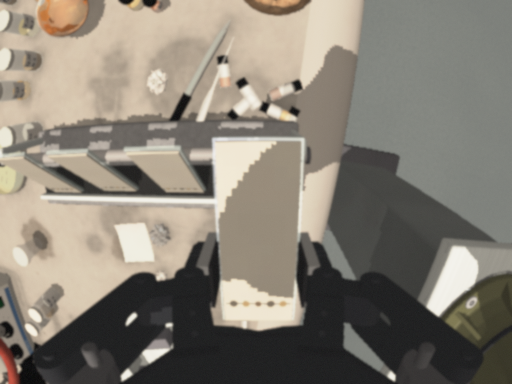

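Emit:
play_rows:
  steps:
    - [[12,0,-1,0.013],[20,0,-2,0],[19,0,-1,0],[12,0,0,0],[4.5,0,0,0]]

```text
time_s: 61.0
position: [0.42, -0.2208, 0.0781]
orientation: [[-0.001, -0.993, -0.122], [0.001, -0.122, 0.993], [-1.0, 0.001, 0.001]]
force: [0.2, -0.2, -1.0]
width: 0.0383
```

Emit:
play_rows:
  steps:
    - [[0,0,0,0],[0,0,0,0],[2,0,0,0],[2,0,0,0],[2,0,0,0]]

```text
time_s: 61.62
position: [0.4205, -0.2209, 0.0731]
orientation: [[0.0, -0.992, -0.122], [-0.0, -0.122, 0.992], [-1.0, -0.0, -0.0]]
force: [-0.6, 0.8, 5.1]
width: 0.0384
```

Emit:
play_rows:
  steps:
    - [[2.5,0,0,0],[2.5,0,0,0],[2.5,0,0,0],[2.5,0,-0.3,0],[2.5,0,-0.4,0]]

```text
time_s: 62.25
position: [0.4207, -0.221, 0.0614]
orientation: [[0.001, -0.992, -0.123], [0.0, -0.123, 0.992], [-1.0, -0.001, 0.0]]
force: [-4.2, 4.6, 19.2]
width: 0.0384
```

```bash
python3 - <<'E'
from h import *
splan(-9,-102,77,G=22)
tilt2(-102)
E
```

```text
t=62.25 p=[ 420.7 -221.    61.4] w=38.4 head=-172.94 F=[-4.2  4.6 19.2] | shift [ 6.4 -0.2 -1.3] turn -0.001
now stand x -10.3 y -102.2 plate z 83.4
tilt 17.6 n=11351 top surf z at grip x: 87.7 upper end [ 46.  104.4] lower end [-49.3  74.1]
```

Emit:
play_rows:
  steps:
    - [[2.8,0,-0.2,0],[2.8,0,-0.5,0],[2.8,0,-0.8,0],[2.8,0,-1,0],[2.8,0,-1.2,0]]

```text
time_s: 62.92
position: [0.4212, -0.2248, 0.0478]
orientation: [[0.001, -0.992, -0.123], [0.0, -0.123, 0.992], [-1.0, -0.001, 0.0]]
force: [-2.5, 4.5, 17.7]
width: 0.0385
```

```bash
python3 - <<'E'
from h import *
splan(-9,-102,77,G=22)
tilt2(-102)
E
```

```text
t=62.92 p=[ 421.2 -224.8   47.8] w=38.5 head=-172.94 F=[-2.5  4.5 17.7] | shift [-7.2 -0.2  2.5] turn -0.001
now stand x -6.5 y -102.2 plate z 69.8
tilt 37.6 n=8164 top surf z at grip x: 77.5 upper end [ 41.2 112.6] lower end [-38.   51.6]
```

Emit:
play_rows:
  steps:
    - [[2.7,0,-1.2,0],[2.6,0,-1.3,0],[2.4,0,-1.4,0],[2.2,0,-1.4,0],[0,0,0,0]]

```text
time_s: 63.6
position: [0.4222, -0.2291, 0.0384]
orientation: [[0.002, -0.992, -0.124], [0.001, -0.124, 0.992], [-1.0, -0.002, 0.001]]
force: [-4.7, 9.7, 29.7]
width: 0.0382
```

```bash
python3 - <<'E'
from h import *
splan(-9,-102,77,G=22)
tilt2(-102)
E
```

```text
t=63.60 p=[ 422.2 -229.1   38.4] w=38.2 head=-172.90 F=[-4.7  9.7 29.7] | shift [-16.6   0.2   6.9] turn 0.000
now stand x -2.1 y -101.8 plate z 60.4
tilt 50.7 n=3142 top surf z at grip x: 72.3 upper end [ 35.8 116.6] lower end [-27.5  39.2]
```

Emit:
play_rows:
  steps:
    - [[1.2,0,-1,0],[1,0,-1,0],[0,0,0,0]]

```text
time_s: 64.03
position: [0.4224, -0.2302, 0.0366]
orientation: [[0.002, -0.992, -0.125], [0.002, -0.125, 0.992], [-1.0, -0.002, 0.002]]
force: [-6.1, 12.9, 34.5]
width: 0.0381
```

Emit:
play_rows:
  steps:
    - [[-0.5,0,0,0],[0,0,0,0],[0,0,0,0]]
  fingers: 43

```text
time_s: 64.4
position: [0.4218, -0.2325, 0.0347]
orientation: [[-0.0, -0.992, -0.122], [0.0, -0.122, 0.992], [-1.0, 0.0, 0.0]]
force: [-0.2, 1.5, 2.0]
width: 0.0431
```

Emit:
play_rows:
  steps:
    - [[-1,0,1,0],[-1,0,1,0],[-2,0,0,0]]
  fingers: 50

```text
time_s: 64.78
position: [0.4215, -0.2305, 0.0388]
orientation: [[-0.0, -0.993, -0.122], [0.0, -0.122, 0.993], [-1.0, 0.0, 0.0]]
force: [-0.3, 0.1, -0.3]
width: 0.0507
```

Emit:
play_rows:
  steps:
    - [[-15,0,0,0],[-30,0,0,0],[-40,0,0,0],[-30,0,0,0],[0,0,0,0]]

```text
time_s: 65.4
position: [0.4228, -0.2313, 0.1561]
orientation: [[0.004, -0.993, -0.122], [-0.002, -0.122, 0.993], [-1.0, -0.004, -0.003]]
force: [0.9, 0.1, -0.1]
width: 0.05
```

```bash
python3 - <<'E'
from h import *
wleans([102,34,-34,-102],'w40.png')
E
```

```text
slot 102 tilt 54.5 yaw 5.8 y mid 100.3 w 38.0 top z 106.1 x 24.9 z surf at x=3: 75.7 838
slot 34 tilt 56.1 yaw 6.2 y mid 33.9 w 37.0 top z 106.5 x 25.1 z surf at x=3: 74.3 1003
slot -34 tilt 56.4 yaw 3.8 y mid -33.6 w 37.1 top z 106.5 x 24.9 z surf at x=3: 74.4 1230
slot -102 tilt 56.4 yaw 0.3 y mid -101.9 w 37.5 top z 106.5 x 24.8 z surf at x=3: 74.9 1300
```

View pics/w40.png

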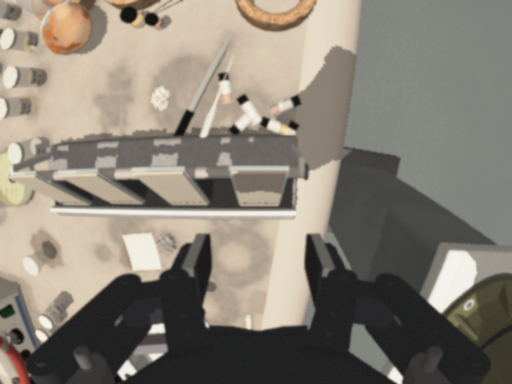

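Emit:
play_rows:
  steps:
    - [[0,0,0,-0.182],[0,0,0,-0.182],[0,0,0,-0.182],[0,0,0,-0.182],[0,0,0,-0.182]]
  fingers: 45

```text
time_s: 66.08
position: [0.4209, -0.2302, 0.1526]
orientation: [[-0.002, -0.507, -0.862], [0.001, -0.862, 0.507], [-1.0, -0.0, 0.002]]
force: [-0.1, -0.3, -0.4]
width: 0.0447
```

Emit:
play_rows:
  steps:
    - [[0,0,0,-0.182],[0,0,0,-0.182],[0,0,0,-0.182],[0,0,0,-0.182],[0,0,0,-0.182]]

```text
time_s: 66.7
position: [0.4209, -0.2302, 0.1526]
orientation: [[-0.002, 0.369, -0.929], [0.002, -0.929, -0.369], [-1.0, -0.002, 0.001]]
force: [-0.1, 0.3, 0.0]
width: 0.0452
```

```bash
python3 - <<'E'
from h import *
bplan(-99.6,-166,110); print(b2w(O,YAW,-99.6,-166))
E
```

```text
t=66.70 p=[ 420.9 -230.2  152.6] w=45.2 head=-68.35 F=[-0.1  0.3  0. ] | shift [  42.7 -127.6 -107.7] turn -0.008
(np.float64(473.7709760462997), np.float64(-71.77568933340581))
```

Emit:
play_rows:
  steps:
    - [[0,-30,-25,-0.008],[0,-45,-38,0],[10,-35,-30,0],[10,-17,-15,0],[0,0,0,0]]

```text
time_s: 67.32
position: [0.4745, -0.0705, 0.1323]
orientation: [[-0.003, 0.374, -0.927], [0.002, -0.927, -0.374], [-1.0, -0.003, 0.002]]
force: [-0.1, -0.2, 0.7]
width: 0.0452
```

Emit:
play_rows:
  steps:
    - [[0,0,0,0],[0,0,0,0]]

```text
time_s: 67.58
position: [0.4748, -0.074, 0.1338]
orientation: [[-0.0, 0.369, -0.93], [-0.0, -0.93, -0.369], [-1.0, 0.0, 0.0]]
force: [0.0, -0.5, -0.3]
width: 0.0452
```

```bash
python3 - <<'E'
from h import *
bplan(-99.6,-166,26)
s,c=snap('wrist','w41.png')
print(knobpx(c,(225,160,300,240)))
for k in knobpx(c,(225,160,300,240)):
    p=wplane(s,c,k[0],45); d=p[:2]-np.array(O); y=np.radians(YAW); print(k[0],p.round(1),'board u %.1f v %.1f'%(d@[np.cos(y),np.sin(y)],d@[-np.sin(y),np.cos(y)]))
E
```

```text
t=67.58 p=[474.8 -74.  133.8] w=45.2 head=-68.36 F=[ 0.  -0.5 -0.3] | shift [ 1.078e+02 -2.400e+00  1.000e-01] turn -0.008
[([256.1, 193.3], 261, [19, 18])]
[256.1, 193.3] [473.8 -72.4  45. ] board u -99.8 v -166.6
```

View pics/w41.png

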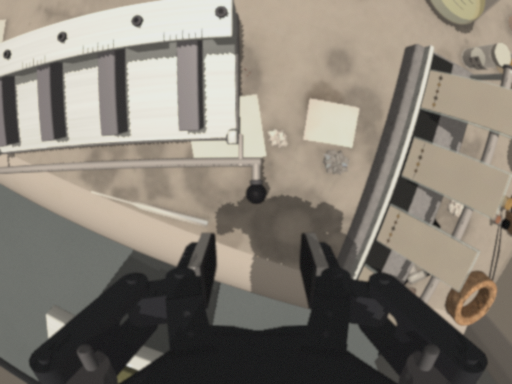

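Emit:
play_rows:
  steps:
    - [[15,-0.5,0.2,-0.008],[28,-0.5,0,0],[30,0,0,0],[22,0,0,0],[8,0,0,0]]
  fingers: 42

```text
time_s: 68.25
position: [0.4739, -0.0725, 0.03]
orientation: [[-0.002, 0.377, -0.926], [0.0, -0.926, -0.377], [-1.0, -0.001, 0.001]]
force: [0.6, 0.6, 0.7]
width: 0.0418
```

Emit:
play_rows:
  steps:
    - [[3.5,0,0,0],[0,0,0,0],[0,0,0,0]]

```text
time_s: 68.62
position: [0.475, -0.0719, 0.0281]
orientation: [[0.001, 0.378, -0.926], [-0.0, -0.926, -0.378], [-1.0, 0.001, -0.001]]
force: [-0.8, 0.0, 0.3]
width: 0.0423
```

```bash
python3 - <<'E'
from h import *
bplan(-99.8,-166.6,27)
s,c=snap('wrist'); cv2.imwrite('pics/w42.png',cv2.resize(c['frame'][150:350,130:397],(800,600)))
E
```

```text
t=68.62 p=[475.  -71.9  28.1] w=42.3 head=-67.79 F=[-0.8  0.   0.3] | shift [ 1.1 -0.   1.3] turn 0.002
```

View pics/w42.png

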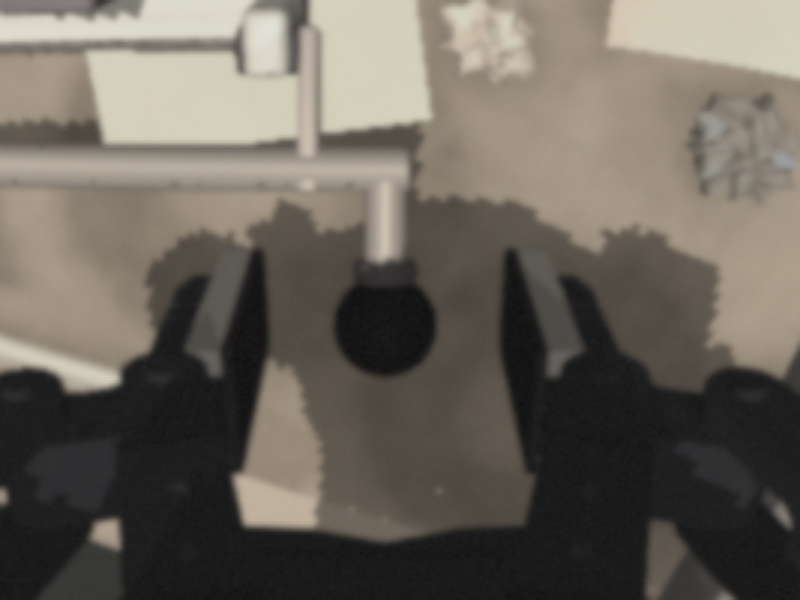

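Emit:
play_rows:
  steps:
    - [[1,0,0.8,0],[0,0,0,0],[0,0,0,0],[0,0,0,0],[0,0,0,0]]
  fingers: 12

```text
time_s: 69.3
position: [0.474, -0.0725, 0.0267]
orientation: [[0.0, 0.378, -0.926], [-0.001, -0.926, -0.378], [-1.0, 0.001, -0.0]]
force: [-0.3, -2.2, 6.0]
width: 0.0142
```

Emit:
play_rows:
  steps:
    - [[-5.4,0,-2.2,0],[-5.1,0,-2.9,0],[-4.7,0,-3.5,0],[-4.3,0,-4.0,0],[-3.7,0,-4.5,0]]

```text
time_s: 69.92
position: [0.4903, -0.0647, 0.0502]
orientation: [[0.001, 0.379, -0.925], [0.001, -0.925, -0.379], [-1.0, -0.0, -0.001]]
force: [-1.4, -0.2, -0.2]
width: 0.012
```

Emit:
play_rows:
  steps:
    - [[-3.1,0,-5.0,0],[-2.5,0,-5.3,0],[-1.8,0,-5.6,0],[-1.1,0,-5.8,0],[-0.4,0,-5.9,0]]

```text
time_s: 70.55
position: [0.5155, -0.0551, 0.0585]
orientation: [[-0.0, 0.378, -0.926], [0.0, -0.926, -0.378], [-1.0, -0.0, 0.0]]
force: [-0.8, -0.3, -0.9]
width: 0.0118
```

Emit:
play_rows:
  steps:
    - [[0,0,-1,0],[0,0,0,0],[0,0,0,0]]

```text
time_s: 70.92
position: [0.5158, -0.0549, 0.0584]
orientation: [[-0.0, 0.378, -0.926], [-0.0, -0.926, -0.378], [-1.0, -0.0, 0.0]]
force: [-0.3, -0.1, -0.1]
width: 0.012
```

```bash
python3 - <<'E'
from h import *
bplan(-55,-166.6,58)
s,c=snap('wrist'); cv2.imwrite('pics/w43.png',cv2.resize(c['frame'][150:350,130:397],(800,600)))
E
```

```text
t=70.92 p=[515.8 -54.9  58.4] w=12.0 head=-67.79 F=[-0.3 -0.1 -0.1] | shift [0.4 0.4 0.7] turn 0.002
```

View pics/w43.png

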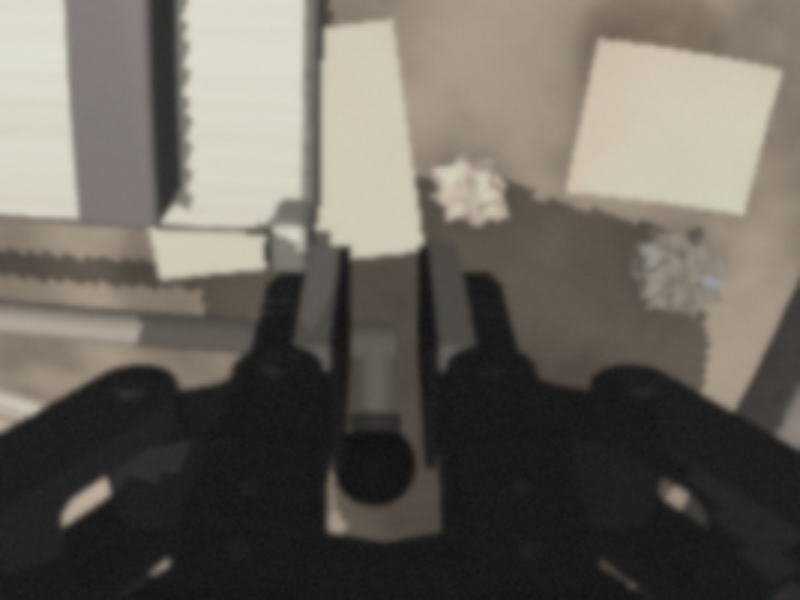

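Emit:
play_rows:
  steps:
    - [[0,0,0,0],[0,0,0,0],[-20,0,0,0],[-30,0,10,0],[-25,0,15,0]]
  fingers: 45

```text
time_s: 71.6
position: [0.4931, -0.0641, 0.1344]
orientation: [[0.001, 0.379, -0.926], [0.0, -0.926, -0.379], [-1.0, -0.0, -0.001]]
force: [0.9, -0.9, 0.8]
width: 0.045
```

Emit:
play_rows:
  steps:
    - [[0,0,15,0],[0,0,5,0],[0,0,0,0],[0,0,0,0]]

```text
time_s: 72.1
position: [0.4747, -0.0715, 0.1329]
orientation: [[-0.001, 0.378, -0.926], [0.001, -0.926, -0.378], [-1.0, -0.001, 0.0]]
force: [0.6, 0.0, -0.4]
width: 0.045
```

```bash
cat >> h.py <<'E'
def knob():
    s,c=snap('wrist'); ks=knobpx(c,(200,120,320,250)); y=np.radians(YAW); P=wcloud(s,c)
    for k in ks:
        if not(120<k[1]<700): continue
        u0,v0=int(k[0][0]),int(k[0][1]); top=P[v0-2:v0+3,u0-2:u0+3,2].min(); top=np.median(P[v0-2:v0+3,u0-2:u0+3,2])
        for z in (top-6,):
            p=wplane(s,c,k[0],z); d=p[:2]-np.array(O); u=d@[np.cos(y),np.sin(y)]; v=d@[-np.sin(y),np.cos(y)]
            print(k,'zc~%.1f'%z,p.round(1),'board u %.1f v %.1f angle %.2f r %.1f'%(u,v,np.arctan2(-55-u,z-30),np.hypot(-55-u,z-30)))
    return s,c
E
python3 - <<'E'
from h import *
bplan(-99.8,-166.6,27)
s,c=knob(); cv2.imwrite('pics/w44.png',c['frame'])
E
```

```text
t=72.10 p=[474.7 -71.5 132.9] w=45.0 head=-67.76 F=[ 0.6  0.  -0.4] | shift [105.9   0.6   1.1] turn 0.002
([255.6, 200.4], 311, [20, 20]) zc~60.4 [473.  -69.9  60.4] board u -99.6 v -164.0 angle 0.97 r 54.0
```

View pics/w44.png

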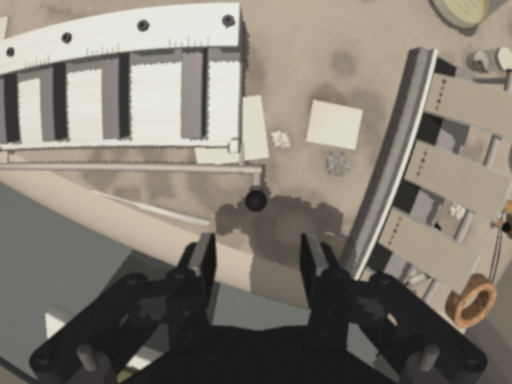

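```bash
python3 - <<'E'
from h import *
s,c=wplates(O,YAW)
P=wcloud(s,c); print(P[192:210:3,256].round(1)); print(P[172:190:3,257].round(1))
E
```

```text
lip -135 [20.1 54.6] 57.7
lip -105 [21.1 55.7] 57.7
lip -75 [22.1 56.7] 57.8
lip -45 [23.2 57.7] 57.7
lip -15 [24.  58.7] 57.6
lip 15 [25.1 59.8] 57.7
lip 45 [26.1 60.5] 57.6
lip 75 [27.1 61.7] 57.6
lip ends [-151.3   89.4]
[[545.4 -42.2 282.2]
 [478.3 -68.1  63.7]
 [476.5 -68.9  65. ]
 [474.4 -69.7  65.7]
 [472.8 -70.4  67.7]
 [470.1 -71.5  66.4]]
[[491.7 -63.4  46.8]
 [489.7 -64.3  48.3]
 [487.6 -65.1  49.3]
 [485.6 -65.9  50.6]
 [483.7 -66.7  52.2]
 [482.3 -67.3  55.6]]
```

```bash
sed -i 's/^O=(503.6,119.5); YAW=22.1/O=(500.8,115.7); YAW=20.3/' h.py; python3 - <<'E'
from h import *
wplates(O,YAW)
knob()
E
```

```text
lip -135 [28.3 63. ] 57.7
lip -105 [28.4 62.8] 57.8
lip -75 [28.4 62.9] 57.7
lip -45 [28.5 63.1] 57.7
lip -15 [28.5 62.9] 57.7
lip 15 [28.5 63.1] 57.7
lip 45 [28.5 63. ] 57.7
lip 75 [28.6 63.3] 57.7
lip 105 [28.6 63.6] 57.5
lip ends [-147.3   93.8]
([255.7, 200.4], 317, [20, 20]) zc~60.5 [473.  -70.   60.5] board u -90.5 v -164.6 angle 0.86 r 46.8
```

```bash
python3 - <<'E'
from h import *
plan(.473,-.070,.040,-69.7)
E
```

```text
t=72.30 p=[474.7 -71.6 133.2] w=45.3 head=-67.76 F=[ 0.4 -0.8 -0.2] | shift [93.2 -2.1  0.9] turn 0.034
```

Emit:
play_rows:
  steps:
    - [[15,-0.7,0.4,0.034],[25,-0.6,0.4,0],[27,0,0,0],[17,0,0,0],[9,0,0,0]]
  fingers: 42

```text
time_s: 72.92
position: [0.4731, -0.0707, 0.0396]
orientation: [[-0.001, 0.347, -0.938], [0.0, -0.938, -0.347], [-1.0, -0.001, 0.001]]
force: [-0.1, -0.0, -0.0]
width: 0.0419
```

Emit:
play_rows:
  steps:
    - [[0,0,0,0],[0,0,0,0],[0,0,0,0]]

```text
time_s: 73.3
position: [0.4737, -0.071, 0.0411]
orientation: [[0.001, 0.346, -0.938], [-0.0, -0.938, -0.346], [-1.0, 0.001, -0.001]]
force: [0.1, -0.7, 0.7]
width: 0.0419
```

```bash
python3 - <<'E'
from h import *
plan(.473,-.070,.040,-69.7)
s,c=snap('wrist'); cv2.imwrite('pics/w45.png',cv2.resize(c['frame'][150:350,130:397],(800,600)))
E
```

```text
t=73.30 p=[473.7 -71.   41.1] w=41.9 head=-69.74 F=[ 0.1 -0.7  0.7] | shift [ 1.1 -1.2  0.3] turn -0.001
```

View pics/w45.png

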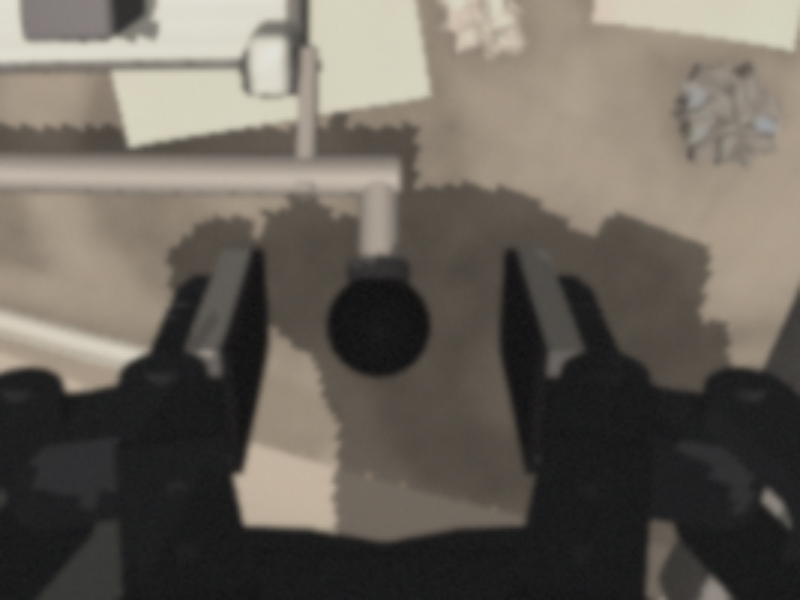

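Emit:
play_rows:
  steps:
    - [[2.5,-0.6,0,0],[2,-0.4,0,0],[0,0,0,0]]

```text
time_s: 73.72
position: [0.4728, -0.0699, 0.0358]
orientation: [[-0.0, 0.347, -0.938], [0.0, -0.938, -0.347], [-1.0, -0.0, 0.0]]
force: [-0.2, -0.1, 0.2]
width: 0.042
```

Emit:
play_rows:
  steps:
    - [[0,0,0,0],[0,0,0,0],[0,0,0,0],[0,0,0,0],[0,0,0,0]]
  fingers: 10

```text
time_s: 74.35
position: [0.4729, -0.0702, 0.0361]
orientation: [[0.0, 0.346, -0.938], [-0.0, -0.938, -0.346], [-1.0, 0.0, -0.0]]
force: [0.3, -1.3, 1.9]
width: 0.0146
```

```bash
python3 - <<'E'
from h import *
plan(.473,-.070,.040,-69.7)
s,c=snap('wrist'); cv2.imwrite('pics/w46.png',cv2.resize(c['frame'][150:350,130:397],(800,600)))
E
```

```text
t=74.35 p=[472.9 -70.2  36.1] w=14.6 head=-69.74 F=[ 0.3 -1.3  1.9] | shift [-3.9 -0.2 -0.1] turn -0.001
```

View pics/w46.png

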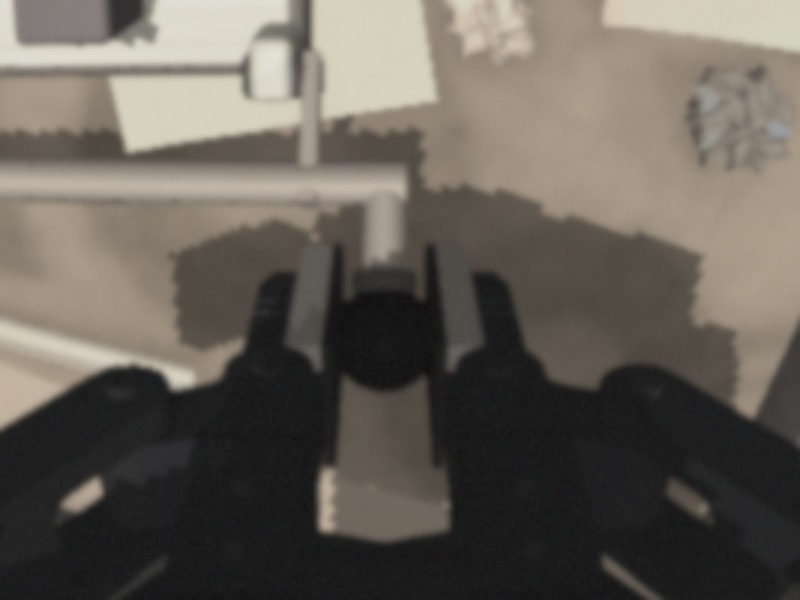

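Emit:
play_rows:
  steps:
    - [[-4.1,0,-4,0],[-3.6,0,-4.5,0],[-3.0,0,-4.9,0]]

```text
time_s: 74.78
position: [0.485, -0.0655, 0.0465]
orientation: [[-0.002, 0.346, -0.938], [-0.0, -0.938, -0.346], [-1.0, -0.001, 0.002]]
force: [-0.3, -4.0, -4.4]
width: 0.0141
```

```bash
python3 - <<'E'
from h import *
s,c=snap('wrist'); cv2.imwrite('pics/w47.png',cv2.resize(c['frame'][150:350,130:397],(800,600)))
E
```

```text
(no output)
```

View pics/w47.png

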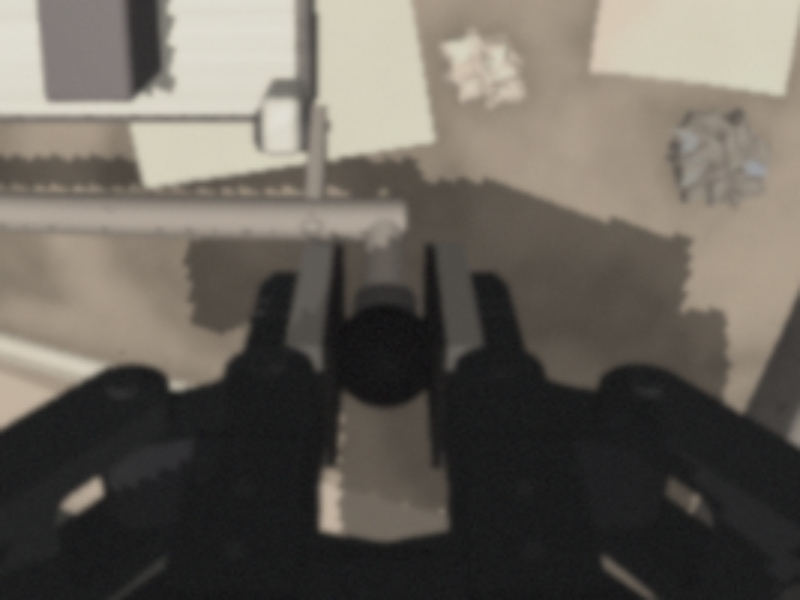

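Emit:
play_rows:
  steps:
    - [[-2.4,0,-5.3,0],[-1.8,0,-5.5,0]]

```text
time_s: 75.08
position: [0.4955, -0.0608, 0.0507]
orientation: [[-0.001, 0.347, -0.938], [0.001, -0.938, -0.347], [-1.0, -0.001, 0.0]]
force: [4.7, 6.0, -8.8]
width: 0.0105
```

```bash
python3 - <<'E'
from h import *
s,c=snap('wrist'); cv2.imwrite('pics/w48.png',cv2.resize(c['frame'][150:350,130:397],(800,600)))
E
```

```text
(no output)
```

View pics/w48.png

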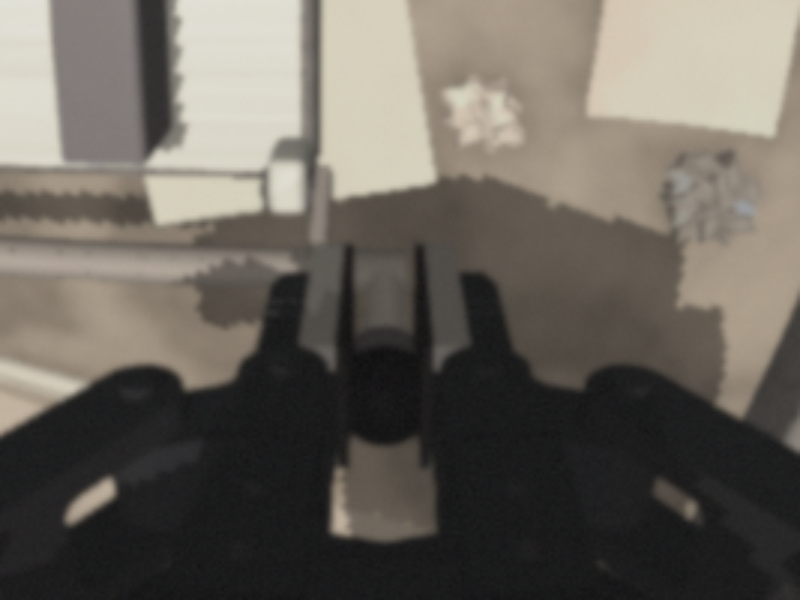

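Emit:
play_rows:
  steps:
    - [[0,0,0,0],[0,0,0,0],[-20,0,0,0],[-35,0,10,0],[-25,0,15,0]]
  fingers: 42

```text
time_s: 75.75
position: [0.4723, -0.0704, 0.1323]
orientation: [[0.001, 0.346, -0.938], [-0.0, -0.938, -0.346], [-1.0, 0.001, -0.001]]
force: [0.5, -0.1, -0.1]
width: 0.0422
```

Emit:
play_rows:
  steps:
    - [[0,0,5,0],[0,0,0,0],[0,0,0,0]]

```text
time_s: 76.12
position: [0.4674, -0.0718, 0.1301]
orientation: [[-0.001, 0.347, -0.938], [0.0, -0.938, -0.347], [-1.0, -0.001, 0.001]]
force: [0.3, 0.3, -0.3]
width: 0.0421
```

```bash
python3 - <<'E'
from h import *
plan(.473,-.070,.040,-69.7)
s,c=wplates(O,YAW,'w49.png')
knob()
E
```

```text
t=76.12 p=[467.4 -71.8 130.1] w=42.1 head=-69.72 F=[ 0.3  0.3 -0.3] | shift [90.1  0.3 -6. ] turn -0.000
lip -135 [25.2 58.7] 57.8
lip -105 [25.7 60.2] 57.8
lip -75 [26.1 60.8] 57.8
lip -45 [26.6 60.9] 57.8
lip -15 [27.  61.4] 57.7
lip 15 [27.5 62.2] 57.7
lip 45 [28.  62.4] 57.7
lip 75 [28.4 63.1] 57.7
lip ends [-147.9   87.9]
plate 1 v [-142.7  -80. ] mid -111.4 u [-70.5 -62.1] z 50.4 573
plate 2 v [-68.2  -5.8] mid -37.0 u [-69.6 -61.2] z 50.1 512
plate 3 v [ 5.7 67.2] mid 36.5 u [-68.  -59.9] z 50.0 375
([257.3, 184.4], 357, [22, 22]) zc~72.9 [482.7 -65.2  72.9] board u -79.7 v -163.4 angle 0.52 r 49.5
```

View pics/w49.png

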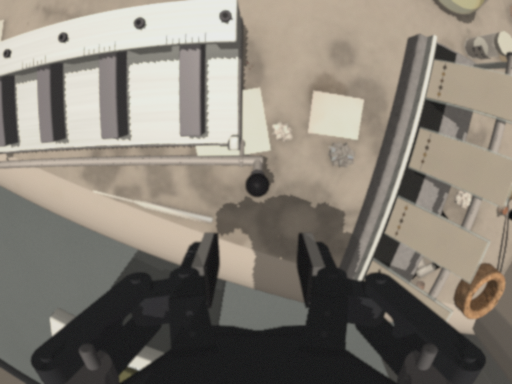

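```bash
sed -i 's/^O=(500.8,115.7); YAW=20.3/O=(499.3,115.6); YAW=19.4/' h.py; python3 - <<'E'
from h import *
bplan(-103,-165,54)
knob()
s,c=snap('wrist'); 
E
```

```text
t=76.22 p=[467.5 -71.7 130.2] w=41.8 head=-69.71 F=[0.2 0.3 0.2] | shift [76.2 -1.2 10.7] turn 0.016
([257.4, 184.4], 355, [22, 22]) zc~72.6 [482.7 -65.3  72.6] board u -75.8 v -165.1 angle 0.45 r 47.4
```

Close the fingers, come down in front of the knob, and check before pushing.

Emit:
play_rows:
  steps:
    - [[0,-0.6,6,0.016],[0,-0.6,6,0],[0,0,0,0],[0,0,0,0],[0,0,0,0]]
  fingers: 0

```text
time_s: 76.95
position: [0.456, -0.0749, 0.131]
orientation: [[0.0, 0.331, -0.943], [0.0, -0.943, -0.331], [-1.0, 0.0, -0.0]]
force: [-0.5, 0.1, 0.1]
width: 0.0002
```

Emit:
play_rows:
  steps:
    - [[15,0,0,0],[25,0,0,0],[22,0,0,0],[12,0,0,0],[2,0,0,0]]

```text
time_s: 77.58
position: [0.4556, -0.0748, 0.0544]
orientation: [[-0.001, 0.332, -0.943], [0.0, -0.943, -0.332], [-1.0, -0.001, 0.001]]
force: [-1.3, 0.9, 0.1]
width: 0.0001
```

```bash
python3 - <<'E'
from h import *
bplan(-76,-165,54)
s,c=snap('wrist'); cv2.imwrite('pics/w50.png',cv2.resize(c['frame'][150:350,130:397],(800,600)))
P=wcloud(s,c); T=(P/1000-np.array(s['position']))@np.array(s['orientation'])*1000
m=(abs(T[...,1])<20)&(T[...,2]>-16)&(T[...,2]<14)&(T[...,0]>-60)&(T[...,0]<5)&(c['frame'].max(-1)<110)
print(np.percentile(T[m],[1,50,99],axis=0).round(1))
E
```

```text
t=77.58 p=[455.6 -74.8  54.4] w=0.1 head=-70.63 F=[-1.3  0.9  0.1] | shift [  0.4  -0.1 -28.5] turn -0.001
[[-59.8 -19.  -14. ]
 [-44.9  -0.3 -11.1]
 [-12.6  19.6   9.1]]
```

View pics/w50.png

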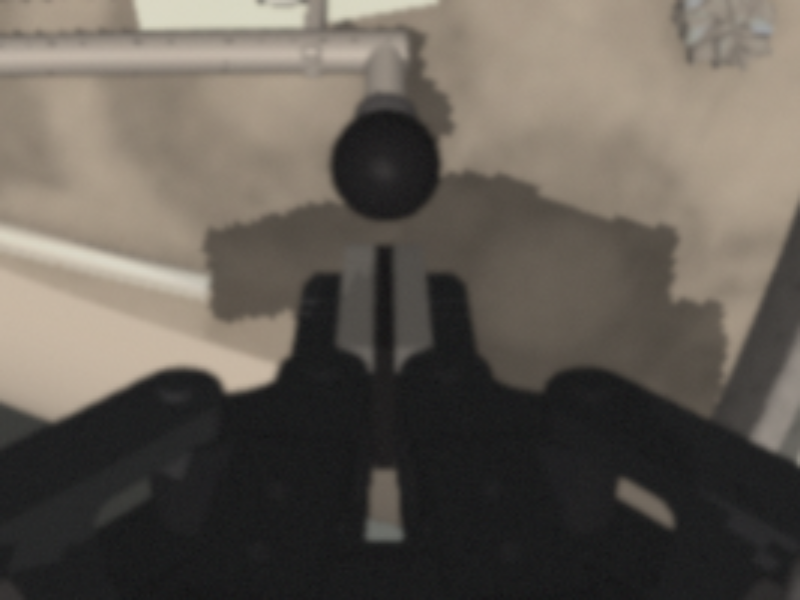

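Emit:
play_rows:
  steps:
    - [[0,0,-5,0],[0,0,-5,0],[0,0,-4,0],[0,0,-4,0],[0,0,-3,0]]

```text
time_s: 78.25
position: [0.4761, -0.0678, 0.055]
orientation: [[0.0, 0.331, -0.943], [0.0, -0.943, -0.331], [-1.0, 0.0, -0.0]]
force: [-1.6, -0.4, 1.3]
width: 0.0001
```

Emit:
play_rows:
  steps:
    - [[0,0,-2,0],[0,0,-2,0],[0,0,-1.5,0],[0,0,0,0]]

```text
time_s: 78.75
position: [0.4811, -0.066, 0.0549]
orientation: [[0.001, 0.331, -0.943], [0.0, -0.943, -0.331], [-1.0, -0.0, -0.001]]
force: [0.3, -0.5, 0.6]
width: -0.0001
```

```bash
python3 - <<'E'
from h import *
bplan(-76,-165,54)
s,c=snap('wrist'); cv2.imwrite('pics/w51.png',cv2.resize(c['frame'][100:350,100:433],(800,600)))
P=wcloud(s,c)
E
```

```text
t=78.75 p=[481.1 -66.   54.9] w=-0.1 head=-70.64 F=[ 0.3 -0.5  0.6] | shift [ 0.9 -0.3 -1.5] turn -0.001
```

View pics/w51.png

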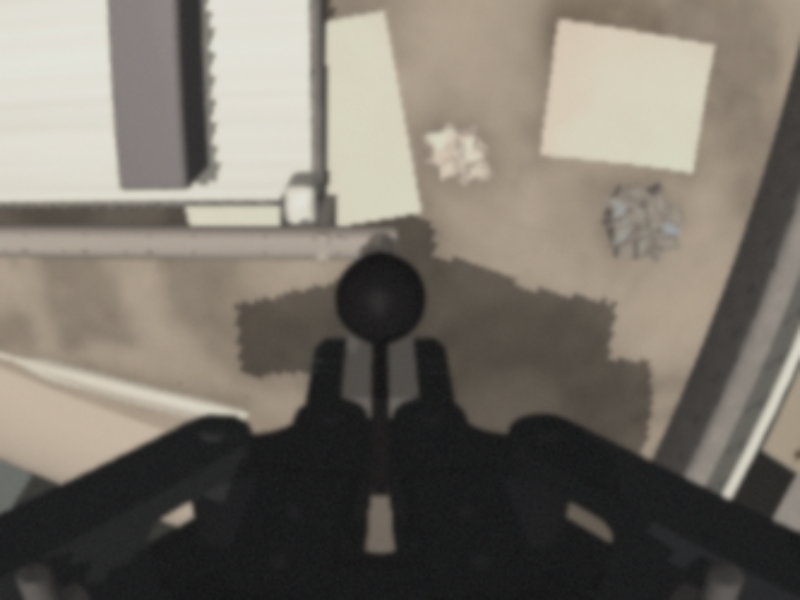

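```bash
python3 - <<'E'
from h import *
s,c=wplates(O,YAW)
P=wcloud(s,c); print(P[218:226:2,258].round(1))
y=np.radians(YAW)
p=wplane(s,c,(258.6,223.8),76); d=p[:2]-np.array(O); print(p,d@[np.cos(y),np.sin(y)],d@[-np.sin(y),np.cos(y)])
E
```

```text
lip -135 [28.7 52. ] 57.7
lip -105 [28.8 56.1] 57.8
lip -75 [28.8 62. ] 57.7
lip -45 [28.9 63.2] 57.8
lip -15 [28.9 63.2] 57.7
lip 15 [28.7 62.8] 57.4
lip ends [-147.8    1.8]
[[505.6 -57.   83.4]
 [504.6 -57.4  83.2]
 [504.4 -57.5  84.9]
 [503.2 -57.9  84.2]]
[500.01082383 -59.33240497  76.        ] -57.43528049333702 -165.23631602167978
```

Emit:
play_rows:
  steps:
    - [[0,0,-1,0],[0,0,0,0],[0,0,5,0],[0,0,12,0],[0,0,15,0]]

```text
time_s: 79.47
position: [0.4505, -0.0768, 0.0548]
orientation: [[-0.0, 0.331, -0.943], [0.0, -0.943, -0.331], [-1.0, -0.0, 0.0]]
force: [-0.5, 0.5, 0.1]
width: -0.0
```

Emit:
play_rows:
  steps:
    - [[-15,0,5,0],[-35,0,0,0],[-40,0,0,0],[-20,0,0,0],[0,0,0,0]]

```text
time_s: 80.1
position: [0.4477, -0.0783, 0.1671]
orientation: [[0.004, 0.331, -0.944], [-0.001, -0.944, -0.331], [-1.0, 0.002, -0.004]]
force: [-0.4, 0.1, -1.3]
width: 0.0002
```

Emit:
play_rows:
  steps:
    - [[0,0,0,0],[0,0,0,0],[0,0,0,0]]

```text
time_s: 80.47
position: [0.4464, -0.078, 0.1642]
orientation: [[-0.001, 0.332, -0.943], [0.0, -0.943, -0.332], [-1.0, -0.001, 0.001]]
force: [-0.2, 0.2, -0.7]
width: -0.0
```

```bash
python3 - <<'E'
from h import *
bplan(-76,-165,54)
s,c=snap('wrist','w52.png')
snap('side','sd5.png'); snap('scene','sc5.png')
wplates(O,YAW); knob()
E
```

```text
t=80.47 p=[446.4 -78.  164.2] w=-0.0 head=-70.64 F=[-0.2  0.2 -0.7] | shift [ 1.102e+02  1.000e-01 -3.830e+01] turn -0.001
lip -135 [28.5 53.3] 57.7
lip -105 [28.5 55.6] 57.7
lip -75 [28.5 59.9] 57.8
lip -45 [28.7 62.6] 57.7
lip -15 [28.6 63. ] 57.7
lip 15 [28.6 62.9] 57.7
lip 45 [28.6 63. ] 57.7
lip 75 [28.7 62.9] 57.6
lip 105 [28.7 63. ] 57.7
lip 135 [28.6 62.7] 57.5
lip ends [-147.7  126.3]
([258.4, 126.6], 218, [19, 15]) zc~79.1 [499.4 -59.5  79.1] board u -58.1 v -165.2 angle 0.06 r 49.2
```

View pics/w52.png

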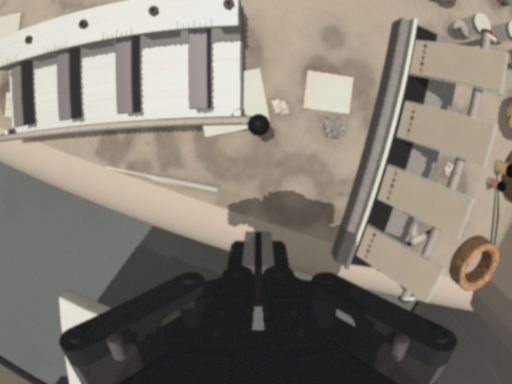

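View pics/sd5.png

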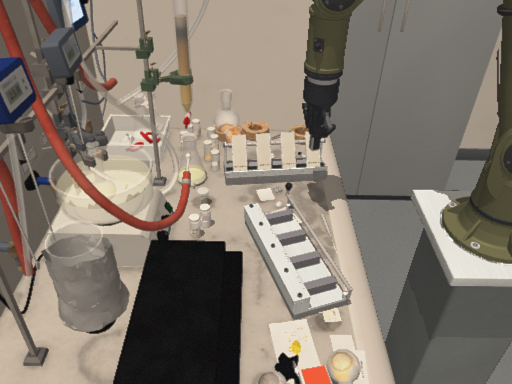

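View pics/sc5.png

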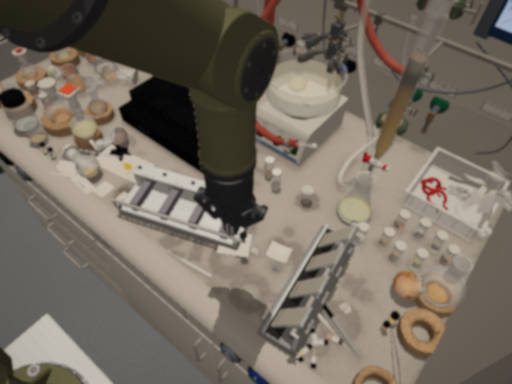

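```bash
python3 - <<'E'
from h import *
print(np.round(manip.observe()['force'],1)); print(manip.hand_in()); print(manip.observe()['time_s'])
E
```

```text
[-0.  -0.7 -0.7]
the job is handed in; nothing more can be done
None
the job is handed in; nothing more can be done
```

The job is done and handed in at about 80 s of the 200 s allowed. All four plates were present and now lean on the drying stand, and the keeper bar is back up.

**How each step went**
- **Keeper down:** I pinched the knob and led it round to the open stop. The wrist force read up to 48 N as it met the stop.
- **Plates:** I slid each one out from under the lip, lifted it, tilted it over the rail and released it onto the ledge.
- **Keeper up:** the knob slipped out of the jaws twice, and each time the board was dragged a few millimetres. I then pushed the bar up with closed fingers, which worked.

**Last checks**
- **Plates:** I last measured them right after the fourth was placed.
  - They leaned at 54.5 to 56.4 degrees.
  - Their centres were about 66 to 68 mm apart, at about +100, +34, -34 and -102 mm along the stand.
  - Final pictures show all four still leaning, white side out.
- **Keeper:** about 0.06 rad from closed.
- **Board and bystanders:** the board was empty, and the vials and stopper looked untouched in the pictures.
- **Robot:** retreated, with no contact force.

**What disagreed or went wrong**
- **Fingertips:** they sat about 25 mm higher than the stated tool reach. My first try at plate 1 closed above the plate, without touching it. I corrected for the offset after that.
- **Plate 1 placing:** the first attempt jammed at up to 44 N vertically (about 50 N in all), which I took to be the fingers meeting the rail. I backed off and placed it successfully.
- **Board knocked:** it was found about 2 cm out of place before plate 4, so I measured it again.
- **Plate twist reading:** the wrist camera showed up to about 6 degrees on plates seen far from the image centre. The same plates read 0.5 degrees or less from directly above, so I took this as camera distortion and did not settle it another way.

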